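# Fetch the power module from behind, wedge it into the soldering fixture

### The arm

A 6-joint arm with a two-finger parallel gripper is mounted at the origin on the work surface. World frame = base frame: x ahead of the robot, y to its left, z up, the work surface at z = 0. Lengths are in m, angles in rad, forces in N, time in s.
With the tool pointing down it reaches from about 0.35 to 0.875 m from the base axis. Payload 4.2 kg.
Tool frame: the origin (TCP) lies on the front face of the gripper's body, between the roots of the fingers; the fingertips stand 73 mm ahead of it and the grasp point (between the pads) lies 54 mm ahead of it; z points along the fingers, y is the direction in which the jaws open and shut (so a half turn about z gives the same grasp; the last joint's range is limited). The gripper opens to 85 mm and grips with 20 to 120 N. Pads are 22 mm wide; open, the fingers measure 114 mm over their backs; the gripper's body (76 mm by 85 mm) begins 54 mm behind the grasp point. The pads swing forward as they close: fully open they stand 13 mm farther back than shut.
Start: joints at [1.362, 0.385, 0.008, 0, -1.194, -0.259], TCP at [0.282, 0.558, 0.304] pointing down, gripper open.
Joint ranges: [-3.14, 3.14], [-1.21, 2.06], [-1.07, 1.41], [-3.16, 2.05], [-2.99, -0.16], [-3.1, 3.1]. Speed limits (rad/s): [2.79, 2.79, 3.14, 3.14, 3.14, 3.14].

### API

Orientations are given as a rotation vector (axis times angle).
In Python, from cell import get_obs, camera, calibration, close_job gives the robot as it stands.
- The arm moves only by the tool step_arm, never from a script. Its argument "deltas" is a list of rows, each an object of numbers: "grip": the finger opening in m, from 0 to 0.0854; "tx", "ty", "tz": the shift along the tool's x, y, z in m; "wx", "wy", "wz": the turn, a rotation vector about the tool's x, y, z in degrees. A call has 1 to 12 rows; each row shifts and turns the commanded pose from where the row before left it, along the tool's axes as they then stand; what a row does not reach is not made up. A row lasts 1/12 s, in which the tool goes at most 41.7 mm and 7.16 degrees, less where a joint would pass 70% of its speed; a pose out of reach is approached as far as the arm can. A call is refused whole if a number of a shift passes 0.0417 or a number of a turn 7.16, either way. A call with a gripper value outside its range is refused whole. The fingers move at their own pace and stop on an object; "force" is the grip in N (left out, the last holds). Time passes only in rows, so rows that do not move let the fingers close. It gives the time, the measured TCP pose, the force and the opening at its end, in the units of the state.
- get_obs(): the state, without advancing time (a new reading comes with each control period).
- camera(name): name is "side" or "top" or "wrist"; returns the picture (384x512x3 uint8, red, green, blue); there is no depth.
- calibration(name): a dict with "fx", "fy", "cx", "cy" (pixels), "k1" (the pictures are not rectified: a ray, as slopes to the right and down, at radius r is drawn at 1 + k1 r^2 times it, then the intrinsics apply), "extrinsics" (4x4, takes a point from camera to world coordinates); the wrist camera has in their place "T_tool_cam" (4x4, takes a point from camera to tool coordinates, whose origin is the TCP and whose axes are the flange's). Camera axes: x right, y up, looking along -z (the intrinsics and any distortion apply to the point x, -y, -z); pixel columns grow to the right and rows downward; lengths in m; the calibration is good to about 2 mm. A picture is of the moment at which its call begins: read the wrist's pose just before it. calibration takes no time and is no camera call.
- close_job(): hands the job in, once; it reports no verdict.
The state is a dict: "time_s": time; "qpos": joint angles; "qvel": joint speeds; "effort": joint torques, N m; "eef_pos": TCP position; "ee_rot": TCP orientation; "ft_force": force on the tool from outside, world axes, zero at the start; "torque": the same for the moment, N m; "grip_width": finger opening in m.
Only numpy, scipy, OpenCV 4.12 (cv2) and the standard library are available. Lean on these libraries where they do the work, as an engineer would, in place of code of your own. Each camera call takes 0.05 s, during which the arm holds its last target.

### The job

Set the round capacitor and the transformer that stand in front of the green power module aside, upright on the blue mat, then stand the module in the aluminium soldering fixture against its straight wall and push the wooden wedge down into the gap between module and sloping wall until it is tight, so that it locks the module against the straight wall. Only then put the capacitor and the transformer back upright in the tray, each where it stood at the start. Do not knock anything over, and leave the brown bottle and the screwdriver alone.

Things in the scene. Friction and masses are not known exactly. Their poses are not given: they have to be found in the camera images.
- tray: Shallow bright steel tray, fixed: 150 (x) by 200 (y) mm, floor 3 mm thick, lip 12 mm high. Origin: underside centre, z up. At the start the module stands lengthwise along tray y at about x = +40 mm; capacitor and transformer stand in front of it (x about -9, y about +40 and -40 mm, either way round), 5 to 8 mm clear of its block and 30 mm from each other.
- mat: Blue work mat, the side area, fixed: 130 (x) by 200 (y) by 3 mm. Origin: underside centre, z up. Empty at the start.
- fixture: Aluminium, fixed. Plate 130 (x) by 116 (y) by 6 mm; origin: underside centre. Two walls, z 6 to 41 mm: straight one, 120 mm long, inner face at y = +30; sloping one, 60 mm long about x = 0, inner face at y = -16 mm at the plate, -28.6 at the top. Module goes lengthwise along x, centred; origin at y = +12 mm when against the straight wall (set it within 4 mm; the wedge pushes it home).
- wedge_rest: Small grey plastic rest, fixed, 50 (x) by 56 (y) mm and 28 mm high, in which the wedge stands loosely, tip down on its 4 mm floor, frames parallel (wedge origin over the rest's origin).
- module: Power module, 0.16 to 0.25 kg: finned aluminium block 110 (x) by 36 (y) by 35 mm high; on it, centred, a green board package 90 (x) by 14 (y) mm, z 35 to 73, with brass connectors to z = 82 mm at |x| 28 to 44 mm. Small plum capacitors on the block at |x| 31 to 41 mm. Grip it across the green package's 14 mm, within 15 mm of its middle, fingertips above z = 36 mm. Origin: underside centre, z up.
- capacitor: Upright round can capacitor, dark plum sleeve, two brass screw terminals on top; diameter 50, height 72 mm (77 with terminals), 0.16 to 0.26 kg. Origin: underside centre, z up (along its axis).
- transformer: Transformer, 0.45 kg: dark steel core 32 (x) by 50 (y) mm, z 4 to 60 mm; copper-coloured winding bulging to 50 mm along x (30 mm in y, z 14 to 50 mm); foot plate 50 by 50 by 4 mm; white terminal strip on top to z = 66 mm. Grip across the core's 50 mm along y. At the start its axes are roughly parallel to the tray's. Origin: underside centre, z up.
- wedge: Wooden wedge, 40 g, 34 mm wide (x), 70 mm high, tip down. Origin: tip underside centre. Upright face at y = +6 mm (towards the module); the other slopes from y = -6 at the tip to -20.4 at z = 40 mm; head (z 40 to 70, y -20.4 to +6) to grip across x. In the fixture: axes parallel, tight with origin at y = -12, z = 11.6 mm. Let go in the mouth, it slides down; then press 15 to 20 N on its top.
- bottle: Bystander: brown glass bottle, diameter 40, height 95 mm, black cap. Leave it. Origin: underside centre.
- screwdriver: Bystander: screwdriver with black handle, 170 mm long, lying flat on the bench near the robot. Leave it. Origin: on the bench under its middle, x along the blade.
Not all that is in view belongs to the job. Leave any red look-alike of the module alone.

How it is judged:
By the outcome, as a careful person would: the job done as asked, in the order asked, and still so for the second after the job is handed in, with the robot touching nothing.
It also fails if it takes over 144 s, if anything falls off the work surface, if the arm or the gripper's body presses on something with over 40 N, if the wrist force passes 120 N, or if a joint passes its speed limit or range.

## Working session

There is one attempt and no reset: what is moved stays moved. The work goes in short steps, Python scripts to look and compute and a tool call to move; the robot and the scene stay as the last step left them, time stands still between calls to the robot, and variables do not carry over. Pictures are saved under pics/ and viewed, and the job is handed in when it is done.

Besides the shell and the picture viewer there is one more tool, called by a JSON object that holds its "fn" and its "kwargs". step_arm: Moves the arm, as the interface text tells. Its arguments: {"type":"object","properties":{"deltas":{"type":"array","items":{"type":"object","properties":{"grip":{"type":"number"},"tx":{"type":"number"},"ty":{"type":"number"},"tz":{"type":"number"},"wx":{"type":"number"},"wy":{"type":"number"},"wz":{"type":"number"}}}},"force":{"type":"number"}},"required":["deltas"]}

```bash
ls; mkdir -p pics; cat > h.py <<'E'
import numpy as np, cv2
from cell import get_obs, camera, calibration, close_job
from scipy.spatial.transform import Rotation as R
def save(n,im): cv2.imwrite('pics/'+n+'.png', im[:,:,::-1])
E
python3 - <<'E'
from h import *
for n in ['side','top','wrist']:
    o=get_obs()
    im=camera(n); save(n+'0',im); np.save(n+'0.npy',im)
    c=calibration(n); print(n,{k:(np.round(v,4).tolist()) for k,v in c.items()})
print(o)
E
```

```text
pics
side {'fx': 407.7482, 'fy': 407.7482, 'cx': 252.2473, 'cy': 191.8677, 'k1': -0.053, 'extrinsics': [[0.9261, 0.219, -0.307, 0.2685], [-0.3771, 0.5497, -0.7454, -0.7671], [0.0055, 0.8061, 0.5917, 0.6346], [0.0, 0.0, 0.0, 1.0]]}
top {'fx': 494.5693, 'fy': 494.5693, 'cx': 256.2059, 'cy': 188.4726, 'k1': -0.0958, 'extrinsics': [[-0.0092, 0.9848, -0.1735, 0.3712], [-0.9999, -0.0108, -0.0086, 0.0105], [-0.0104, 0.1735, 0.9848, 1.1207], [0.0, 0.0, 0.0, 1.0]]}
wrist {'fx': 273.9221, 'fy': 273.9221, 'cx': 257.9213, 'cy': 194.6471, 'k1': -0.0297, 'T_tool_cam': [[0.0002, 0.9466, 0.3224, 0.0831], [1.0, -0.0, -0.0005, -0.0], [-0.0004, 0.3224, -0.9466, -0.0702], [0.0, 0.0, 0.0, 1.0]]}
{'time_s': 0.1, 'qpos': array([ 1.36160093e+00,  3.85505942e-01,  6.77631288e-03, -3.88561954e-04,
       -1.19396119e+00, -2.58576296e-01]), 'qvel': array([-0.00081745, -0.00221849,  0.00215699,  0.00105902, -0.00106978,
        0.00114583]), 'effort': array([ 1.01908731e-04, -3.93319738e+01,  1.88929850e+01,  4.19791862e+00,
       -2.57888241e-03,  6.03045208e-06]), 'eef_pos': array([0.28164562, 0.55754321, 0.30292725]), 'ee_rot': array([ 3.05415380e+00, -7.27871207e-01, -4.93373058e-04]), 'ft_force': array([-0.01459881,  1.02099191,  0.11788161]), 'torque': array([-0.03913549, -0.03494573,  0.06630612]), 'grip_width': 0.08540985133391851}
```

View pics/side0.png

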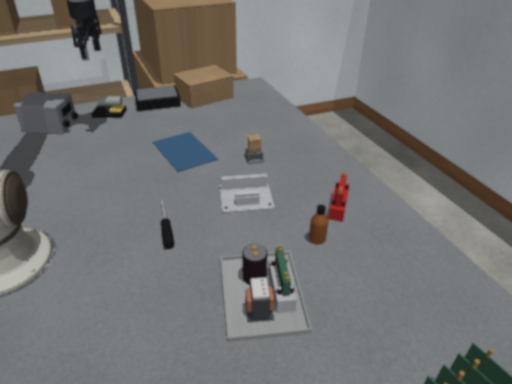

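View pics/top0.png

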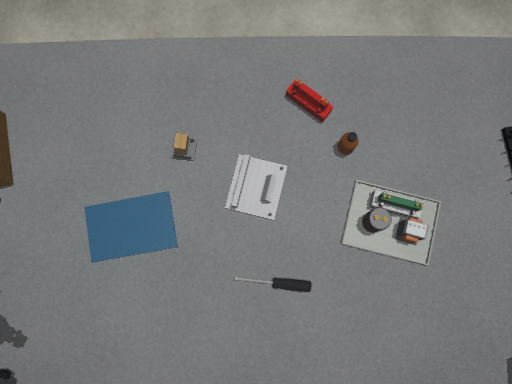

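View pics/wrist0.png

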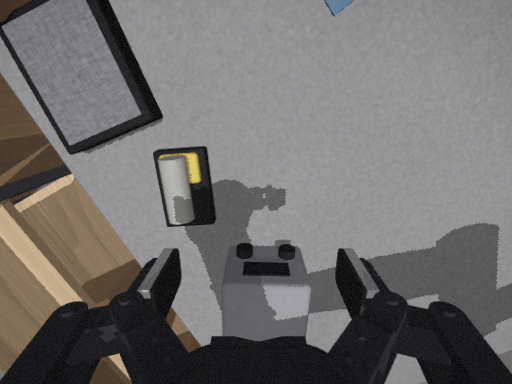

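The top view (x up, y left) shows the tray at about (391,222), mat (131,226), fixture (257,187), wedge rest (185,147), bottle (348,143) and screwdriver (275,283). Two things look like the module:
- The green one in the tray at top (401,202), which is the one meant.
- The red one on the bench at top (310,99), the look-alike, to be left alone.

I'll confirm with an enlarged crop.

```bash
cat >> h.py <<'E'
def ray(n,uv,o=None):
    c=calibration(n) if not isinstance(n,dict) else n
    uv=np.atleast_2d(np.asarray(uv,float))
    K=np.array([[c['fx'],0,c['cx']],[0,c['fy'],c['cy']],[0,0,1]])
    p=cv2.undistortPoints(uv[:,None,:],K,np.array([c['k1'],0,0,0.])).reshape(-1,2)
    d=np.c_[p[:,0],-p[:,1],-np.ones(len(p))]
    if 'extrinsics' in c: T=np.array(c['extrinsics'])
    else:
        W=np.eye(4);W[:3,:3]=R.from_rotvec(o['ee_rot']).as_matrix();W[:3,3]=o['eef_pos'];T=W@np.array(c['T_tool_cam'])
    d=d@T[:3,:3].T
    return T[:3,3],d/np.linalg.norm(d,axis=1)[:,None]
def onplane(n,uv,z,o=None):
    a,d=ray(n,uv,o); return a+d*((z-a[2])/d[:,2])[:,None]
def proj(n,P,o=None):
    c=calibration(n)
    if 'extrinsics' in c: T=np.array(c['extrinsics'])
    else:
        W=np.eye(4);W[:3,:3]=R.from_rotvec(o['ee_rot']).as_matrix();W[:3,3]=o['eef_pos'];T=W@np.array(c['T_tool_cam'])
    q=(np.atleast_2d(P)-T[:3,3])@T[:3,:3]
    x=q[:,0]/-q[:,2];y=q[:,1]/q[:,2]; r=x*x+y*y;f=1+c['k1']*r
    return np.c_[c['fx']*x*f+c['cx'],c['fy']*y*f+c['cy']]
def tri(rays):
    A=np.zeros((3,3));b=np.zeros(3)
    for a,d in rays:
        d=np.ravel(d);M=np.eye(3)-np.outer(d,d);A+=M;b+=M@a
    p=np.linalg.solve(A,b); return p,[np.linalg.norm((np.eye(3)-np.outer(np.ravel(d),np.ravel(d)))@(p-a)) for a,d in rays]
E
python3 - <<'E'
from h import *
t=cv2.imread('pics/top0.png')
cv2.imwrite('pics/c1.png',cv2.resize(t[165:280,330:460],None,fx=5,fy=5,interpolation=cv2.INTER_CUBIC))
cv2.imwrite('pics/c2.png',cv2.resize(t[120:240,160:300],None,fx=5,fy=5,interpolation=cv2.INTER_CUBIC))
E
```

```text
(no output)
```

View pics/c1.png

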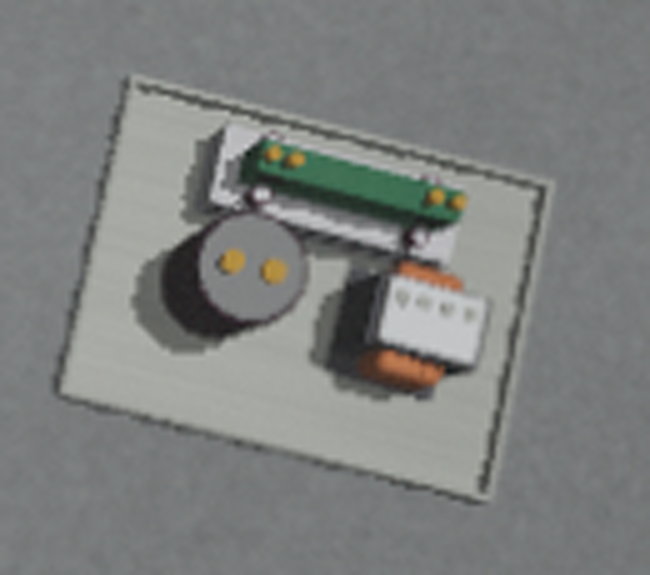

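View pics/c2.png

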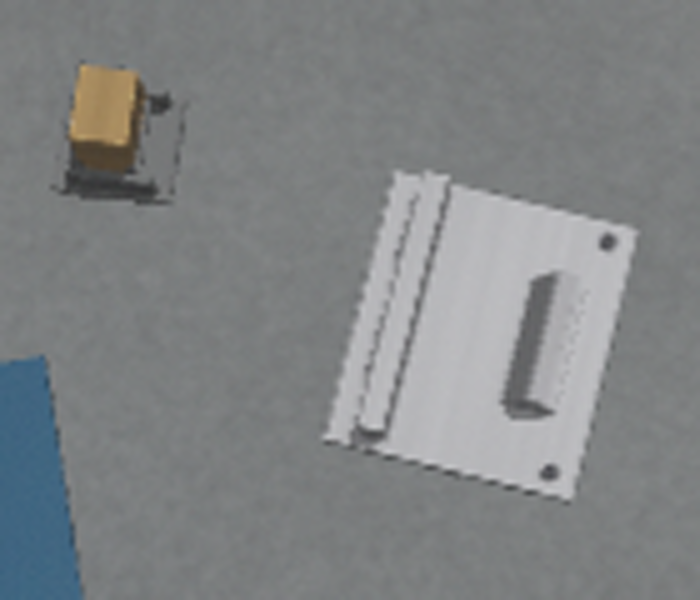

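Confirmed: the green package on the finned block stands in the tray at top (401,202), behind the plum can (378,219) and the transformer (415,230). Now coarse positions.

```bash
python3 - <<'E'
from h import *
def P(name,pts,z,crop=None):
    uv=np.array(pts,float)
    if crop: uv=uv/5+np.array(crop)-0.4
    print(name,np.round(onplane('top',uv,z)*1000).tolist())
P('tray corners TL TR BR BL',[(128,78),(550,183),(487,500),(60,393)],0.012,(330,165))
P('fixture corners',[(395,172),(637,232),(573,500),(325,438)],0.006,(160,120))
P('cap',[(253,268)],0.072,(330,165)); P('trafo',[(430,330)],.066,(330,165))
P('modgreen',[(365,182)],.073,(330,165)); P('wedge',[(104,105)],.07,(160,120))
P('rest',[(185,100),(172,203),(58,190)],.028,(160,120))
P('mat',[(168,193),(177,247),(91,260),(85,206)],.003)
P('bottle',[(348,143)],.09);P('red',[(310,99)],.06); P('sd',[(235,279),(311,287)],.01)
E
```

```text
tray corners TL TR BR BL [[583.0, -206.0, 12.0], [532.0, -399.0, 12.0], [389.0, -361.0, 12.0], [440.0, -170.0, 12.0]]
fixture corners [[649.0, 60.0, 6.0], [619.0, -51.0, 6.0], [496.0, -20.0, 6.0], [525.0, 93.0, 6.0]]
cap [[489.0, -245.0, 72.0]]
trafo [[461.0, -322.0, 66.0]]
modgreen [[525.0, -295.0, 73.0]]
wedge [[665.0, 186.0, 70.0]]
rest [[679.0, 156.0, 28.0], [631.0, 161.0, 28.0], [637.0, 213.0, 28.0]]
mat [[560.0, 223.0, 3.0], [436.0, 201.0, 3.0], [407.0, 398.0, 3.0], [531.0, 417.0, 3.0]]
bottle [[650.0, -179.0, 90.0]]
red [[762.0, -104.0, 60.0]]
sd [[364.0, 69.0, 10.0], [344.0, -99.0, 10.0]]
```

```bash
cat >> h.py <<'E'
def theta(o):
    M=R.from_rotvec(o['ee_rot']).as_matrix(); return np.degrees(np.arctan2(M[1,0],M[0,0])), np.degrees(np.arccos(-M[2,2]))
def plan(x,y,z,th,N=None,o=None):
    """constant row to reach TCP (m), tool-x heading th deg, pointing down"""
    o=o or get_obs()
    c,s=np.cos(np.radians(th)),np.sin(np.radians(th))
    G=np.array([[c,s,0],[s,-c,0],[0,0,-1]]); A=R.from_rotvec(o['ee_rot']).as_matrix()
    rel=R.from_matrix(A.T@G).as_rotvec(degrees=True); p=A.T@(np.array([x,y,z])-o['eef_pos'])
    n=max(int(np.ceil(max(np.linalg.norm(p)*1.05/0.0417,np.linalg.norm(rel)/7.1))),1)
    N=N or n
    Rr=R.from_rotvec(rel/N,degrees=True).as_matrix(); S=np.zeros((3,3));Q=np.eye(3)
    for i in range(N): S+=Q; Q=Q@Rr
    t=np.linalg.solve(S,p)
    print('t',round(o['time_s'],2),'pos',np.round(o['eef_pos']*1000,1),'th',np.round(theta(o),2),'total p mm',np.round(p*1000,1),'rot',np.round(rel,2))
    print('N',N,'row t',np.round(t,4),'w',np.round(rel/N,2))
E
python3 - <<'E'
from h import *
plan(.56,.17,.30,-14)
E
```

```text
t 0.15 pos [281.7 557.6 303.1] th [-26.81   0.1 ] total p mm [423.2 220.4   3.5] rot [  0.1    0.   -12.81]
N 13 row t [0.0307 0.0203 0.0003] w [ 0.01  0.   -0.99]
```

{"fn": "step_arm", "kwargs": {"deltas": [{"tx": 0.031,"ty": 0.0203,"wz": -1},{"tx": 0.031,"ty": 0.0203,"wz": -1},{"tx": 0.031,"ty": 0.0203,"wz": -1},{"tx": 0.031,"ty": 0.0203,"wz": -1},{"tx": 0.031,"ty": 0.0203,"wz": -1},{"tx": 0.031,"ty": 0.0203,"wz": -1},{"tx": 0.031,"ty": 0.0203,"wz": -1},{"tx": 0.031,"ty": 0.0203,"wz": -1},{"tx": 0.031,"ty": 0.0203,"wz": -1},{"tx": 0.031,"ty": 0.0203,"wz": -1},{"tx": 0.031,"ty": 0.0203,"wz": -1},{"tx": 0.031,"ty": 0.0203,"wz": -1}]}}

```text
invalid input
```

{"fn": "step_arm", "kwargs": {"deltas": [{"tx": 0.031,"ty": 0.0203,"wz": -0.8},{},{},{}]}}

```text
invalid input
```

```bash
cat >> h.py <<'E'
import pickle
def wshot(n):
    o=get_obs(); im=camera('wrist'); save(n,im); pickle.dump((o,im),open(n+'.pkl','wb'))
    print(n,np.round(o['eef_pos']*1000,1),np.round(theta(o),2),np.round(o['ft_force'],2)); return o,im
def wload(n): return pickle.load(open(n+'.pkl','rb'))
E
python3 - <<'E'
from h import *
wshot('w1')
E
```

```text
w1 [281.7 557.6 303.1] [-26.81   0.1 ] [-0.52  0.11  0.4 ]
```

View pics/w1.png

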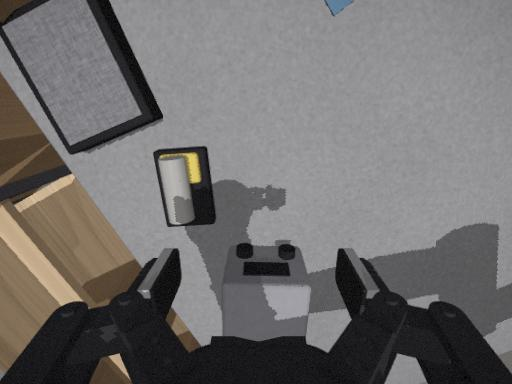

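{"fn": "step_arm", "kwargs": {"deltas": [{"grip": 0.085,"tx": 0.031,"ty": 0.0203,"tz": 0,"wx": 0,"wy": 0,"wz": -1}]}}

```text
time_s: 0.28
eef_pos: [0.2988, 0.5291, 0.3026]
ee_rot: [-3.063, 0.694, -0.0]
ft_force: [1.5, -0.3, -0.3]
grip_width: 0.0852
```

{"fn": "step_arm", "kwargs": {"deltas": [{"grip": 0.085,"tx": 0.031,"ty": 0.0203,"tz": 0,"wx": 0,"wy": 0,"wz": -1},{"grip": 0.085,"tx": 0.031,"ty": 0.0203,"tz": 0,"wx": 0,"wy": 0,"wz": -1},{"grip": 0.085,"tx": 0.031,"ty": 0.0203,"tz": 0,"wx": 0,"wy": 0,"wz": -1},{"grip": 0.085,"tx": 0.031,"ty": 0.0203,"tz": 0,"wx": 0,"wy": 0,"wz": -1},{"grip": 0.085,"tx": 0.031,"ty": 0.0203,"tz": 0,"wx": 0,"wy": 0,"wz": -1},{"grip": 0.085,"tx": 0.031,"ty": 0.0203,"tz": 0,"wx": 0,"wy": 0,"wz": -1},{"grip": 0.085,"tx": 0.031,"ty": 0.0203,"tz": 0,"wx": 0,"wy": 0,"wz": -1},{"grip": 0.085,"tx": 0.031,"ty": 0.0203,"tz": 0,"wx": 0,"wy": 0,"wz": -1},{"grip": 0.085,"tx": 0.031,"ty": 0.0203,"tz": 0,"wx": 0,"wy": 0,"wz": -1},{"grip": 0.085,"tx": 0.031,"ty": 0.0203,"tz": 0,"wx": 0,"wy": 0,"wz": -1},{"grip": 0.085,"tx": 0.031,"ty": 0.0203,"tz": 0,"wx": 0,"wy": 0,"wz": -1},{"grip": 0.085,"tx": 0.031,"ty": 0.0203,"tz": 0,"wx": 0,"wy": 0,"wz": -1}]}}

```text
time_s: 1.28
eef_pos: [0.5649, 0.1672, 0.3039]
ee_rot: [-3.119, 0.376, 0.0]
ft_force: [0.6, 1.0, 0.2]
grip_width: 0.085
```

{"fn": "step_arm", "kwargs": {"deltas": [{"grip": 0.085,"tx": 0,"ty": 0,"tz": 0,"wx": 0,"wy": 0,"wz": 0},{"grip": 0.085,"tx": 0,"ty": 0,"tz": 0,"wx": 0,"wy": 0,"wz": 0},{"grip": 0.085,"tx": 0,"ty": 0,"tz": 0,"wx": 0,"wy": 0,"wz": 0}]}}

```text
time_s: 1.53
eef_pos: [0.564, 0.1687, 0.3035]
ee_rot: [3.118, -0.379, -0.001]
ft_force: [-0.4, -0.1, 0.4]
grip_width: 0.085
```

```bash
python3 - <<'E'
from h import *
wshot('w1')
plan(.58,.02,.30,-14)
E
```

```text
w1 [564.  168.7 303.5] [-13.85   0.05] [-0.41 -0.14  0.45]
t 1.58 pos [563.7 169.2 303.7] th [-13.78   0.03] total p mm [ 51.4 141.1   3.7] rot [0.01 0.03 0.22]
N 4 row t [0.0129 0.0352 0.0009] w [0.   0.01 0.05]
```

View pics/w1.png

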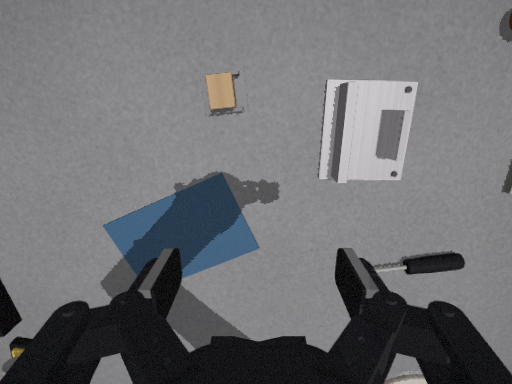

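w1 shows the rest and wedge at (222,90), the fixture at (370,130), the mat at (185,230) and the screwdriver at (435,264). I'll take the second view from nearer the fixture, on the way to the tray.

{"fn": "step_arm", "kwargs": {"deltas": [{"grip": 0.085,"tx": 0.013,"ty": 0.035,"tz": 0.01,"wx": 0,"wy": 0,"wz": 0},{"grip": 0.085,"tx": 0.013,"ty": 0.035,"tz": 0.01,"wx": 0,"wy": 0,"wz": 0},{"grip": 0.085,"tx": 0.013,"ty": 0.035,"tz": 0.01,"wx": 0,"wy": 0,"wz": 0},{"grip": 0.085,"tx": 0.013,"ty": 0.035,"tz": 0.01,"wx": 0,"wy": 0,"wz": 0},{"grip": 0.085,"tx": 0,"ty": 0,"tz": 0,"wx": 0,"wy": 0,"wz": 0},{"grip": 0.085,"tx": 0,"ty": 0,"tz": 0,"wx": 0,"wy": 0,"wz": 0},{"grip": 0.085,"tx": 0,"ty": 0,"tz": 0,"wx": 0,"wy": 0,"wz": 0}]}}

```text
time_s: 2.17
eef_pos: [0.5812, 0.0215, 0.2643]
ee_rot: [-3.119, 0.375, -0.001]
ft_force: [-0.6, -0.2, -0.0]
grip_width: 0.0853
```

```bash
python3 - <<'E'
from h import *
o,im=wshot('w2')
save('w2c',cv2.resize(im[0:250,60:460],None,fx=2,fy=2,interpolation=cv2.INTER_CUBIC))
o,im=wload('w1')
save('w1c',cv2.resize(im[40:230,180:440],None,fx=3,fy=3,interpolation=cv2.INTER_CUBIC))
plan(.485,-.26,.28,-14)
E
```

```text
w2 [581.2  21.5 264.3] [-13.72   0.05] [-0.64 -0.25 -0.04]
t 2.22 pos [581.3  22.  264.5] th [-13.68   0.07] total p mm [-26.9 296.7 -15.7] rot [-0.04 -0.06  0.32]
N 8 row t [-0.0033  0.0371 -0.0019] w [-0.   -0.01  0.04]
```

View pics/w2c.png

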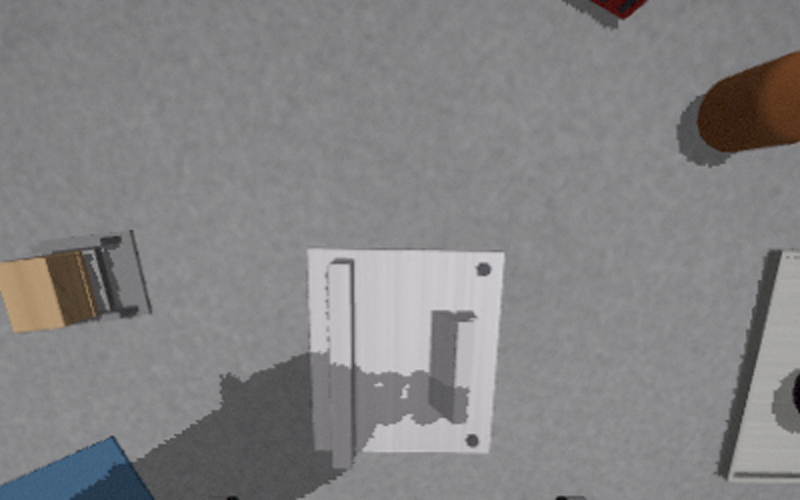

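View pics/w1c.png

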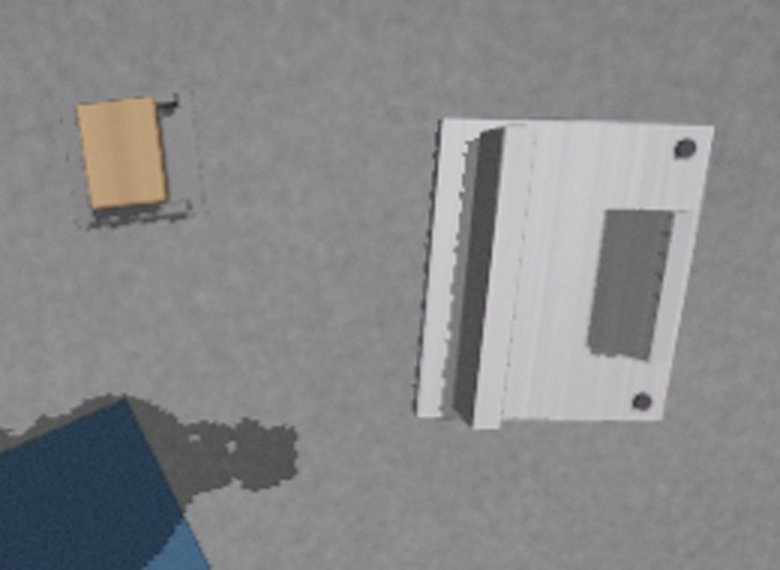

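The wedge's visible right side (w2c (50–95,285)) is a short head face and then a receding slope. So its sloping side points right (world -y), the same way as the fixture's sloping wall. Next I'll go over the tray.

{"fn": "step_arm", "kwargs": {"deltas": [{"grip": 0.085,"tx": -0.003,"ty": 0.037,"tz": -0.002,"wx": 0,"wy": 0,"wz": 0},{"grip": 0.085,"tx": -0.003,"ty": 0.037,"tz": -0.002,"wx": 0,"wy": 0,"wz": 0},{"grip": 0.085,"tx": -0.003,"ty": 0.037,"tz": -0.002,"wx": 0,"wy": 0,"wz": 0},{"grip": 0.085,"tx": -0.003,"ty": 0.037,"tz": -0.002,"wx": 0,"wy": 0,"wz": 0},{"grip": 0.085,"tx": -0.003,"ty": 0.037,"tz": -0.002,"wx": 0,"wy": 0,"wz": 0},{"grip": 0.085,"tx": -0.003,"ty": 0.037,"tz": -0.002,"wx": 0,"wy": 0,"wz": 0},{"grip": 0.085,"tx": 0,"ty": 0,"tz": 0,"wx": 0,"wy": 0,"wz": 0},{"grip": 0.085,"tx": 0,"ty": 0,"tz": 0,"wx": 0,"wy": 0,"wz": 0},{"grip": 0.085,"tx": 0,"ty": 0,"tz": 0,"wx": 0,"wy": 0,"wz": 0}]}}

```text
time_s: 2.97
eef_pos: [0.5114, -0.1897, 0.2764]
ee_rot: [-3.119, 0.375, -0.002]
ft_force: [0.2, 0.4, 0.6]
grip_width: 0.0847
```

```bash
python3 - <<'E'
from h import *
wshot('w3')
E
```

```text
w3 [ 511.4 -189.7  276.4] [-13.71   0.07] [0.2  0.39 0.62]
```

{"fn": "step_arm", "kwargs": {"deltas": [{"grip": 0.085,"tx": -0.005,"ty": 0.035,"tz": 0,"wx": 0,"wy": 0,"wz": 0},{"grip": 0.085,"tx": -0.005,"ty": 0.035,"tz": 0,"wx": 0,"wy": 0,"wz": 0},{"grip": 0.085,"tx": -0.005,"ty": 0.035,"tz": 0,"wx": 0,"wy": 0,"wz": 0},{"grip": 0.085,"tx": 0,"ty": 0,"tz": 0,"wx": 0,"wy": 0,"wz": 0},{"grip": 0.085,"tx": 0,"ty": 0,"tz": 0,"wx": 0,"wy": 0,"wz": 0},{"grip": 0.085,"tx": 0,"ty": 0,"tz": 0,"wx": 0,"wy": 0,"wz": 0}]}}

```text
time_s: 3.52
eef_pos: [0.472, -0.2881, 0.2759]
ee_rot: [-3.119, 0.375, -0.0]
ft_force: [0.0, 0.0, 0.0]
grip_width: 0.0851
```

```bash
python3 - <<'E'
from h import *
wshot('w4')
for n in ['w3','w4']:
    o,im=wload(n)
    im=cv2.resize(im[0:300,:],None,fx=1.5,fy=1.5,interpolation=cv2.INTER_CUBIC); save(n+'c',im)
E
```

```text
w4 [ 472.  -288.1  275.9] [-1.371e+01  1.000e-02] [0.01 0.04 0.01]
```

View pics/w3c.png

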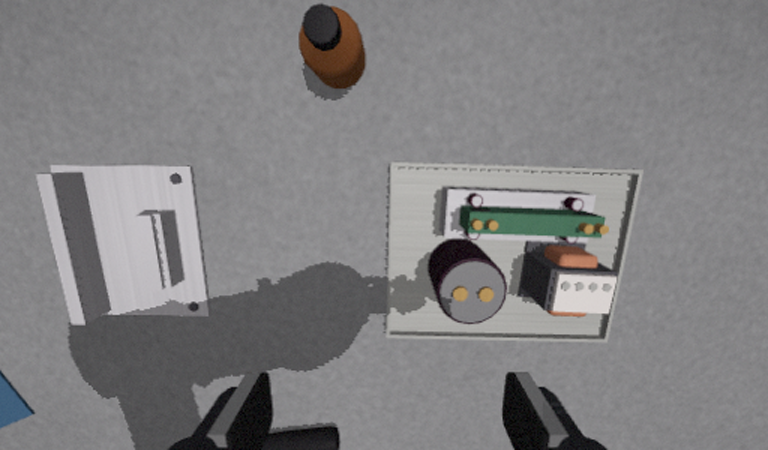

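View pics/w4c.png

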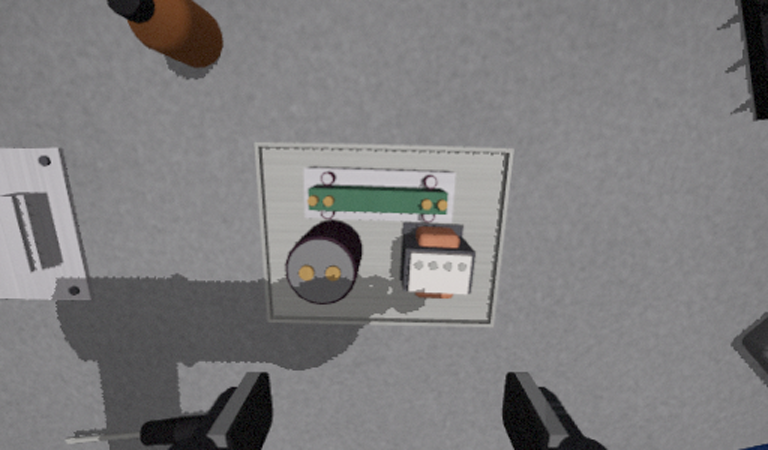

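Both views show the can (w4c (322,268)), the transformer strip (440,272) and the green module (378,200) with its brass connectors. Now I'll measure by masks and triangulation.

```bash
cat > m1.py <<'E'
from h import *
def blobs(im,lo,hi,amin,roi=None,mx=1e9):
    hsv=cv2.cvtColor(im,cv2.COLOR_RGB2HSV); m=cv2.inRange(hsv,np.array(lo),np.array(hi))
    if roi: z=np.zeros_like(m); x0,y0,x1,y1=roi; z[y0:y1,x0:x1]=m[y0:y1,x0:x1]; m=z
    n,l,s,c=cv2.connectedComponentsWithStats(m)
    return [(np.round(c[i],2),s[i,4]) for i in range(1,n) if amin<=s[i,4]<=mx],m
if __name__=='__main__':
    for n,roi in [('w3',(255,100,440,235)),('w4',(165,90,350,220))]:
        o,im=wload(n)
        print(n,'brass',blobs(im,(15,130,80),(28,255,255),4,roi)[0])
        print(n,'green',blobs(im,(60,100,30),(90,255,255),50,roi)[0])
        print(n,'copper',blobs(im,(5,110,60),(14,255,255),10,roi)[0])
        print(n,'white',blobs(im,(0,0,205),(179,40,255),20,roi)[0])
        print(n,'dark',blobs(im,(0,0,0),(179,255,70),60,roi)[0])
        x0,y0,x1,y1=roi
        save(n+'z',cv2.resize(im[y0:y1,x0:x1],None,fx=4,fy=4,interpolation=cv2.INTER_NEAREST))
E
python3 m1.py
```

```text
w3 brass [(array([325.8, 148.4]), np.int32(5)), (array([389.  , 150.44]), np.int32(9)), (array([398.46, 151.31]), np.int32(13))]
w3 green []
w3 copper [(array([380.12, 171.09]), np.int32(385)), (array([377.3 , 208.89]), np.int32(37))]
w3 white [(array([388.98, 196.54]), np.int32(763))]
w3 dark [(array([370.01, 176.28]), np.int32(900)), (array([344.03, 140.84]), np.int32(392)), (array([301.66, 174.36]), np.int32(748))]
w4 brass [(array([221.33, 184.67]), np.int32(15))]
w4 green []
w4 copper [(array([290.99, 158.04]), np.int32(341)), (array([288.98, 196.76]), np.int32(45))]
w4 white [(array([292.94, 182.85]), np.int32(803))]
w4 dark [(array([252.62, 125.35]), np.int32(145)), (array([223.46, 164.72]), np.int32(679)), (array([281.08, 165.44]), np.int32(280))]
```

View pics/w4z.png

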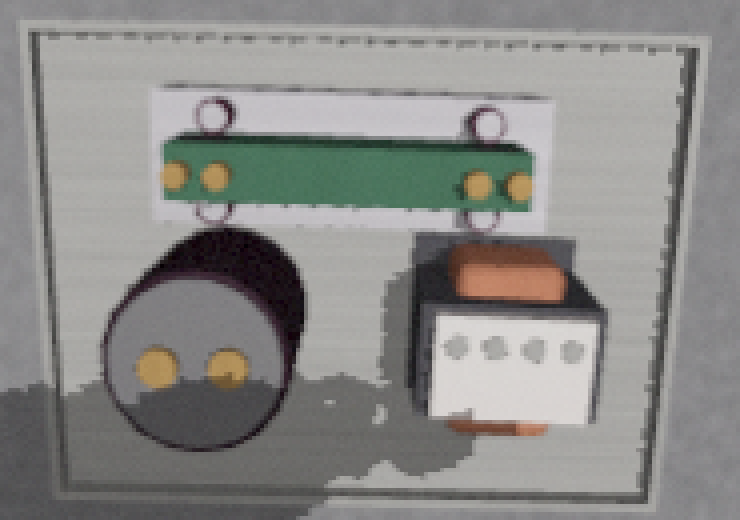

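View pics/w3z.png

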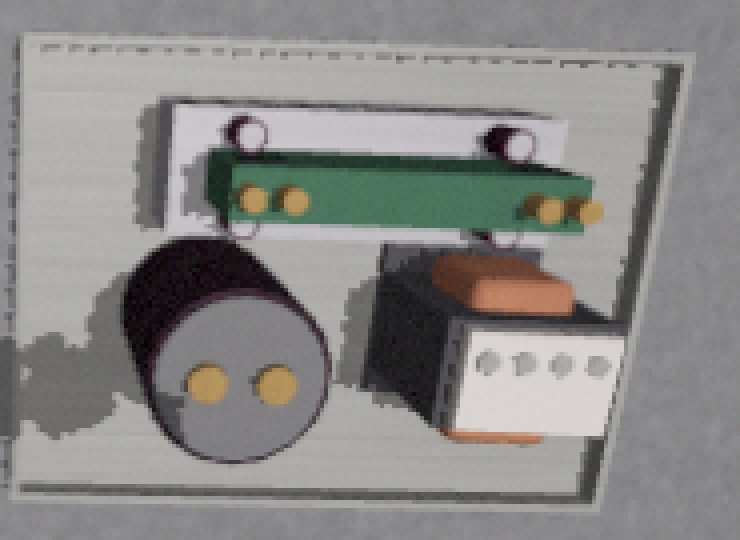

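```bash
cat > m2.py <<'E'
from h import *
roi={'w3':(255,100),'w4':(165,90)}
F={'term1':((208,384),(157,368)),'term2':((276,385),(228,368)),'disc':((241,377),(199,363)),
'sTL':((464,330),(434,316)),'sTR':((625,335),(603,322)),'sBR':((605,438),(590,424)),'sBL':((456,432),(428,416)),
'c1':((255,199),(176,177)),'c2':((296,200),(217,177)),'c3':((550,210),(479,185)),'c4':((591,211),(521,186)),
'bTL':((175,103),(152,88)),'bTR':((568,120),(555,98)),'bBL':((165,231),(152,219)),
'tTL':((20,34),(20,22)),'tTR':((695,54),(710,38)),'tBR':((600,510),(655,508)),'tBL':((12,497),(52,497))}
S={}
for k,v in F.items():
    rs=[]
    for n,uv in zip(('w3','w4'),v):
        o,_=wload(n); a,d=ray('wrist',(np.array(uv)+.5)/4-.5+np.array(roi[n]),o); rs.append((a,d))
    p,e=tri(rs); S[k]=p; print(k,np.round(p*1000,1),np.round(np.array(e)*1000,1))
import pickle; pickle.dump(S,open('S.pkl','wb'))
def ang(a,b): d=S[b]-S[a]; return np.degrees(np.arctan2(d[1],d[0])), np.linalg.norm(d[:2])*1000
c=sum(S[k] for k in ['tTL','tTR','tBR','tBL'])/4; print('tray c',c*1000,ang('tBL','tTL'),ang('tBR','tTR'),ang('tTR','tTL'),ang('tBR','tBL'))
print('strip',sum(S[k] for k in ['sTL','sTR','sBR','sBL'])/4*1000, ang('sBL','sTL'),ang('sTR','sTL'),ang('sBR','sBL'))
print('mod',(S['c1']+S['c2']+S['c3']+S['c4'])/4*1000,ang('c4','c1'),ang('bTR','bTL'))
print('cap',(S['term1']+S['term2'])/2*1000,ang('term2','term1'))
E
python3 m2.py
```

```text
term1 [ 491.  -236.5   79.6] [0. 0.]
term2 [ 486.4 -253.7   78.7] [0.2 0.2]
disc [ 488.4 -245.9   73.5] [0.1 0.1]
sTL [ 484.2 -307.6   65.5] [0.2 0.2]
sTR [ 472.  -350.6   64.6] [0.3 0.3]
sBR [ 445.5 -341.6   68.4] [0.4 0.4]
sBL [ 459.6 -299.9   73. ] [0.4 0.4]
c1 [ 535.8 -255.7   82.7] [0.2 0.2]
c2 [ 533.5 -265.2   83.4] [0.1 0.1]
c3 [ 517.  -324.8   84.5] [0. 0.]
c4 [ 514.5 -334.3   85. ] [0. 0.]
bTL [ 557.3 -247.    35.5] [0.3 0.3]
bTR [ 528.2 -352.5   38.1] [0.4 0.4]
bBL [ 523.4 -237.1   38.4] [0.2 0.2]
tTL [ 584.6 -209.6    8.2] [0.2 0.2]
tTR [ 532.7 -403.6   11.6] [0.2 0.2]
tBR [ 390.6 -364.1   13.9] [0.3 0.3]
tBL [ 442.3 -172.4   14.4] [0.3 0.3]
tray c [ 487.57521731 -287.43319675   12.0196952 ] (np.float64(-14.64860099213219), np.float64(147.14077024739646)) (np.float64(-15.525374672004105), np.float64(147.48903138562437)) (np.float64(75.01858649349677), np.float64(200.7657819710366)) (np.float64(74.9192707112086), np.float64(198.511165164894))
strip [ 465.32040982 -324.93041815   67.86477349] (np.float64(-17.26573585316977), np.float64(25.821336873736335)) (np.float64(74.12217824606196), np.float64(44.714148748695635)) (np.float64(71.41394930329245), np.float64(43.97434040760923))
mod [ 525.19418839 -295.01709426   83.90792741] (np.float64(74.85533269306805), np.float64(81.40235266916591)) (np.float64(74.6146472484511), np.float64(109.44131987662584))
cap [ 488.66939885 -245.09430804   79.17836117] (np.float64(74.96621669900411), np.float64(17.854863129738415))
```

```bash
cat > m3.py <<'E'
from h import *
from m2 import F,roi
def pl(k,z):
    out=[]
    for n,uv in zip(('w3','w4'),F[k]):
        o,_=wload(n); out.append(onplane('wrist',(np.array(uv)+.5)/4-.5+np.array(roi[n]),z,o)[0])
    return np.array(out)
for nm,ks,z in [('strip',['sTL','sTR','sBR','sBL'],.069),('tray',['tTL','tTR','tBR','tBL'],.012),('mod',['c1','c2','c3','c4'],.085),('cap',['term1','term2'],.080),('disc',['disc'],.075)]:
    P=np.array([pl(k,z) for k in ks]); print(nm,np.round(P.mean(0)*1000,1).tolist())
    for i in (0,1):
        q=P[:,i]
        if len(q)==4 and nm!='mod':
            a=lambda u,v:np.degrees(np.arctan2((v-u)[1],(v-u)[0]))
            print('  long',a(q[1],q[0])-90,a(q[2],q[3])-90,'short',a(q[3],q[0]),a(q[2],q[1]))
        elif len(q)>1: print('  ',np.degrees(np.arctan2(*(q[0]-q[-1])[[1,0]]))-90)
E
python3 m3.py | tail -20
python3 - <<'E'
from h import *
t=np.load('top0.npy')
# top checks with known height
print(onplane('top',np.array([[253,268]])/5+[330,165]-.4,.075))
E
```

```text
tTR [ 532.7 -403.6   11.6] [0.2 0.2]
tBR [ 390.6 -364.1   13.9] [0.3 0.3]
tBL [ 442.3 -172.4   14.4] [0.3 0.3]
tray c [ 487.57521731 -287.43319675   12.0196952 ] (np.float64(-14.64860099213219), np.float64(147.14077024739646)) (np.float64(-15.525374672004105), np.float64(147.48903138562437)) (np.float64(75.01858649349677), np.float64(200.7657819710366)) (np.float64(74.9192707112086), np.float64(198.511165164894))
strip [ 465.32040982 -324.93041815   67.86477349] (np.float64(-17.26573585316977), np.float64(25.821336873736335)) (np.float64(74.12217824606196), np.float64(44.714148748695635)) (np.float64(71.41394930329245), np.float64(43.97434040760923))
mod [ 525.19418839 -295.01709426   83.90792741] (np.float64(74.85533269306805), np.float64(81.40235266916591)) (np.float64(74.6146472484511), np.float64(109.44131987662584))
cap [ 488.66939885 -245.09430804   79.17836117] (np.float64(74.96621669900411), np.float64(17.854863129738415))
strip [[465.6, -324.3, 69.0], [465.7, -324.7, 69.0]]
  long -15.449930481845755 -16.22647946850806 short -10.456015373726313 -14.19643751244764
  long -15.740501259188946 -16.6845306294298 short -16.04047747584919 -16.984148013469994
tray [[487.2, -287.6, 12.0], [487.0, -287.5, 12.0]]
  long -14.999223867081 -15.20949094914107 short -14.62902363002243 -14.980930371083298
  long -14.968212247881198 -14.838007762900574 short -15.402662081758395 -15.252365579432288
mod [[525.5, -294.8, 85.0], [525.2, -295.2, 85.0]]
   -15.527686068197298
   -15.192459235224405
cap [[488.9, -244.9, 80.0], [488.9, -245.3, 80.0]]
   -14.601314812578806
   -13.73394949704226
disc [[489.1, -245.7, 75.0], [488.6, -246.1, 75.0]]
[[ 0.48820534 -0.24419155  0.075     ]]
```

```bash
python3 - <<'E'
from h import *
plan(.4888,-.2455,.20,-15); plan(.4888,-.2455,.106,-15)
E
```

```text
t 3.57 pos [ 472.1 -287.9  275.9] th [-1.368e+01  1.000e-02] total p mm [  6.2 -45.1  75.9] rot [-0.01 -0.01  1.32]
N 3 row t [ 0.002  -0.0151  0.0253] w [-0.   -0.    0.44]
t 3.57 pos [ 472.1 -287.9  275.9] th [-1.368e+01  1.000e-02] total p mm [  6.2 -45.1 169.9] rot [-0.01 -0.01  1.32]
N 5 row t [ 0.0012 -0.009   0.034 ] w [-0.   -0.    0.26]
```

{"fn": "step_arm", "kwargs": {"deltas": [{"grip": 0.064,"tx": 0.002,"ty": -0.015,"tz": 0.025,"wx": 0,"wy": 0,"wz": 0.44},{"grip": 0.064,"tx": 0.002,"ty": -0.015,"tz": 0.025,"wx": 0,"wy": 0,"wz": 0.44},{"grip": 0.064,"tx": 0.002,"ty": -0.015,"tz": 0.025,"wx": 0,"wy": 0,"wz": 0.44},{"grip": 0.064,"tx": 0,"ty": 0,"tz": 0,"wx": 0,"wy": 0,"wz": 0},{"grip": 0.064,"tx": 0,"ty": 0,"tz": 0,"wx": 0,"wy": 0,"wz": 0},{"grip": 0.064,"tx": 0,"ty": 0,"tz": 0,"wx": 0,"wy": 0,"wz": 0}]}}

```text
time_s: 4.07
eef_pos: [0.4893, -0.2465, 0.202]
ee_rot: [3.114, -0.409, 0.003]
ft_force: [0.0, -0.2, 0.9]
grip_width: 0.0638
```

```bash
python3 - <<'E'
from h import *
wshot('w5'); plan(.4888,-.2455,.106,-15)
E
```

```text
w5 [ 489.3 -246.5  202. ] [-14.97   0.11] [ 0.02 -0.22  0.93]
t 4.12 pos [ 489.2 -246.9  202.4] th [-15.04   0.16] total p mm [-1.1 -1.3 96.4] rot [ 0.02 -0.16 -0.04]
N 3 row t [-0.0003 -0.0004  0.0321] w [ 0.01 -0.05 -0.01]
```

View pics/w5.png

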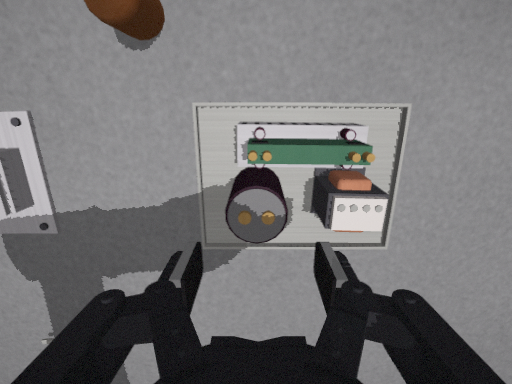

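w5 shows the can centred between the fingers (257,215), and the right finger clears the transformer. Descending and gripping.

{"fn": "step_arm", "kwargs": {"force": 40, "deltas": [{"grip": 0.064,"tx": -0.001,"ty": -0.001,"tz": 0.024,"wx": 0,"wy": -0.1,"wz": 0},{"grip": 0.064,"tx": 0,"ty": 0,"tz": 0.024,"wx": 0,"wy": 0,"wz": 0},{"grip": 0.064,"tx": 0,"ty": 0,"tz": 0.024,"wx": 0,"wy": 0,"wz": 0},{"grip": 0.064,"tx": 0,"ty": 0,"tz": 0.024,"wx": 0,"wy": 0,"wz": 0},{"grip": 0.064,"tx": 0,"ty": 0,"tz": 0,"wx": 0,"wy": 0,"wz": 0},{"grip": 0.064,"tx": 0,"ty": 0,"tz": 0,"wx": 0,"wy": 0,"wz": 0}]}}

```text
time_s: 4.62
eef_pos: [0.4875, -0.2463, 0.1054]
ee_rot: [3.114, -0.413, -0.003]
ft_force: [0.6, 0.2, 0.3]
grip_width: 0.0641
```

{"fn": "step_arm", "kwargs": {"deltas": [{"grip": 0.045,"tx": 0,"ty": 0,"tz": 0,"wx": 0,"wy": 0,"wz": 0},{"grip": 0.045,"tx": 0,"ty": 0,"tz": 0,"wx": 0,"wy": 0,"wz": 0},{"grip": 0.045,"tx": 0,"ty": 0,"tz": 0,"wx": 0,"wy": 0,"wz": 0},{"grip": 0.045,"tx": 0,"ty": 0,"tz": 0,"wx": 0,"wy": 0,"wz": 0}]}}

```text
time_s: 4.95
eef_pos: [0.4888, -0.2462, 0.1072]
ee_rot: [3.114, -0.412, 0.005]
ft_force: [0.1, 0.2, 5.7]
grip_width: 0.0491
```

```bash
python3 - <<'E'
from h import *
o=get_obs(); print(o['grip_width'],o['ft_force'],o['torque']); plan(.4888,-.2455,.106,-15)
E
```

```text
0.049105036880974604 [0.11587263 0.21150979 5.74405508] [ 0.04980033  0.04217891 -0.03940366]
t 4.95 pos [ 488.8 -246.2  107.2] th [-15.09   0.19] total p mm [-0.2 -0.7  1.2] rot [ 0.01 -0.19 -0.09]
N 1 row t [-0.0002 -0.0007  0.0012] w [ 0.01 -0.19 -0.09]
```

{"fn": "step_arm", "kwargs": {"deltas": [{"grip": 0.045,"tx": 0,"ty": 0,"tz": -0.015,"wx": 0,"wy": 0,"wz": 0},{"grip": 0.045,"tx": 0,"ty": 0,"tz": -0.03,"wx": 0,"wy": 0,"wz": 0},{"grip": 0.045,"tx": 0,"ty": 0,"tz": -0.03,"wx": 0,"wy": 0,"wz": 0},{"grip": 0.045,"tx": 0,"ty": 0,"tz": -0.025,"wx": 0,"wy": 0,"wz": 0},{"grip": 0.045,"tx": 0,"ty": 0,"tz": 0,"wx": 0,"wy": 0,"wz": 0}]}}

```text
time_s: 5.37
eef_pos: [0.4898, -0.2466, 0.2109]
ee_rot: [3.113, -0.411, 0.015]
ft_force: [1.9, 0.0, -1.3]
grip_width: 0.0494
```

```bash
python3 - <<'E'
from h import *
o=get_obs(); print(o['grip_width'],o['ft_force'],o['torque']); plan(.474,.359,.207,-15)
E
```

```text
0.04935849269704202 [ 1.9403598   0.00416791 -1.31670936] [-0.03620535 -0.13372276  0.02305385]
t 5.37 pos [ 489.8 -246.6  210.9] th [-15.06   0.56] total p mm [-172.6 -580.7    2. ] rot [ 0.02 -0.56 -0.06]
N 16 row t [-0.0108 -0.0363  0.0002] w [ 0.   -0.03 -0.  ]
```

{"fn": "step_arm", "kwargs": {"deltas": [{"grip": 0.045,"tx": -0.006,"ty": -0.018,"tz": 0,"wx": 0,"wy": 0,"wz": 0},{"grip": 0.045,"tx": -0.0108,"ty": -0.036,"tz": 0,"wx": 0,"wy": 0,"wz": 0},{"grip": 0.045,"tx": -0.0108,"ty": -0.036,"tz": 0,"wx": 0,"wy": 0,"wz": 0},{"grip": 0.045,"tx": -0.0108,"ty": -0.036,"tz": 0,"wx": 0,"wy": 0,"wz": 0},{"grip": 0.045,"tx": -0.0108,"ty": -0.036,"tz": 0,"wx": 0,"wy": 0,"wz": 0},{"grip": 0.045,"tx": -0.0108,"ty": -0.036,"tz": 0,"wx": 0,"wy": 0,"wz": 0},{"grip": 0.045,"tx": -0.0108,"ty": -0.036,"tz": 0,"wx": 0,"wy": 0,"wz": 0},{"grip": 0.045,"tx": -0.0108,"ty": -0.036,"tz": 0,"wx": 0,"wy": 0,"wz": 0},{"grip": 0.045,"tx": -0.0108,"ty": -0.036,"tz": 0,"wx": 0,"wy": 0,"wz": 0},{"grip": 0.045,"tx": -0.0108,"ty": -0.036,"tz": 0,"wx": 0,"wy": 0,"wz": 0},{"grip": 0.045,"tx": -0.0108,"ty": -0.036,"tz": 0,"wx": 0,"wy": 0,"wz": 0},{"grip": 0.045,"tx": -0.0108,"ty": -0.036,"tz": 0,"wx": 0,"wy": 0,"wz": 0}]}}

```text
time_s: 6.37
eef_pos: [0.4739, 0.1879, 0.2048]
ee_rot: [3.114, -0.413, -0.004]
ft_force: [1.4, -0.2, -1.3]
grip_width: 0.0489
```

{"fn": "step_arm", "kwargs": {"deltas": [{"grip": 0.045,"tx": -0.0108,"ty": -0.036,"tz": 0,"wx": 0,"wy": 0,"wz": 0},{"grip": 0.045,"tx": -0.0108,"ty": -0.036,"tz": 0,"wx": 0,"wy": 0,"wz": 0},{"grip": 0.045,"tx": -0.0108,"ty": -0.036,"tz": 0,"wx": 0,"wy": 0,"wz": 0},{"grip": 0.045,"tx": -0.0108,"ty": -0.036,"tz": 0,"wx": 0,"wy": 0,"wz": 0},{"grip": 0.045,"tx": -0.006,"ty": -0.018,"tz": 0,"wx": 0,"wy": 0,"wz": 0},{"grip": 0.045,"tx": 0,"ty": 0,"tz": 0,"wx": 0,"wy": 0,"wz": 0},{"grip": 0.045,"tx": 0,"ty": 0,"tz": 0,"wx": 0,"wy": 0,"wz": 0},{"grip": 0.045,"tx": 0,"ty": 0,"tz": 0,"wx": 0,"wy": 0,"wz": 0}]}}

```text
time_s: 7.03
eef_pos: [0.4691, 0.3546, 0.2044]
ee_rot: [3.113, -0.414, -0.005]
ft_force: [-0.4, -0.2, -3.2]
grip_width: 0.0492
```

```bash
python3 - <<'E'
from h import *
o=get_obs(); print(o['grip_width'],o['ft_force'],o['torque']); wshot('w6'); plan(.474,.359,.1075,-15)
E
```

```text
0.049213661122372215 [-0.40768264 -0.20562973 -3.19507282] [-0.03613721  0.03786178 -0.00391363]
w6 [469.1 354.6 204.4] [-15.15   0.21] [-0.41 -0.21 -3.2 ]
t 7.08 pos [469.4 354.3 204.7] th [-15.18   0.18] total p mm [ 3.5 -5.9 97.2] rot [ 0.09  0.16 -0.18]
N 3 row t [ 0.0011 -0.002   0.0324] w [ 0.03  0.05 -0.06]
```

View pics/w6.png

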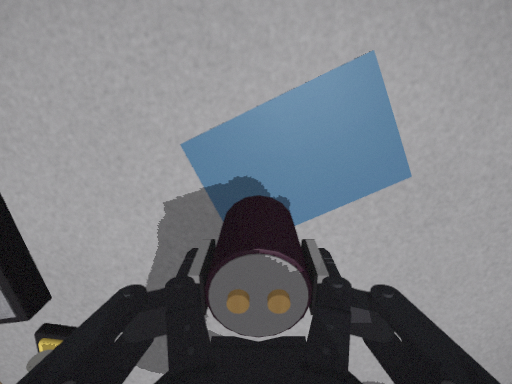

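w6 shows the can upright in the jaws; three mat corners are visible at (181,144), (374,51) and (411,177). I'll check the mat pose.

```bash
python3 - <<'E'
from h import *
o,im=wload('w6'); P=onplane('wrist',[(181,144),(374,51),(411,177)],.003,o); print(np.round(P*1000,1)); print('c',(P[0]+P[2])/2)
d=P[1]-P[2]; print(np.degrees(np.arctan2(d[1],d[0])))
E
```

```text
[[530.2 416.3   3. ]
 [563.7 220.4   3. ]
 [436.3 198.6   3. ]]
c [0.48326951 0.30744778 0.003     ]
9.6942394525251
```

{"fn": "step_arm", "kwargs": {"deltas": [{"grip": 0.045,"tx": 0.002,"ty": -0.002,"tz": 0.025,"wx": 0,"wy": 0,"wz": 0},{"grip": 0.045,"tx": 0.001,"ty": -0.001,"tz": 0.03,"wx": 0,"wy": 0,"wz": 0},{"grip": 0.045,"tx": 0,"ty": 0,"tz": 0.025,"wx": 0,"wy": 0,"wz": 0},{"grip": 0.045,"tx": 0,"ty": 0,"tz": 0.012,"wx": 0,"wy": 0,"wz": 0},{"grip": 0.045,"tx": 0,"ty": 0,"tz": 0.002,"wx": 0,"wy": 0,"wz": 0},{"grip": 0.045,"tx": 0,"ty": 0,"tz": 0,"wx": 0,"wy": 0,"wz": 0},{"grip": 0.045,"tx": 0,"ty": 0,"tz": 0,"wx": 0,"wy": 0,"wz": 0}]}}

```text
time_s: 7.67
eef_pos: [0.474, 0.3576, 0.1124]
ee_rot: [-3.113, 0.414, 0.001]
ft_force: [0.5, 0.9, -2.7]
grip_width: 0.0486
```

{"fn": "step_arm", "kwargs": {"deltas": [{"grip": 0.045,"tx": 0,"ty": 0,"tz": 0.001,"wx": 0,"wy": 0,"wz": 0},{"grip": 0.045,"tx": 0,"ty": 0,"tz": 0.001,"wx": 0,"wy": 0,"wz": 0},{"grip": 0.045,"tx": 0,"ty": 0,"tz": 0,"wx": 0,"wy": 0,"wz": 0}]}}

```text
time_s: 7.92
eef_pos: [0.4734, 0.3579, 0.1101]
ee_rot: [-3.113, 0.413, 0.002]
ft_force: [0.5, -0.3, -2.8]
grip_width: 0.0492
```

{"fn": "step_arm", "kwargs": {"deltas": [{"grip": 0.045,"tx": 0,"ty": 0,"tz": 0.001,"wx": 0,"wy": 0,"wz": 0},{"grip": 0.045,"tx": 0,"ty": 0,"tz": 0.001,"wx": 0,"wy": 0,"wz": 0},{"grip": 0.045,"tx": 0,"ty": 0,"tz": 0.001,"wx": 0,"wy": 0,"wz": 0},{"grip": 0.045,"tx": 0,"ty": 0,"tz": 0,"wx": 0,"wy": 0,"wz": 0},{"grip": 0.045,"tx": 0,"ty": 0,"tz": 0,"wx": 0,"wy": 0,"wz": 0}]}}

```text
time_s: 8.33
eef_pos: [0.4733, 0.358, 0.1073]
ee_rot: [-3.114, 0.413, 0.002]
ft_force: [-2.3, -0.7, 5.3]
grip_width: 0.0493
```

Touchdown (force +5 N at z 107.3). Releasing and retreating.

{"fn": "step_arm", "kwargs": {"deltas": [{"grip": 0.068,"tx": 0,"ty": 0,"tz": 0,"wx": 0,"wy": 0,"wz": 0},{"grip": 0.068,"tx": 0,"ty": 0,"tz": 0,"wx": 0,"wy": 0,"wz": 0},{"grip": 0.068,"tx": 0,"ty": 0,"tz": 0,"wx": 0,"wy": 0,"wz": 0},{"grip": 0.068,"tx": 0,"ty": 0,"tz": -0.02,"wx": 0,"wy": 0,"wz": 0},{"grip": 0.068,"tx": 0,"ty": 0,"tz": -0.04,"wx": 0,"wy": 0,"wz": 0},{"grip": 0.068,"tx": 0,"ty": 0,"tz": -0.04,"wx": 0,"wy": 0,"wz": 0}]}}

```text
time_s: 8.83
eef_pos: [0.473, 0.357, 0.2056]
ee_rot: [3.11, -0.413, -0.006]
ft_force: [0.5, 1.0, 0.8]
grip_width: 0.068
```

```bash
python3 - <<'E'
from h import *
wshot('w7'); plan(.4657,-.3245,.2,-16)
E
```

```text
w7 [473.  357.  205.6] [-15.12   0.32] [0.5  0.96 0.84]
t 8.88 pos [476.5 360.2 216.2] th [-14.98   0.78] total p mm [166.4 664.4   9.7] rot [-0.67 -0.4   1.02]
N 18 row t [0.0096 0.0368 0.0007] w [-0.04 -0.02  0.06]
```

View pics/w7.png

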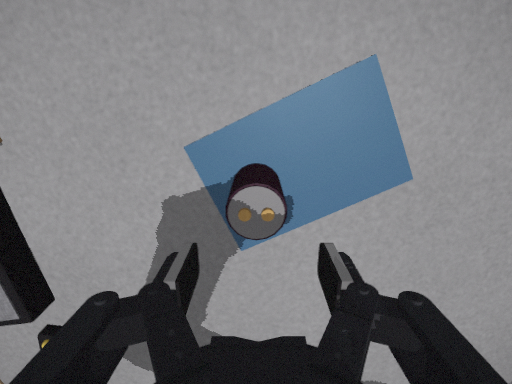

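The can stands upright on the mat at (257,205). Next, the transformer.

{"fn": "step_arm", "kwargs": {"deltas": [{"grip": 0.07,"tx": 0.005,"ty": 0.02,"tz": 0,"wx": 0,"wy": 0,"wz": 0},{"grip": 0.07,"tx": 0.01,"ty": 0.038,"tz": 0,"wx": 0,"wy": 0,"wz": 0.1},{"grip": 0.07,"tx": 0.01,"ty": 0.038,"tz": 0,"wx": 0,"wy": 0,"wz": 0.1},{"grip": 0.07,"tx": 0.01,"ty": 0.038,"tz": 0,"wx": 0,"wy": 0,"wz": 0.1},{"grip": 0.07,"tx": 0.01,"ty": 0.038,"tz": 0,"wx": 0,"wy": 0,"wz": 0.1},{"grip": 0.07,"tx": 0.01,"ty": 0.038,"tz": 0,"wx": 0,"wy": 0,"wz": 0.1},{"grip": 0.07,"tx": 0.01,"ty": 0.038,"tz": 0,"wx": 0,"wy": 0,"wz": 0.1},{"grip": 0.07,"tx": 0.01,"ty": 0.038,"tz": 0,"wx": 0,"wy": 0,"wz": 0.1},{"grip": 0.07,"tx": 0.01,"ty": 0.038,"tz": 0,"wx": 0,"wy": 0,"wz": 0.1},{"grip": 0.07,"tx": 0.01,"ty": 0.038,"tz": 0,"wx": 0,"wy": 0,"wz": 0.1},{"grip": 0.07,"tx": 0.01,"ty": 0.038,"tz": 0,"wx": 0,"wy": 0,"wz": 0.1},{"grip": 0.07,"tx": 0.01,"ty": 0.038,"tz": 0,"wx": 0,"wy": 0,"wz": 0}]}}

```text
time_s: 9.88
eef_pos: [0.4661, -0.0969, 0.2061]
ee_rot: [-3.11, 0.44, 0.001]
ft_force: [1.2, 0.7, -0.6]
grip_width: 0.0698
```

{"fn": "step_arm", "kwargs": {"deltas": [{"grip": 0.07,"tx": 0.01,"ty": 0.038,"tz": 0,"wx": 0,"wy": 0,"wz": 0},{"grip": 0.07,"tx": 0.01,"ty": 0.038,"tz": 0,"wx": 0,"wy": 0,"wz": 0},{"grip": 0.07,"tx": 0.01,"ty": 0.038,"tz": 0,"wx": 0,"wy": 0,"wz": 0},{"grip": 0.07,"tx": 0.01,"ty": 0.038,"tz": 0,"wx": 0,"wy": 0,"wz": 0},{"grip": 0.07,"tx": 0.01,"ty": 0.038,"tz": 0,"wx": 0,"wy": 0,"wz": 0},{"grip": 0.07,"tx": 0.008,"ty": 0.03,"tz": 0,"wx": 0,"wy": 0,"wz": 0},{"grip": 0.07,"tx": 0,"ty": 0,"tz": 0,"wx": 0,"wy": 0,"wz": 0},{"grip": 0.07,"tx": 0,"ty": 0,"tz": 0,"wx": 0,"wy": 0,"wz": 0},{"grip": 0.07,"tx": 0,"ty": 0,"tz": 0,"wx": 0,"wy": 0,"wz": 0}]}}

```text
time_s: 10.63
eef_pos: [0.4607, -0.3224, 0.2055]
ee_rot: [-3.11, 0.441, 0.004]
ft_force: [-0.1, -1.0, -0.3]
grip_width: 0.0695
```

```bash
python3 - <<'E'
from h import *
o,im=wshot('w8'); plan(.4657,-.3245,.1,-16)
save('w8z',cv2.resize(im[60:260,150:400],None,fx=3,fy=3,interpolation=cv2.INTER_NEAREST))
E
```

```text
w8 [ 460.7 -322.4  205.5] [-16.16   0.14] [-0.11 -0.97 -0.26]
t 10.68 pos [ 460.9 -321.8  205.7] th [-16.09   0.13] total p mm [  5.6   1.3 105.7] rot [-0.01  0.12 -0.09]
N 3 row t [0.0018 0.0004 0.0352] w [-0.    0.04 -0.03]
```

View pics/w8z.png

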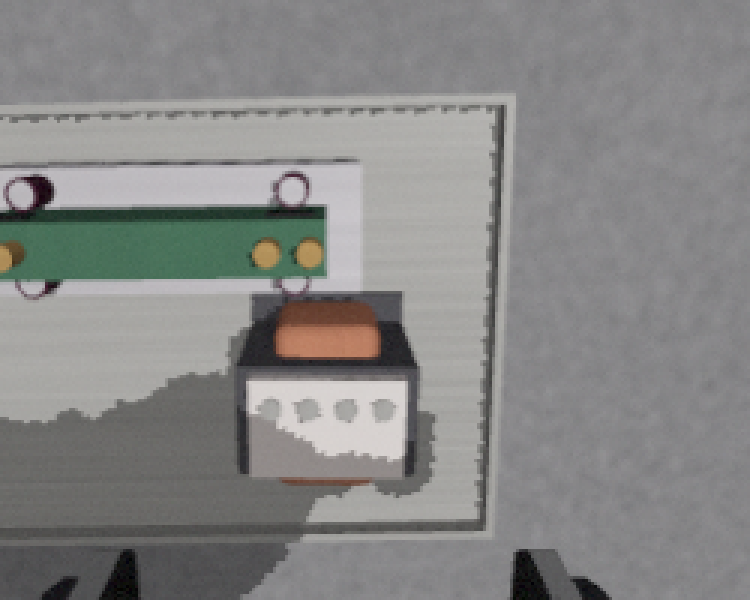

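```bash
python3 - <<'E'
from h import *
o,im=wload('w8')
uv=(np.array([(247,378),(407,380),(405,478),(249,477)])+.5)/3-.5+[150,60]
P=onplane('wrist',uv,.069,o); print(np.round(P*1000,1),P.mean(0)); d=P[0]-P[1];print(np.degrees(np.arctan2(d[1],d[0]))-90)
E
```

```text
[[ 485.5 -308.3   69. ]
 [ 473.2 -348.5   69. ]
 [ 446.1 -341.1   69. ]
 [ 458.3 -300.1   69. ]] [ 0.4657725 -0.3245003  0.069    ]
-16.904071843032185
```

Agrees: (465.8,-324.5). Descending and gripping.

{"fn": "step_arm", "kwargs": {"force": 60, "deltas": [{"grip": 0.07,"tx": 0.003,"ty": 0.001,"tz": 0.015,"wx": 0,"wy": 0.1,"wz": 0.3},{"grip": 0.07,"tx": 0.002,"ty": 0,"tz": 0.025,"wx": 0,"wy": 0,"wz": 0},{"grip": 0.07,"tx": 0,"ty": 0,"tz": 0.03,"wx": 0,"wy": 0,"wz": 0},{"grip": 0.07,"tx": 0,"ty": 0,"tz": 0.027,"wx": 0,"wy": 0,"wz": 0},{"grip": 0.07,"tx": 0,"ty": 0,"tz": 0.01,"wx": 0,"wy": 0,"wz": 0},{"grip": 0.07,"tx": 0,"ty": 0,"tz": 0,"wx": 0,"wy": 0,"wz": 0},{"grip": 0.07,"tx": 0,"ty": 0,"tz": 0,"wx": 0,"wy": 0,"wz": 0}]}}

```text
time_s: 11.27
eef_pos: [0.4663, -0.3243, 0.0995]
ee_rot: [3.109, -0.445, 0.0]
ft_force: [0.6, 0.3, -0.0]
grip_width: 0.0698
```

{"fn": "step_arm", "kwargs": {"deltas": [{"grip": 0.045,"tx": 0,"ty": 0,"tz": 0,"wx": 0,"wy": 0,"wz": 0},{"grip": 0.045,"tx": 0,"ty": 0,"tz": 0,"wx": 0,"wy": 0,"wz": 0},{"grip": 0.045,"tx": 0,"ty": 0,"tz": 0,"wx": 0,"wy": 0,"wz": 0},{"grip": 0.045,"tx": 0,"ty": 0,"tz": 0,"wx": 0,"wy": 0,"wz": 0},{"grip": 0.045,"tx": 0,"ty": 0,"tz": 0,"wx": 0,"wy": 0,"wz": 0}]}}

```text
time_s: 11.68
eef_pos: [0.4669, -0.325, 0.1011]
ee_rot: [3.109, -0.447, 0.007]
ft_force: [0.7, 3.1, 7.3]
grip_width: 0.0494
```

```bash
python3 - <<'E'
from h import *
o=get_obs(); print(o['grip_width'],o['ft_force'],o['torque']); plan(.4657,-.3245,.1,-16)
E
```

```text
0.04944316946799107 [0.71335449 3.12932995 7.33938912] [ 0.85853476 -0.16116985 -0.01757408]
t 11.68 pos [ 466.9 -325.   101.1] th [-16.38   0.25] total p mm [-1.3 -0.2  1.1] rot [ 0.02 -0.25 -0.38]
N 1 row t [-0.0013 -0.0002  0.0011] w [ 0.02 -0.25 -0.38]
```

{"fn": "step_arm", "kwargs": {"deltas": [{"grip": 0.045,"tx": 0,"ty": 0,"tz": -0.015,"wx": 0,"wy": 0,"wz": 0},{"grip": 0.045,"tx": 0,"ty": 0,"tz": -0.03,"wx": 0,"wy": 0,"wz": 0},{"grip": 0.045,"tx": 0,"ty": 0,"tz": -0.03,"wx": 0,"wy": 0,"wz": 0},{"grip": 0.045,"tx": 0,"ty": 0,"tz": -0.025,"wx": 0,"wy": 0,"wz": 0},{"grip": 0.045,"tx": 0,"ty": 0,"tz": 0,"wx": 0,"wy": 0,"wz": 0},{"grip": 0.045,"tx": 0,"ty": 0,"tz": 0,"wx": 0,"wy": 0,"wz": 0}]}}

```text
time_s: 12.18
eef_pos: [0.4653, -0.3248, 0.1996]
ee_rot: [-3.109, 0.45, -0.004]
ft_force: [-0.2, -0.8, -5.3]
grip_width: 0.0489
```

```bash
python3 - <<'E'
from h import *
o=get_obs(); print(o['grip_width'],o['ft_force'],o['torque']); plan(.492,.261,.2,-16.3)
E
```

```text
0.048884746141005006 [-0.21584124 -0.83206018 -5.287861  ] [ 0.06266195  0.08003969 -0.02335194]
t 12.18 pos [ 465.3 -324.8  199.6] th [-16.48   0.14] total p mm [-1.406e+02 -5.693e+02 -2.000e-01] rot [-0.04 -0.13 -0.18]
N 15 row t [-0.0093 -0.038  -0.    ] w [-0.   -0.01 -0.01]
```

{"fn": "step_arm", "kwargs": {"deltas": [{"grip": 0.045,"tx": -0.005,"ty": -0.019,"tz": 0,"wx": 0,"wy": 0,"wz": 0},{"grip": 0.045,"tx": -0.0094,"ty": -0.038,"tz": 0,"wx": 0,"wy": 0,"wz": 0},{"grip": 0.045,"tx": -0.0094,"ty": -0.038,"tz": 0,"wx": 0,"wy": 0,"wz": 0},{"grip": 0.045,"tx": -0.0094,"ty": -0.038,"tz": 0,"wx": 0,"wy": 0,"wz": 0},{"grip": 0.045,"tx": -0.0094,"ty": -0.038,"tz": 0,"wx": 0,"wy": 0,"wz": 0},{"grip": 0.045,"tx": -0.0094,"ty": -0.038,"tz": 0,"wx": 0,"wy": 0,"wz": 0},{"grip": 0.045,"tx": -0.0094,"ty": -0.038,"tz": 0,"wx": 0,"wy": 0,"wz": 0},{"grip": 0.045,"tx": -0.0094,"ty": -0.038,"tz": 0,"wx": 0,"wy": 0,"wz": 0},{"grip": 0.045,"tx": -0.0094,"ty": -0.038,"tz": 0,"wx": 0,"wy": 0,"wz": 0},{"grip": 0.045,"tx": -0.0094,"ty": -0.038,"tz": 0,"wx": 0,"wy": 0,"wz": 0},{"grip": 0.045,"tx": -0.0094,"ty": -0.038,"tz": 0,"wx": 0,"wy": 0,"wz": 0},{"grip": 0.045,"tx": -0.0094,"ty": -0.038,"tz": 0,"wx": 0,"wy": 0,"wz": 0}]}}

```text
time_s: 13.18
eef_pos: [0.4832, 0.1261, 0.1965]
ee_rot: [3.107, -0.449, -0.007]
ft_force: [0.9, -0.4, -4.7]
grip_width: 0.0493
```

{"fn": "step_arm", "kwargs": {"deltas": [{"grip": 0.045,"tx": -0.0094,"ty": -0.038,"tz": 0,"wx": 0,"wy": 0,"wz": 0},{"grip": 0.045,"tx": -0.0094,"ty": -0.038,"tz": 0,"wx": 0,"wy": 0,"wz": 0},{"grip": 0.045,"tx": -0.0094,"ty": -0.038,"tz": 0,"wx": 0,"wy": 0,"wz": 0},{"grip": 0.045,"tx": -0.005,"ty": -0.019,"tz": 0,"wx": 0,"wy": 0,"wz": 0},{"grip": 0.045,"tx": 0,"ty": 0,"tz": 0,"wx": 0,"wy": 0,"wz": 0},{"grip": 0.045,"tx": 0,"ty": 0,"tz": 0,"wx": 0,"wy": 0,"wz": 0},{"grip": 0.045,"tx": 0,"ty": 0,"tz": 0,"wx": 0,"wy": 0,"wz": 0}]}}

```text
time_s: 13.77
eef_pos: [0.4896, 0.2607, 0.1966]
ee_rot: [3.105, -0.449, -0.006]
ft_force: [0.5, -0.2, -4.4]
grip_width: 0.0492
```

```bash
python3 - <<'E'
from h import *
wshot('w9'); plan(.492,.261,.1015,-16.3)
E
```

```text
w9 [489.6 260.7 196.6] [-16.46   0.31] [ 0.53 -0.2  -4.39]
t 13.82 pos [489.9 260.4 197.2] th [-16.49   0.25] total p mm [ 2.1 -1.5 95.7] rot [ 0.2   0.14 -0.19]
N 3 row t [ 0.0007 -0.0004  0.0319] w [ 0.07  0.05 -0.06]
```

View pics/w9.png

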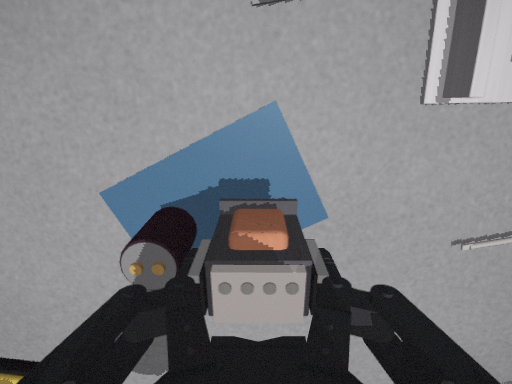

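w9: the transformer hangs upright over the mat, clear of the can (160,250). Lowering.

{"fn": "step_arm", "kwargs": {"deltas": [{"grip": 0.045,"tx": 0.002,"ty": -0.001,"tz": 0.02,"wx": 0.1,"wy": 0.1,"wz": 0},{"grip": 0.045,"tx": 0,"ty": 0,"tz": 0.03,"wx": 0.1,"wy": 0,"wz": 0},{"grip": 0.045,"tx": 0,"ty": 0,"tz": 0.03,"wx": 0,"wy": 0,"wz": 0},{"grip": 0.045,"tx": 0,"ty": 0,"tz": 0.012,"wx": 0,"wy": 0,"wz": 0},{"grip": 0.045,"tx": 0,"ty": 0,"tz": 0.001,"wx": 0,"wy": 0,"wz": 0},{"grip": 0.045,"tx": 0,"ty": 0,"tz": 0,"wx": 0,"wy": 0,"wz": 0},{"grip": 0.045,"tx": 0,"ty": 0,"tz": 0,"wx": 0,"wy": 0,"wz": 0}]}}

```text
time_s: 14.4
eef_pos: [0.4939, 0.2622, 0.1069]
ee_rot: [-3.105, 0.449, -0.005]
ft_force: [0.1, 0.5, -4.4]
grip_width: 0.0494
```

{"fn": "step_arm", "kwargs": {"deltas": [{"grip": 0.045,"tx": 0,"ty": 0,"tz": 0.001,"wx": 0,"wy": 0,"wz": 0},{"grip": 0.045,"tx": 0,"ty": 0,"tz": 0.001,"wx": 0,"wy": 0,"wz": 0},{"grip": 0.045,"tx": 0,"ty": 0,"tz": 0,"wx": 0,"wy": 0,"wz": 0}]}}

```text
time_s: 14.65
eef_pos: [0.4934, 0.2625, 0.1047]
ee_rot: [-3.105, 0.448, -0.005]
ft_force: [0.1, -0.3, -4.1]
grip_width: 0.0494
```

{"fn": "step_arm", "kwargs": {"deltas": [{"grip": 0.045,"tx": 0,"ty": 0,"tz": 0.0015,"wx": 0,"wy": 0,"wz": 0},{"grip": 0.045,"tx": 0,"ty": 0,"tz": 0.001,"wx": 0,"wy": 0,"wz": 0},{"grip": 0.045,"tx": 0,"ty": 0,"tz": 0.001,"wx": 0,"wy": 0,"wz": 0},{"grip": 0.045,"tx": 0,"ty": 0,"tz": 0,"wx": 0,"wy": 0,"wz": 0},{"grip": 0.045,"tx": 0,"ty": 0,"tz": 0,"wx": 0,"wy": 0,"wz": 0}]}}

```text
time_s: 15.07
eef_pos: [0.4933, 0.2626, 0.1012]
ee_rot: [-3.106, 0.448, -0.004]
ft_force: [-2.3, 0.7, 4.4]
grip_width: 0.0492
```

Touchdown. Releasing.

{"fn": "step_arm", "kwargs": {"deltas": [{"grip": 0.07,"tx": 0,"ty": 0,"tz": 0,"wx": 0,"wy": 0,"wz": 0},{"grip": 0.07,"tx": 0,"ty": 0,"tz": 0,"wx": 0,"wy": 0,"wz": 0},{"grip": 0.07,"tx": 0,"ty": 0,"tz": 0,"wx": 0,"wy": 0,"wz": 0},{"grip": 0.07,"tx": 0,"ty": 0,"tz": -0.02,"wx": 0,"wy": 0,"wz": 0},{"grip": 0.07,"tx": 0,"ty": 0,"tz": -0.04,"wx": 0,"wy": 0,"wz": 0},{"grip": 0.07,"tx": 0,"ty": 0,"tz": -0.04,"wx": 0,"wy": 0,"wz": 0},{"grip": 0.07,"tx": 0,"ty": 0,"tz": -0.03,"wx": 0,"wy": 0,"wz": 0},{"grip": 0.07,"tx": 0,"ty": 0,"tz": 0,"wx": 0,"wy": 0,"wz": 0}]}}

```text
time_s: 15.73
eef_pos: [0.4959, 0.2641, 0.238]
ee_rot: [-3.096, 0.444, -0.021]
ft_force: [0.6, 0.5, 0.1]
grip_width: 0.07
```

```bash
python3 - <<'E'
from h import *
wshot('w10'); plan(.525,-.295,.22,-105.3,18);plan(.525,-.295,.22,74.7,18)
E
```

```text
w10 [495.9 264.1 238. ] [-16.33   1.11] [0.61 0.5  0.12]
t 15.78 pos [494.5 263.3 234.6] th [-16.4    0.78] total p mm [186.8 527.1   9.8] rot [-0.84  0.19 88.9 ]
N 18 row t [0.0302 0.0164 0.0008] w [-0.05  0.01  4.94]
t 15.78 pos [494.5 263.3 234.6] th [-16.4    0.78] total p mm [186.8 527.1   9.8] rot [ -0.19  -0.84 -91.09]
N 18 row t [-0.0138  0.0317  0.0006] w [-0.01 -0.05 -5.06]
```

View pics/w10.png

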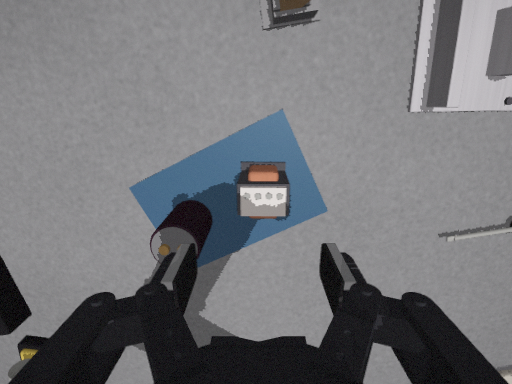

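Both stand upright on the mat: the can at (182,230), the transformer at (263,190). Before moving on I'll get the fixture pose from w1, w2 and w3.

```bash
python3 - <<'E'
from h import *
for n,f,b in [('w1',(180,40,440,230),None),('w2',(200,110,330,240),None)]:
    o,im=wload(n); x0,y0,x1,y1=f if n=='w2' else (310,70,430,200)
    print(n,x0,y0); save(n+'f',cv2.resize(im[y0:y1,x0:x1],None,fx=4,fy=4,interpolation=cv2.INTER_NEAREST))
E
```

```text
w1 310 70
w2 200 110
```

View pics/w1f.png

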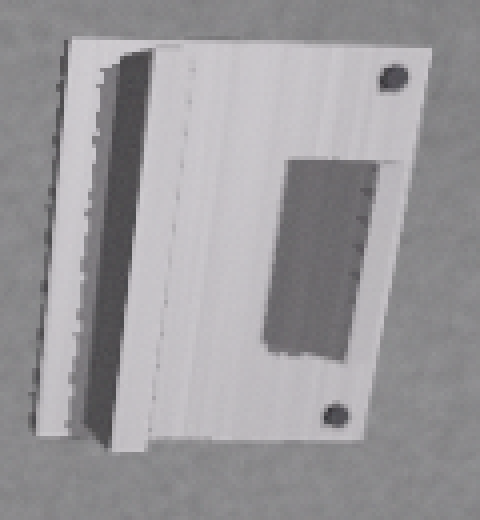

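View pics/w2f.png

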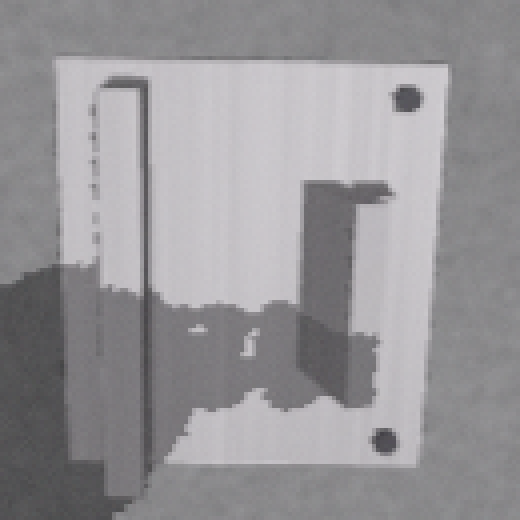

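```bash
python3 - <<'E'
from h import *
off={'w1':(310,70),'w2':(200,110)}
Pt={'w1':[(71,38),(432,48),(364,440),(36,435),(393,77),(335,416)],'w2':[(57,57),(449,66),(419,466),(68,461),(407,98),(384,441)]}
rr={}
for n in Pt:
    o,_=wload(n); uv=(np.array(Pt[n])+.5)/4-.5+off[n]
    P=onplane('wrist',uv,.006,o)*1000; rr[n]=ray('wrist',uv,o)
    c=P[:4].mean(0); a=lambda i,j:np.degrees(np.arctan2(*(P[j]-P[i])[[1,0]]))
    print(n,np.round(c,1),'yaw x-edges',a(3,0),a(2,1),'y-edges',a(1,0)-90,a(2,3)-90,'sizes',[round(np.linalg.norm(P[i]-P[j])) for i,j in [(3,0),(2,1),(1,0),(2,3)]],'hole mid',np.round(P[4:].mean(0),1),'holeang',a(5,4))
for i in range(6):
    p,e=tri([(rr[n][0],rr[n][1][i]) for n in Pt]); print(np.round(p*1000,1),np.round(np.array(e)*1000,1))
# wall top inner edge in w2 at z 41, distance to plate centre
o,_=wload('w2'); uv=(np.array([(140,88),(143,497),(148,80)])+.5)/4-.5+off['w2']; print(onplane('wrist',uv,.041,o)*1000)
E
```

```text
w1 [573.2  18.6   6. ] yaw x-edges -14.794948664457976 -14.276768587890214 y-edges -14.72518895347244 -14.674635050093002 sizes [128, 128, 115, 116] hole mid [561.2 -26.1   6. ] holeang -14.66770079519402
w2 [573.1  18.7   6. ] yaw x-edges -15.036863157224639 -14.536785253645126 y-edges -14.981773659834019 -14.61866892482206 sizes [129, 129, 115, 116] hole mid [561.1 -25.4   6. ] holeang -14.730086991528593
[650.1  57.7   4.9] [0.2 0.2]
[620.7 -53.3   5.5] [0. 0.]
[496.8 -20.8   7.3] [0. 0.]
[525.9  90.9   7. ] [0.1 0.1]
[614.9 -39.2   7.8] [0.1 0.1]
[508.2 -11.4   7.4] [0.1 0.1]
[[638.73659255  32.69371548  41.        ]
 [523.32454201  63.27827894  41.        ]
 [640.22747195  30.11281749  41.        ]]
```

Fixture measured: centre (573.1,18.7), yaw -14.7°. The two views agree, and the straight wall's edge comes out at y≈30.3. Next, to the module with a 89° turn.

{"fn": "step_arm", "kwargs": {"deltas": [{"grip": 0.045,"tx": 0.0302,"ty": 0.0164,"tz": 0.0008,"wx": 0,"wy": 0,"wz": 4.94},{"grip": 0.045,"tx": 0.0302,"ty": 0.0164,"tz": 0.0008,"wx": 0,"wy": 0,"wz": 4.94},{"grip": 0.045,"tx": 0.0302,"ty": 0.0164,"tz": 0.0008,"wx": 0,"wy": 0,"wz": 4.94},{"grip": 0.045,"tx": 0.0302,"ty": 0.0164,"tz": 0.0008,"wx": 0,"wy": 0,"wz": 4.94},{"grip": 0.045,"tx": 0.0302,"ty": 0.0164,"tz": 0.0008,"wx": 0,"wy": 0,"wz": 4.94},{"grip": 0.045,"tx": 0.0302,"ty": 0.0164,"tz": 0.0008,"wx": 0,"wy": 0,"wz": 4.94},{"grip": 0.045,"tx": 0.0302,"ty": 0.0164,"tz": 0.0008,"wx": 0,"wy": 0,"wz": 4.94},{"grip": 0.045,"tx": 0.0302,"ty": 0.0164,"tz": 0.0008,"wx": 0,"wy": 0,"wz": 4.94},{"grip": 0.045,"tx": 0.0302,"ty": 0.0164,"tz": 0.0008,"wx": 0,"wy": 0,"wz": 4.94}]}}

```text
time_s: 16.53
eef_pos: [0.6221, -0.0123, 0.2209]
ee_rot: [-2.703, 1.596, 0.001]
ft_force: [0.8, -0.8, -0.4]
grip_width: 0.045
```

```bash
python3 - <<'E'
from h import *
plan(.525,-.295,.22,-105.3,9)
E
```

```text
t 16.53 pos [622.1 -12.3 220.9] th [-61.13   0.15] total p mm [2.007e+02 2.215e+02 1.000e-01] rot [-0.05  0.14 44.17]
N 9 row t [0.03   0.0161 0.0001] w [-0.01  0.02  4.91]
```

{"fn": "step_arm", "kwargs": {"deltas": [{"grip": 0.045,"tx": 0.03,"ty": 0.0161,"tz": 0,"wx": 0,"wy": 0,"wz": 4.9},{"grip": 0.045,"tx": 0.03,"ty": 0.0161,"tz": 0,"wx": 0,"wy": 0,"wz": 4.9},{"grip": 0.045,"tx": 0.03,"ty": 0.0161,"tz": 0,"wx": 0,"wy": 0,"wz": 4.9},{"grip": 0.045,"tx": 0.03,"ty": 0.0161,"tz": 0,"wx": 0,"wy": 0,"wz": 4.9},{"grip": 0.045,"tx": 0.03,"ty": 0.0161,"tz": 0,"wx": 0,"wy": 0,"wz": 4.9},{"grip": 0.045,"tx": 0.03,"ty": 0.0161,"tz": 0,"wx": 0,"wy": 0,"wz": 4.9},{"grip": 0.045,"tx": 0.03,"ty": 0.0161,"tz": 0,"wx": 0,"wy": 0,"wz": 4.9},{"grip": 0.045,"tx": 0.03,"ty": 0.0161,"tz": 0,"wx": 0,"wy": 0,"wz": 4.9},{"grip": 0.045,"tx": 0.03,"ty": 0.0161,"tz": 0,"wx": 0,"wy": 0,"wz": 4.9},{"grip": 0.045,"tx": 0,"ty": 0,"tz": 0,"wx": 0,"wy": 0,"wz": 0},{"grip": 0.045,"tx": 0,"ty": 0,"tz": 0,"wx": 0,"wy": 0,"wz": 0},{"grip": 0.045,"tx": 0,"ty": 0,"tz": 0,"wx": 0,"wy": 0,"wz": 0}]}}

```text
time_s: 17.53
eef_pos: [0.5258, -0.2938, 0.2207]
ee_rot: [-1.911, 2.49, 0.003]
ft_force: [-0.4, -0.4, 0.2]
grip_width: 0.0449
```

```bash
python3 - <<'E'
from h import *
o,im=wshot('w11'); plan(.525,-.295,.118,-105.3)
save('w11z',cv2.resize(im[60:280,150:400],None,fx=3,fy=3,interpolation=cv2.INTER_NEAREST))
E
```

```text
w11 [ 525.8 -293.8  220.7] [-104.99    0.21] [-0.37 -0.43  0.19]
t 17.58 pos [ 526.3 -293.4  220.9] th [-104.93    0.21] total p mm [  2.3   0.9 102.9] rot [-0.05  0.2   0.37]
N 3 row t [0.0007 0.0003 0.0343] w [-0.02  0.07  0.12]
```

View pics/w11z.png

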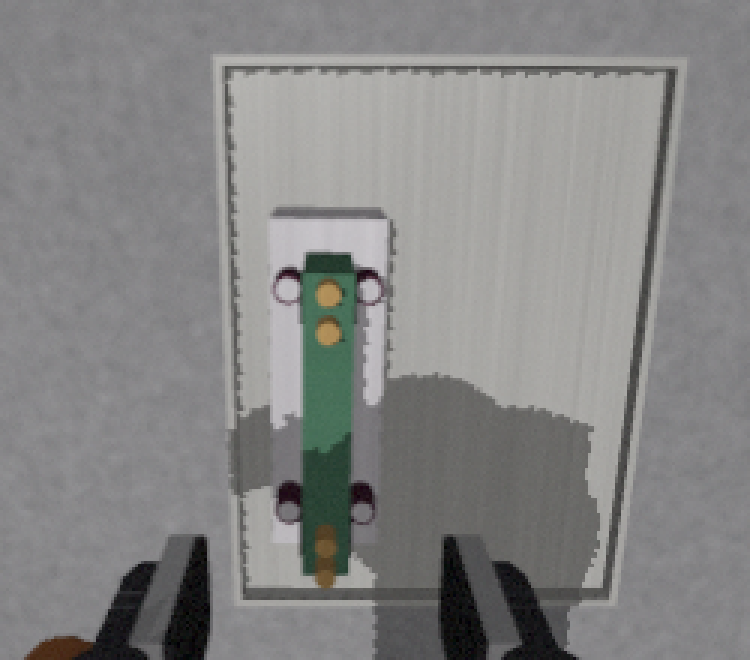

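```bash
python3 - <<'E'
from h import *
o,im=wload('w11')
uv=(np.array([(329,293),(328,332),(325,546),(325,577)])+.5)/3-.5+[150,60]
P=onplane('wrist',uv,.085,o); print(np.round(P*1000,1),P.mean(0)); d=P[0]-P[3];print(np.degrees(np.arctan2(d[1],d[0])))
E
```

```text
[[ 513.8 -334.6   85. ]
 [ 516.6 -324.9   85. ]
 [ 533.4 -265.4   85. ]
 [ 536.  -255.7   85. ]] [ 0.52494412 -0.29515241  0.085     ]
-105.68732571786595
```

w11: the green package lies along the image, centred between the pads (326,…), at (524.9,-295.2), agreeing within 0.5 mm. Descending and gripping.

{"fn": "step_arm", "kwargs": {"force": 60, "deltas": [{"grip": 0.045,"tx": 0.002,"ty": 0.001,"tz": 0.015,"wx": 0,"wy": 0.2,"wz": 0.5},{"grip": 0.045,"tx": 0,"ty": 0,"tz": 0.03,"wx": 0,"wy": 0,"wz": 0},{"grip": 0.045,"tx": 0,"ty": 0,"tz": 0.03,"wx": 0,"wy": 0,"wz": 0},{"grip": 0.045,"tx": 0,"ty": 0,"tz": 0.02,"wx": 0,"wy": 0,"wz": 0},{"grip": 0.045,"tx": 0,"ty": 0,"tz": 0.008,"wx": 0,"wy": 0,"wz": 0},{"grip": 0.045,"tx": 0,"ty": 0,"tz": 0,"wx": 0,"wy": 0,"wz": 0},{"grip": 0.045,"tx": 0,"ty": 0,"tz": 0,"wx": 0,"wy": 0,"wz": 0}]}}

```text
time_s: 18.17
eef_pos: [0.5258, -0.295, 0.1191]
ee_rot: [-1.904, 2.498, -0.003]
ft_force: [0.3, -0.8, 0.2]
grip_width: 0.045
```

{"fn": "step_arm", "kwargs": {"deltas": [{"grip": 0.008,"tx": 0,"ty": 0,"tz": 0,"wx": 0,"wy": 0,"wz": 0},{"grip": 0.008,"tx": 0,"ty": 0,"tz": 0,"wx": 0,"wy": 0,"wz": 0},{"grip": 0.008,"tx": 0,"ty": 0,"tz": 0,"wx": 0,"wy": 0,"wz": 0},{"grip": 0.008,"tx": 0,"ty": 0,"tz": 0,"wx": 0,"wy": 0,"wz": 0},{"grip": 0.008,"tx": 0,"ty": 0,"tz": 0,"wx": 0,"wy": 0,"wz": 0},{"grip": 0.008,"tx": 0,"ty": 0,"tz": 0,"wx": 0,"wy": 0,"wz": 0}]}}

```text
time_s: 18.67
eef_pos: [0.5256, -0.2956, 0.1203]
ee_rot: [-1.901, 2.498, -0.006]
ft_force: [-0.3, 1.4, 6.0]
grip_width: 0.0132
```

```bash
python3 - <<'E'
from h import *
o=get_obs(); print(o['grip_width'],o['ft_force'],o['torque']); plan(.525,-.295,.118,-105.3)
E
```

```text
0.01319984993472912 [-0.29527196  1.37175958  6.01880096] [ 5.54701834e-01 -2.72659397e-02 -5.33239476e-04]
t 18.67 pos [ 525.6 -295.6  120.3] th [-105.46    0.27] total p mm [-0.4  0.8  2.3] rot [-0.27 -0.01 -0.16]
N 1 row t [-0.0004  0.0008  0.0023] w [-0.27 -0.01 -0.16]
```

{"fn": "step_arm", "kwargs": {"force": 80, "deltas": [{"grip": 0.008,"tx": 0,"ty": 0,"tz": -0.01,"wx": 0,"wy": 0,"wz": 0},{"grip": 0.008,"tx": 0,"ty": 0,"tz": -0.025,"wx": 0,"wy": 0,"wz": 0},{"grip": 0.008,"tx": 0,"ty": 0,"tz": -0.03,"wx": 0,"wy": 0,"wz": 0},{"grip": 0.008,"tx": 0,"ty": 0,"tz": -0.025,"wx": 0,"wy": 0,"wz": 0},{"grip": 0.008,"tx": 0,"ty": 0,"tz": -0.01,"wx": 0,"wy": 0,"wz": 0},{"grip": 0.008,"tx": 0,"ty": 0,"tz": 0,"wx": 0,"wy": 0,"wz": 0},{"grip": 0.008,"tx": 0,"ty": 0,"tz": 0,"wx": 0,"wy": 0,"wz": 0}]}}

```text
time_s: 19.25
eef_pos: [0.5238, -0.2951, 0.218]
ee_rot: [-1.9, 2.5, -0.0]
ft_force: [-0.5, 0.4, -3.0]
grip_width: 0.0127
```

```bash
python3 - <<'E'
from h import *
o,im=wshot('w12');print(o['grip_width'],o['torque']); plan(.5758,.0289,.22,-14.9,17)
E
```

```text
w12 [ 523.8 -295.1  218. ] [-1.0553e+02  6.0000e-02] [-0.52  0.4  -3.01]
0.01266672496400346 [0.0257648  0.04234118 0.01235191]
t 19.3 pos [ 523.4 -295.   216.9] th [-105.53    0.11] total p mm [-326.1   36.3   -2.8] rot [ 4.000e-02  1.100e-01 -9.063e+01]
N 17 row t [-0.0173 -0.0127 -0.0002] w [ 0.    0.01 -5.33]
```

View pics/w12.png

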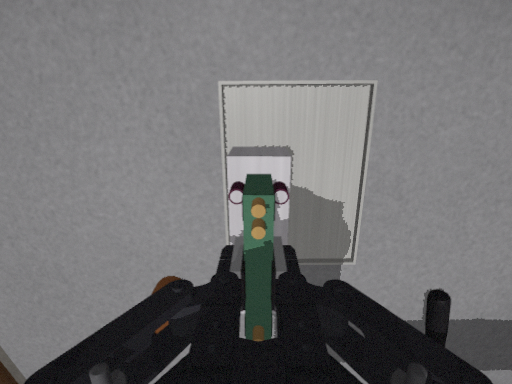

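w12: the module is held squarely, with the tray in view beneath it. A combined arc would pass near the bottle, so I'll translate straight and rotate over the fixture.

{"fn": "step_arm", "kwargs": {"deltas": [{"grip": 0.008,"tx": -0.018,"ty": 0.002,"tz": 0,"wx": 0,"wy": 0,"wz": 0},{"grip": 0.008,"tx": -0.036,"ty": 0.004,"tz": 0,"wx": 0,"wy": 0,"wz": 0},{"grip": 0.008,"tx": -0.036,"ty": 0.004,"tz": 0,"wx": 0,"wy": 0,"wz": 0},{"grip": 0.008,"tx": -0.036,"ty": 0.004,"tz": 0,"wx": 0,"wy": 0,"wz": 0},{"grip": 0.008,"tx": -0.036,"ty": 0.004,"tz": 0,"wx": 0,"wy": 0,"wz": 0},{"grip": 0.008,"tx": -0.036,"ty": 0.004,"tz": 0,"wx": 0,"wy": 0,"wz": -3},{"grip": 0.008,"tx": -0.036,"ty": 0.004,"tz": 0,"wx": 0,"wy": 0,"wz": -6},{"grip": 0.008,"tx": -0.036,"ty": 0,"tz": 0,"wx": 0,"wy": 0,"wz": -6},{"grip": 0.008,"tx": -0.036,"ty": -0.004,"tz": 0,"wx": 0,"wy": 0,"wz": -6},{"grip": 0.008,"tx": 0,"ty": 0,"tz": 0,"wx": 0,"wy": 0,"wz": -6},{"grip": 0.008,"tx": 0,"ty": 0,"tz": 0,"wx": 0,"wy": 0,"wz": -6},{"grip": 0.008,"tx": 0,"ty": 0,"tz": 0,"wx": 0,"wy": 0,"wz": -6}]}}

```text
time_s: 20.3
eef_pos: [0.5674, 0.0099, 0.2159]
ee_rot: [2.631, -1.712, -0.003]
ft_force: [-0.2, -0.3, -1.4]
grip_width: 0.013
```

```bash
python3 - <<'E'
from h import *
plan(.5758,.0289,.22,-14.9,9)
E
```

```text
t 20.3 pos [567.4   9.9 215.9] th [-66.1    0.22] total p mm [-14.  -15.4  -4.2] rot [  0.21   0.1  -51.2 ]
N 9 row t [-0.0008 -0.0022 -0.0005] w [ 0.02  0.01 -5.69]
```

{"fn": "step_arm", "kwargs": {"deltas": [{"grip": 0.008,"tx": -0.001,"ty": -0.002,"tz": 0,"wx": 0,"wy": 0,"wz": -6},{"grip": 0.008,"tx": -0.001,"ty": -0.002,"tz": 0,"wx": 0,"wy": 0,"wz": -6},{"grip": 0.008,"tx": -0.001,"ty": -0.002,"tz": 0,"wx": 0,"wy": 0,"wz": -6},{"grip": 0.008,"tx": -0.001,"ty": -0.002,"tz": 0,"wx": 0,"wy": 0,"wz": -6},{"grip": 0.008,"tx": -0.001,"ty": -0.002,"tz": 0,"wx": 0,"wy": 0,"wz": -6},{"grip": 0.008,"tx": -0.001,"ty": -0.002,"tz": 0,"wx": 0,"wy": 0,"wz": -6},{"grip": 0.008,"tx": -0.001,"ty": -0.002,"tz": 0,"wx": 0,"wy": 0,"wz": -6},{"grip": 0.008,"tx": 0,"ty": -0.003,"tz": 0,"wx": 0,"wy": 0,"wz": -6},{"grip": 0.008,"tx": 0,"ty": -0.002,"tz": 0,"wx": 0,"wy": 0,"wz": -2.5},{"grip": 0.008,"tx": 0,"ty": 0,"tz": 0,"wx": 0,"wy": 0,"wz": 0},{"grip": 0.008,"tx": 0,"ty": 0,"tz": 0,"wx": 0,"wy": 0,"wz": 0},{"grip": 0.008,"tx": 0,"ty": 0,"tz": 0,"wx": 0,"wy": 0,"wz": 0}]}}

```text
time_s: 21.3
eef_pos: [0.5755, 0.0277, 0.2173]
ee_rot: [3.109, -0.438, -0.001]
ft_force: [-0.7, -0.8, -1.6]
grip_width: 0.0128
```

```bash
python3 - <<'E'
from h import *
o,im=wshot('w13'); plan(.5758,.0289,.14,-14.9)
save('w13z',cv2.resize(im[0:384,100:420],None,fx=1.5,fy=1.5,interpolation=cv2.INTER_NEAREST))
E
```

```text
w13 [575.5  27.7 217.3] [-16.05   0.09] [-0.71 -0.78 -1.61]
t 21.35 pos [575.7  27.7 217.7] th [-16.04   0.06] total p mm [-0.2 -1.3 77.7] rot [ 0.06 -0.01 -1.14]
N 2 row t [-0.0001 -0.0006  0.0388] w [ 0.03 -0.   -0.57]
```

View pics/w13z.png

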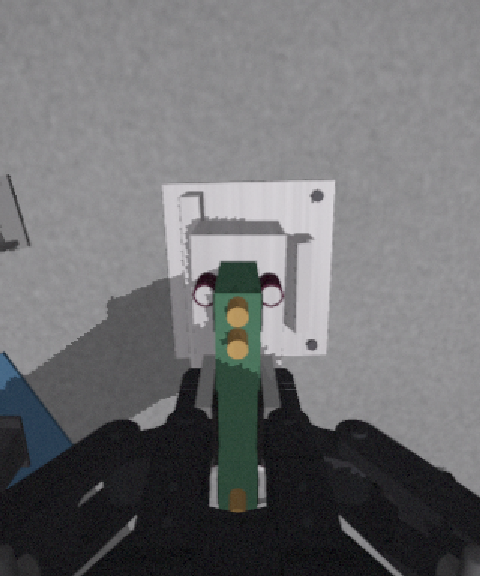

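w13: the module is aligned over the fixture (straight wall on the left, sloping wall on the right), with about 1° of yaw left to remove. Lowering.

{"fn": "step_arm", "kwargs": {"deltas": [{"grip": 0.008,"tx": 0,"ty": -0.001,"tz": 0.005,"wx": 0,"wy": 0,"wz": -1.3},{"grip": 0.008,"tx": 0,"ty": 0,"tz": 0.02,"wx": 0,"wy": 0,"wz": 0},{"grip": 0.008,"tx": 0,"ty": 0,"tz": 0.022,"wx": 0,"wy": 0,"wz": 0},{"grip": 0.008,"tx": 0,"ty": 0,"tz": 0,"wx": 0,"wy": 0,"wz": 0},{"grip": 0.008,"tx": 0,"ty": 0,"tz": 0,"wx": 0,"wy": 0,"wz": 0},{"grip": 0.008,"tx": 0,"ty": 0,"tz": 0,"wx": 0,"wy": 0,"wz": 0}]}}

```text
time_s: 21.85
eef_pos: [0.5771, 0.0288, 0.1724]
ee_rot: [3.116, -0.4, 0.005]
ft_force: [0.6, -0.1, -2.1]
grip_width: 0.0126
```

```bash
python3 - <<'E'
from h import *
o,im=wshot('w14'); plan(.5756,.0282,.13,-14.7)
save('w14z',cv2.resize(im[60:300,130:380],None,fx=2.4,fy=2.4,interpolation=cv2.INTER_NEAREST))
E
```

```text
w14 [577.1  28.8 172.4] [-14.65   0.18] [ 0.59 -0.08 -2.07]
t 21.9 pos [577.3  28.9 172.9] th [-14.65   0.24] total p mm [-1.6  1.2 42.9] rot [-0.05 -0.24  0.05]
N 2 row t [-0.0008  0.0006  0.0214] w [-0.02 -0.12  0.03]
```

View pics/w14z.png

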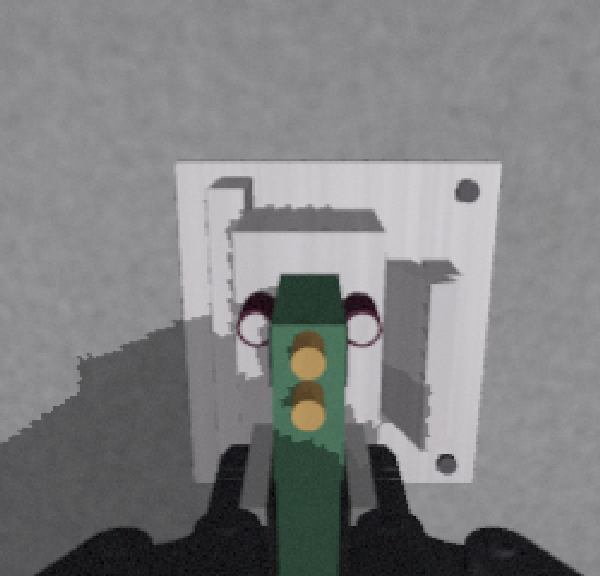

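Square in yaw. Lowering between the walls.

{"fn": "step_arm", "kwargs": {"deltas": [{"grip": 0.008,"tx": -0.001,"ty": 0.001,"tz": 0.015,"wx": 0,"wy": -0.2,"wz": 0},{"grip": 0.008,"tx": 0,"ty": 0,"tz": 0.015,"wx": 0,"wy": 0,"wz": 0},{"grip": 0.008,"tx": 0,"ty": 0,"tz": 0.01,"wx": 0,"wy": 0,"wz": 0},{"grip": 0.008,"tx": 0,"ty": 0,"tz": 0,"wx": 0,"wy": 0,"wz": 0},{"grip": 0.008,"tx": 0,"ty": 0,"tz": 0,"wx": 0,"wy": 0,"wz": 0},{"grip": 0.008,"tx": 0,"ty": 0,"tz": 0,"wx": 0,"wy": 0,"wz": 0}]}}

```text
time_s: 22.4
eef_pos: [0.576, 0.0282, 0.1327]
ee_rot: [-3.115, 0.401, -0.001]
ft_force: [0.5, 0.7, -1.0]
grip_width: 0.0128
```

{"fn": "step_arm", "kwargs": {"deltas": [{"grip": 0.008,"tx": 0,"ty": 0,"tz": 0.003,"wx": 0,"wy": 0,"wz": 0},{"grip": 0.008,"tx": 0,"ty": 0,"tz": 0.002,"wx": 0,"wy": 0,"wz": 0},{"grip": 0.008,"tx": 0,"ty": 0,"tz": 0.001,"wx": 0,"wy": 0,"wz": 0},{"grip": 0.008,"tx": 0,"ty": 0,"tz": 0,"wx": 0,"wy": 0,"wz": 0},{"grip": 0.008,"tx": 0,"ty": 0,"tz": 0,"wx": 0,"wy": 0,"wz": 0}]}}

```text
time_s: 22.82
eef_pos: [0.5752, 0.0281, 0.1257]
ee_rot: [-3.116, 0.401, 0.003]
ft_force: [0.6, -0.1, -2.3]
grip_width: 0.0128
```

```bash
python3 - <<'E'
from h import *
o=get_obs(); print(o['grip_width'],o['ft_force'],o['torque']); plan(.5756,.0282,.1215,-14.7)
E
```

```text
0.012820015940852341 [ 0.5688029  -0.05536691 -2.29238214] [-0.01506221 -0.03525232 -0.02329752]
t 22.82 pos [575.2  28.1 125.7] th [-14.68   0.09] total p mm [ 0.4 -0.2  4.2] rot [0.01 0.09 0.02]
N 1 row t [ 0.0004 -0.0002  0.0042] w [0.01 0.09 0.02]
```

{"fn": "step_arm", "kwargs": {"deltas": [{"grip": 0.008,"tx": 0,"ty": 0,"tz": 0.001,"wx": 0,"wy": 0,"wz": 0},{"grip": 0.008,"tx": 0,"ty": 0,"tz": 0.001,"wx": 0,"wy": 0,"wz": 0},{"grip": 0.008,"tx": 0,"ty": 0,"tz": 0.001,"wx": 0,"wy": 0,"wz": 0},{"grip": 0.008,"tx": 0,"ty": 0,"tz": 0,"wx": 0,"wy": 0,"wz": 0},{"grip": 0.008,"tx": 0,"ty": 0,"tz": 0,"wx": 0,"wy": 0,"wz": 0}]}}

```text
time_s: 23.23
eef_pos: [0.5752, 0.028, 0.1234]
ee_rot: [-3.116, 0.401, 0.002]
ft_force: [-3.5, -0.3, 5.3]
grip_width: 0.0126
```

Touchdown on the plate. Releasing and rising for a check.

{"fn": "step_arm", "kwargs": {"deltas": [{"grip": 0.034,"tx": 0,"ty": 0,"tz": 0,"wx": 0,"wy": 0,"wz": 0},{"grip": 0.034,"tx": 0,"ty": 0,"tz": 0,"wx": 0,"wy": 0,"wz": 0},{"grip": 0.034,"tx": 0,"ty": 0,"tz": 0,"wx": 0,"wy": 0,"wz": 0},{"grip": 0.034,"tx": 0,"ty": 0,"tz": -0.01,"wx": 0,"wy": 0,"wz": 0},{"grip": 0.034,"tx": 0,"ty": 0,"tz": -0.03,"wx": 0,"wy": 0,"wz": 0},{"grip": 0.034,"tx": 0,"ty": 0,"tz": -0.035,"wx": 0,"wy": 0,"wz": 0},{"grip": 0.05,"tx": -0.01,"ty": 0,"tz": -0.03,"wx": 0,"wy": 0,"wz": 0},{"grip": 0.05,"tx": -0.02,"ty": 0,"tz": -0.01,"wx": 0,"wy": 0,"wz": 0},{"grip": 0.05,"tx": -0.01,"ty": 0,"tz": 0,"wx": 0,"wy": 0,"wz": 0},{"grip": 0.05,"tx": 0,"ty": 0,"tz": 0,"wx": 0,"wy": 0,"wz": 0},{"grip": 0.05,"tx": 0,"ty": 0,"tz": 0,"wx": 0,"wy": 0,"wz": 0}]}}

```text
time_s: 24.15
eef_pos: [0.5361, 0.0381, 0.2372]
ee_rot: [3.116, -0.401, -0.004]
ft_force: [-0.2, 0.3, -0.3]
grip_width: 0.05
```

```bash
python3 - <<'E'
from h import *
o,im=wshot('w15'); plan(.66,.184,.25,-96)
save('w15z',cv2.resize(im[60:280,130:380],None,fx=3,fy=3,interpolation=cv2.INTER_NEAREST))
E
```

```text
w15 [536.1  38.1 237.2] [-14.65   0.15] [-0.16  0.33 -0.26]
t 24.2 pos [536.5  38.1 236.8] th [-14.67   0.18] total p mm [  82.5 -172.4  -13.6] rot [ 0.17  0.1  81.33]
N 12 row t [-0.0035 -0.017  -0.0011] w [0.01 0.01 6.78]
```

View pics/w15z.png

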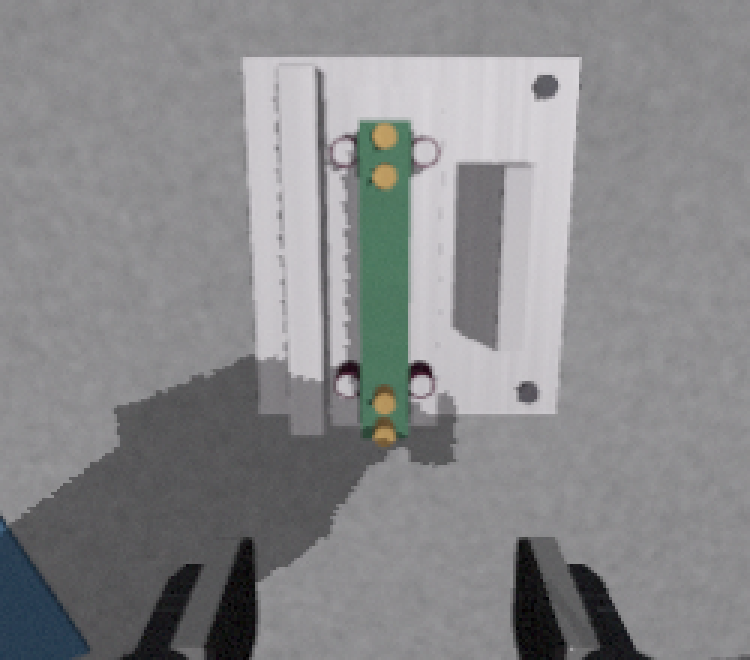

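```bash
cat >> h.py <<'E'
def infix(P,c=(573.1,18.7),yaw=-14.7):
    P=np.atleast_2d(P)[:,:2]*1000-np.array(c); a=np.radians(yaw); return P@np.array([[np.cos(a),-np.sin(a)],[np.sin(a),np.cos(a)]])
E
python3 - <<'E'
from h import *
o,im=wload('w15')
uv=(np.array([(385,136),(385,177),(385,402),(385,433)])+.5)/3-.5+[130,60]
P=onplane('wrist',uv,.088,o); print(np.round(infix(P),1),infix(P).mean(0))
uv=(np.array([(243,57),(581,58),(557,414),(259,414)])+.5)/3-.5+[130,60]
print(np.round(infix(onplane('wrist',uv,.006,o)),1))
E
```

```text
[[ 39.5   9.3]
 [ 29.4   9.3]
 [-31.9   9.2]
 [-41.3   9.2]] [-1.05373909  9.22664822]
[[ 64.2  57.5]
 [ 64.1 -57.6]
 [-64.7 -58. ]
 [-64.7  58.1]]
```

The module stands in the fixture at (x -1.1, y +9.2) mm, parallel to the wall and within the 4 mm. Next, the wedge.

{"fn": "step_arm", "kwargs": {"deltas": [{"grip": 0.06,"tx": -0.0035,"ty": -0.017,"tz": -0.001,"wx": 0,"wy": 0,"wz": 6.8},{"grip": 0.06,"tx": -0.0035,"ty": -0.017,"tz": -0.001,"wx": 0,"wy": 0,"wz": 6.8},{"grip": 0.06,"tx": -0.0035,"ty": -0.017,"tz": -0.001,"wx": 0,"wy": 0,"wz": 6.8},{"grip": 0.06,"tx": -0.0035,"ty": -0.017,"tz": -0.001,"wx": 0,"wy": 0,"wz": 6.8},{"grip": 0.06,"tx": -0.0035,"ty": -0.017,"tz": -0.001,"wx": 0,"wy": 0,"wz": 6.8},{"grip": 0.06,"tx": -0.0035,"ty": -0.017,"tz": -0.001,"wx": 0,"wy": 0,"wz": 6.8},{"grip": 0.06,"tx": -0.0035,"ty": -0.017,"tz": -0.001,"wx": 0,"wy": 0,"wz": 6.8},{"grip": 0.06,"tx": -0.0035,"ty": -0.017,"tz": -0.001,"wx": 0,"wy": 0,"wz": 6.8},{"grip": 0.06,"tx": -0.0035,"ty": -0.017,"tz": -0.001,"wx": 0,"wy": 0,"wz": 6.8},{"grip": 0.06,"tx": -0.0035,"ty": -0.017,"tz": -0.001,"wx": 0,"wy": 0,"wz": 6.8},{"grip": 0.06,"tx": -0.0035,"ty": -0.017,"tz": -0.001,"wx": 0,"wy": 0,"wz": 6.8},{"grip": 0.06,"tx": -0.0035,"ty": -0.017,"tz": -0.001,"wx": 0,"wy": 0,"wz": 6.8}]}}

```text
time_s: 25.2
eef_pos: [0.6619, 0.1841, 0.2471]
ee_rot: [2.087, -2.342, -0.003]
ft_force: [0.2, -0.4, -0.1]
grip_width: 0.0597
```

{"fn": "step_arm", "kwargs": {"deltas": [{"grip": 0.06,"tx": 0,"ty": 0,"tz": 0,"wx": 0,"wy": 0,"wz": 0},{"grip": 0.06,"tx": 0,"ty": 0,"tz": 0,"wx": 0,"wy": 0,"wz": 0},{"grip": 0.06,"tx": 0,"ty": 0,"tz": 0,"wx": 0,"wy": 0,"wz": 0}]}}

```text
time_s: 25.45
eef_pos: [0.6604, 0.1832, 0.2477]
ee_rot: [2.095, -2.336, -0.004]
ft_force: [1.3, -0.1, 0.6]
grip_width: 0.06
```

```bash
python3 - <<'E'
from h import *
o,im=wshot('w16'); plan(.66,.184,.21,-96)
save('w16z',cv2.resize(im[60:280,130:380],None,fx=3,fy=3,interpolation=cv2.INTER_NEAREST))
E
```

```text
w16 [660.4 183.2 247.7] [-96.22   0.27] [ 1.29 -0.09  0.6 ]
t 25.5 pos [660.2 183.3 248.4] th [-96.22   0.22] total p mm [-0.7  0.2 38.4] rot [ 0.21 -0.06 -0.22]
N 1 row t [-0.0007  0.0002  0.0384] w [ 0.21 -0.06 -0.22]
```

View pics/w16z.png

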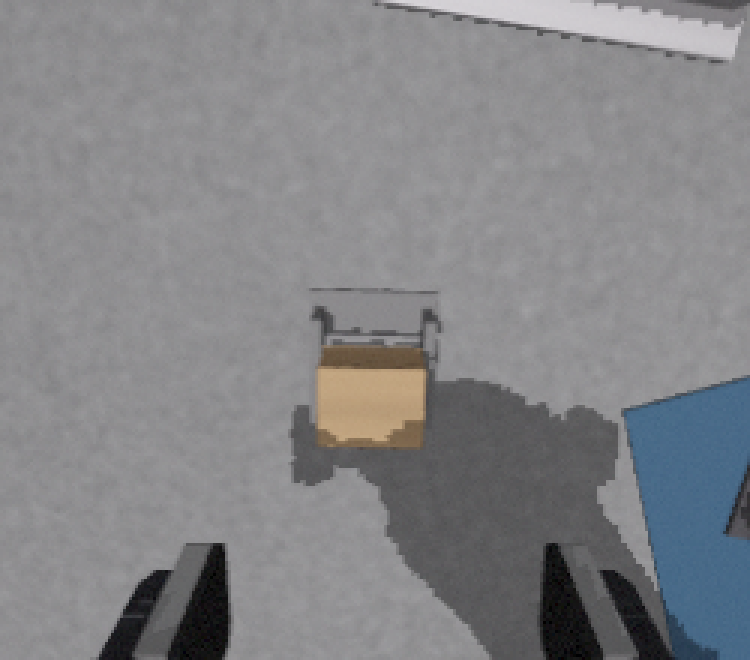

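```bash
python3 - <<'E'
from h import *
A=(np.array([(316,368),(427,368),(425,447),(317,446)])+.5)/3-.5+[130,60]
B=(np.array([(154,97),(167,201),(92,209),(78,103)])+.5)/3-.5+[180,40]
oa,_=wload('w16');ob,_=wload('w1')
ra=ray('wrist',A,oa); rb=ray('wrist',B,ob); S=[]
for i in range(4):
    p,e=tri([(ra[0],ra[1][i]),(rb[0],rb[1][i])]); S.append(p); print(np.round(p*1000,1),np.round(np.array(e)*1000,1))
S=np.array(S); print('mean',S.mean(0)*1000)
a=lambda P,i,j:np.degrees(np.arctan2(*(P[j]-P[i])[[1,0]]))
for z in (.074,):
    P=onplane('wrist',A,z,oa); print('A',P.mean(0)*1000,a(P,1,0),a(P,2,3),a(P,0,3)-90,a(P,1,2)-90,np.linalg.norm(P[0]-P[1]),np.linalg.norm(P[0]-P[3]))
    P=onplane('wrist',B,z,ob); print('B',P.mean(0)*1000,a(P,1,0),a(P,2,3),a(P,0,3)-90,a(P,1,2)-90,np.linalg.norm(P[0]-P[1]),np.linalg.norm(P[0]-P[3]))
E
```

```text
[678.8 168.1  76.2] [0.3 0.3]
[645.3 172.9  72.4] [0.1 0.1]
[648.7 199.2  72.5] [0.4 0.4]
[682.4 193.1  77.5] [0.3 0.3]
mean [663.83300794 183.314298    74.66134758]
A [663.89481587 183.52163101  74.        ] -6.276732914038232 -6.864598107628264 -7.0444373359214865 -6.659109832240816 0.03429631685851006 0.025884820451712497
B [664.12966712 183.40477489  74.        ] -7.811116606309348 -8.964352557298954 -9.874941702733622 -8.159044894560964 0.0337170015546853 0.025748716482125854
```

The wedge head is measured at (664,183.5), top z 74.7, yaw about -7°; the visible side face fits 30 mm of head with the slope receding on -y. Aligning and descending.

```bash
python3 - <<'E'
from h import *
plan(.664,.1835,.114,-97)
E
```

```text
t 25.5 pos [660.2 183.3 248.4] th [-96.22   0.22] total p mm [ -0.8  -4.2 134.3] rot [ 0.21 -0.06  0.78]
N 4 row t [-0.0002 -0.001   0.0336] w [ 0.05 -0.02  0.19]
```

{"fn": "step_arm", "kwargs": {"force": 30, "deltas": [{"grip": 0.06,"tx": -0.001,"ty": -0.004,"tz": 0.015,"wx": 0.2,"wy": 0,"wz": 0.8},{"grip": 0.06,"tx": 0,"ty": 0,"tz": 0.035,"wx": 0,"wy": 0,"wz": 0},{"grip": 0.06,"tx": 0,"ty": 0,"tz": 0.035,"wx": 0,"wy": 0,"wz": 0},{"grip": 0.06,"tx": 0,"ty": 0,"tz": 0.03,"wx": 0,"wy": 0,"wz": 0},{"grip": 0.06,"tx": 0,"ty": 0,"tz": 0.018,"wx": 0,"wy": 0,"wz": 0},{"grip": 0.06,"tx": 0,"ty": 0,"tz": 0,"wx": 0,"wy": 0,"wz": 0},{"grip": 0.06,"tx": 0,"ty": 0,"tz": 0,"wx": 0,"wy": 0,"wz": 0}]}}

```text
time_s: 26.08
eef_pos: [0.6645, 0.1839, 0.116]
ee_rot: [2.081, -2.353, 0.002]
ft_force: [0.4, -0.5, 0.9]
grip_width: 0.0599
```

```bash
python3 - <<'E'
from h import *
o,im=wshot('w17'); plan(.664,.1835,.114,-97)
E
```

```text
w17 [664.5 183.9 116. ] [-9.703e+01  8.000e-02] [ 0.42 -0.48  0.94]
t 26.13 pos [665.5 184.4 117.8] th [-97.02   0.2 ] total p mm [1.  1.4 3.8] rot [-0.2   0.03 -0.02]
N 1 row t [0.001  0.0014 0.0038] w [-0.2   0.03 -0.02]
```

View pics/w17.png

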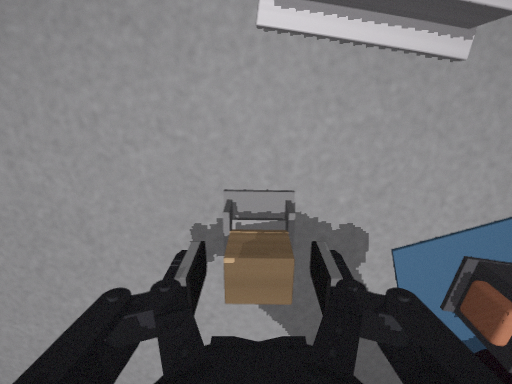

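w17: the wedge head (258,272) is centred and square between the pads. Gripping and lifting.

{"fn": "step_arm", "kwargs": {"deltas": [{"grip": 0.06,"tx": 0,"ty": 0,"tz": 0.003,"wx": 0,"wy": 0,"wz": 0},{"grip": 0.028,"tx": 0,"ty": 0,"tz": 0,"wx": 0,"wy": 0,"wz": 0},{"grip": 0.028,"tx": 0,"ty": 0,"tz": 0,"wx": 0,"wy": 0,"wz": 0},{"grip": 0.028,"tx": 0,"ty": 0,"tz": 0,"wx": 0,"wy": 0,"wz": 0},{"grip": 0.028,"tx": 0,"ty": 0,"tz": 0,"wx": 0,"wy": 0,"wz": 0},{"grip": 0.028,"tx": 0,"ty": 0,"tz": 0,"wx": 0,"wy": 0,"wz": 0}]}}

```text
time_s: 26.63
eef_pos: [0.6655, 0.1845, 0.1149]
ee_rot: [-2.078, 2.352, -0.003]
ft_force: [-2.0, 1.0, 4.6]
grip_width: 0.0337
```

```bash
python3 - <<'E'
from h import *
o=get_obs(); print(o['grip_width'],o['ft_force'],o['torque']); plan(.664,.1835,.114,-97)
E
```

```text
0.033655676391857375 [-1.96102547  0.99301943  4.55582824] [ 0.1102445   0.4364066  -0.04042362]
t 26.63 pos [665.5 184.5 114.9] th [-97.06   0.21] total p mm [1.2 1.4 0.9] rot [-0.2   0.06 -0.06]
N 1 row t [0.0012 0.0014 0.0009] w [-0.2   0.06 -0.06]
```

{"fn": "step_arm", "kwargs": {"deltas": [{"grip": 0.028,"tx": 0,"ty": 0,"tz": -0.01,"wx": 0,"wy": 0,"wz": 0},{"grip": 0.028,"tx": 0,"ty": 0,"tz": -0.03,"wx": 0,"wy": 0,"wz": 0},{"grip": 0.028,"tx": 0,"ty": 0,"tz": -0.04,"wx": 0,"wy": 0,"wz": 0},{"grip": 0.028,"tx": 0,"ty": 0,"tz": -0.03,"wx": 0,"wy": 0,"wz": 0},{"grip": 0.028,"tx": 0,"ty": 0,"tz": 0,"wx": 0,"wy": 0,"wz": 0},{"grip": 0.028,"tx": 0,"ty": 0,"tz": 0,"wx": 0,"wy": 0,"wz": 0}]}}

```text
time_s: 27.13
eef_pos: [0.6655, 0.1845, 0.2267]
ee_rot: [-2.075, 2.349, -0.004]
ft_force: [0.2, 0.3, -1.2]
grip_width: 0.0336
```

```bash
python3 - <<'E'
from h import *
o,im=wshot('w18'); 
save('w18z',cv2.resize(im[150:384,150:380],None,fx=3,fy=2.5,interpolation=cv2.INTER_NEAREST))
c=np.array([573.1,18.7]); a=np.radians(-14.7); ex=np.array([np.cos(a),np.sin(a)]); ey=np.array([-np.sin(a),np.cos(a)])
t=c-(16.2+7.2)*ey-1*ex*0; print(t); plan(t[0]/1000,t[1]/1000,.22,-104.7)
E
```

```text
w18 [665.5 184.5 226.7] [-97.09   0.41] [ 0.18  0.26 -1.23]
[567.1620641   -3.93406541]
t 27.18 pos [664.6 184.2 224.2] th [-97.11   0.15] total p mm [198.7  73.4   3.8] rot [-0.12  0.08  7.59]
N 6 row t [0.0338 0.0104 0.0007] w [-0.02  0.01  1.27]
```

View pics/w18z.png

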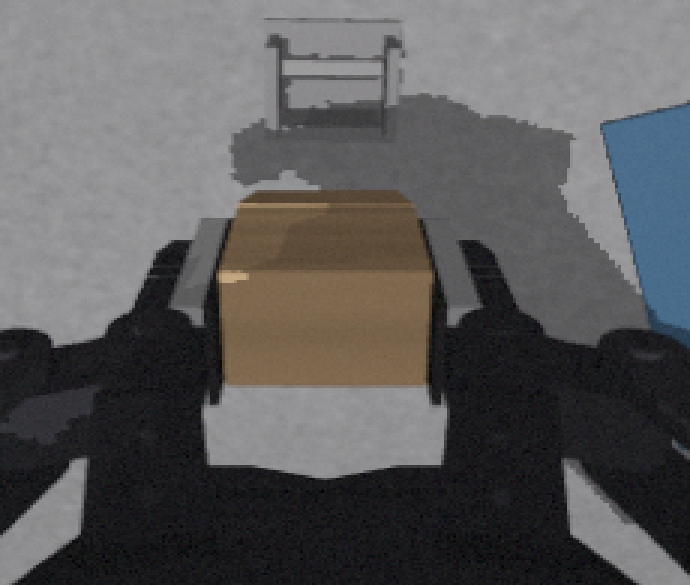

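```bash
python3 - <<'E'
from h import *
o,im=wload('w18')
uv=(np.array([(218,271),(432,271),(428,385),(224,385)])+.5)/np.array([3,2.5])-.5+[150,150]
for dz in (.0395,.0415):
    z=o['eef_pos'][2]-dz
    P=onplane('wrist',uv,z,o); A=R.from_rotvec(o['ee_rot']).as_matrix()
    q=(P-o['eef_pos'])@A*1000; print(np.round(q,1).tolist(),q.mean(0))
E
```

```text
[[14.9, -16.3, 39.6], [15.0, 16.6, 39.3], [-10.9, 17.1, 39.4], [-11.1, -16.4, 39.6]] [ 1.97878064  0.24309719 39.49277612]
[[13.6, -16.6, 41.6], [13.8, 16.9, 41.3], [-12.6, 17.4, 41.4], [-12.8, -16.7, 41.6]] [ 0.49487788  0.24404149 41.49784733]
```

{"fn": "step_arm", "kwargs": {"deltas": [{"grip": 0.028,"tx": 0.0165,"ty": 0.005,"tz": 0,"wx": 0,"wy": 0,"wz": 1.3},{"grip": 0.028,"tx": 0.033,"ty": 0.0105,"tz": 0,"wx": 0,"wy": 0,"wz": 1.3},{"grip": 0.028,"tx": 0.033,"ty": 0.0105,"tz": 0,"wx": 0,"wy": 0,"wz": 1.3},{"grip": 0.028,"tx": 0.033,"ty": 0.0105,"tz": 0,"wx": 0,"wy": 0,"wz": 1.3},{"grip": 0.028,"tx": 0.033,"ty": 0.0105,"tz": 0,"wx": 0,"wy": 0,"wz": 1.3},{"grip": 0.028,"tx": 0.033,"ty": 0.0105,"tz": 0,"wx": 0,"wy": 0,"wz": 1.3},{"grip": 0.028,"tx": 0.016,"ty": 0.005,"tz": 0,"wx": 0,"wy": 0,"wz": 0},{"grip": 0.028,"tx": 0,"ty": 0,"tz": 0,"wx": 0,"wy": 0,"wz": 0},{"grip": 0.028,"tx": 0,"ty": 0,"tz": 0,"wx": 0,"wy": 0,"wz": 0},{"grip": 0.028,"tx": 0,"ty": 0,"tz": 0,"wx": 0,"wy": 0,"wz": 0}]}}

```text
time_s: 28.02
eef_pos: [0.5664, 0.0029, 0.2228]
ee_rot: [-1.915, 2.489, -0.002]
ft_force: [0.0, 0.2, -0.6]
grip_width: 0.0331
```

```bash
python3 - <<'E'
from h import *
o,im=wshot('w19'); plan(.5674,-.0031,.165,-104.7)
save('w19z',cv2.resize(im[100:384,100:420],None,fx=2,fy=2,interpolation=cv2.INTER_NEAREST))
E
```

```text
w19 [566.4   2.9 222.8] [-1.0485e+02  8.0000e-02] [ 0.03  0.15 -0.6 ]
t 28.07 pos [566.5   3.2 222.8] th [-1.0482e+02  8.0000e-02] total p mm [ 5.9 -2.4 57.8] rot [-0.08  0.01 -0.12]
N 2 row t [ 0.0029 -0.0012  0.0289] w [-0.04  0.01 -0.06]
```

View pics/w19z.png

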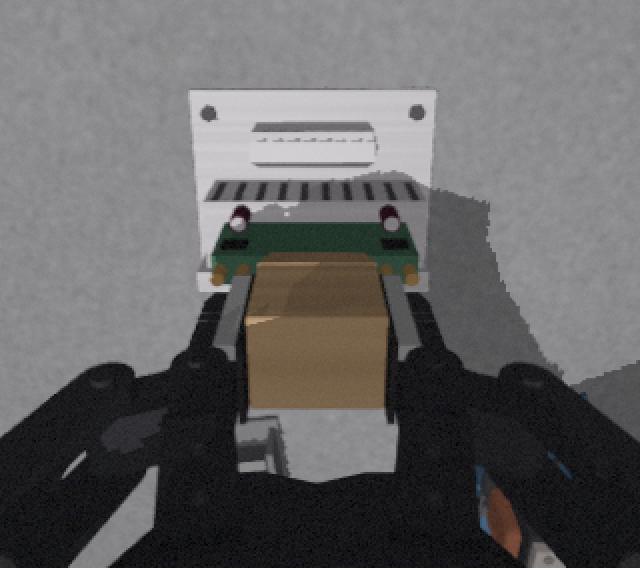

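w19: the wedge's slope faces the sloping wall (top), and the gap lies just in front of the block. Correcting 6 mm and lowering.

{"fn": "step_arm", "kwargs": {"deltas": [{"grip": 0.028,"tx": 0.006,"ty": -0.0025,"tz": 0.005,"wx": -0.1,"wy": 0,"wz": 0},{"grip": 0.028,"tx": 0,"ty": 0,"tz": 0.025,"wx": 0,"wy": 0,"wz": 0},{"grip": 0.028,"tx": 0,"ty": 0,"tz": 0.025,"wx": 0,"wy": 0,"wz": 0},{"grip": 0.028,"tx": 0,"ty": 0,"tz": 0,"wx": 0,"wy": 0,"wz": 0},{"grip": 0.028,"tx": 0,"ty": 0,"tz": 0,"wx": 0,"wy": 0,"wz": 0},{"grip": 0.028,"tx": 0,"ty": 0,"tz": 0,"wx": 0,"wy": 0,"wz": 0}]}}

```text
time_s: 28.57
eef_pos: [0.5679, -0.0037, 0.1691]
ee_rot: [-1.916, 2.488, -0.001]
ft_force: [0.4, 0.4, -0.0]
grip_width: 0.0335
```

```bash
python3 - <<'E'
from h import *
o,im=wshot('w20'); plan(.5674,-.0031,.14,-104.7); print(infix(o['eef_pos'][None]))
save('w20z',cv2.resize(im[100:384,100:420],None,fx=2,fy=2,interpolation=cv2.INTER_NEAREST))
E
```

```text
w20 [567.9  -3.7 169.1] [-1.0482e+02  8.0000e-02] [ 0.43  0.36 -0.  ]
t 28.62 pos [568.   -3.6 169.6] th [-104.83    0.16] total p mm [-0.3  0.8 29.6] rot [-0.14  0.07 -0.13]
N 1 row t [-0.0003  0.0008  0.0296] w [-0.14  0.07 -0.13]
[[  0.62667573 -22.98506887]]
```

View pics/w20z.png

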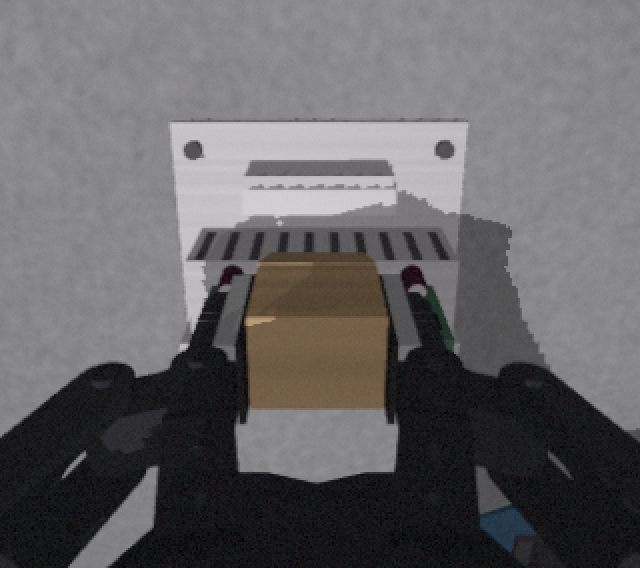

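{"fn": "step_arm", "kwargs": {"deltas": [{"grip": 0.028,"tx": -0.0005,"ty": 0,"tz": 0.012,"wx": 0,"wy": 0,"wz": 0},{"grip": 0.028,"tx": 0,"ty": 0,"tz": 0.01,"wx": 0,"wy": 0,"wz": 0},{"grip": 0.028,"tx": 0,"ty": 0,"tz": 0.005,"wx": 0,"wy": 0,"wz": 0},{"grip": 0.028,"tx": 0,"ty": 0,"tz": 0,"wx": 0,"wy": 0,"wz": 0},{"grip": 0.028,"tx": 0,"ty": 0,"tz": 0,"wx": 0,"wy": 0,"wz": 0}]}}

```text
time_s: 29.03
eef_pos: [0.5685, -0.0046, 0.1482]
ee_rot: [-1.917, 2.485, -0.008]
ft_force: [-8.9, -4.6, 28.6]
grip_width: 0.0338
```

```bash
python3 - <<'E'
from h import *
o=get_obs(); plan(.5674,-.0031,.137,-104.7); print(infix(o['eef_pos'][None]),o['ft_force'],o['torque'])
im=camera('side'); save('s1',cv2.resize(im[150:230,190:310],None,fx=6,fy=6,interpolation=cv2.INTER_CUBIC))
E
```

```text
t 29.03 pos [568.5  -4.6 148.2] th [-104.7     0.33] total p mm [-1.1  1.5 11.2] rot [-0.32 -0.04  0.  ]
N 1 row t [-0.0011  0.0015  0.0112] w [-0.32 -0.04  0.  ]
[[  1.50052033 -23.65131315]] [-8.87462301 -4.57174036 28.56846112] [-0.97724507  2.65134857  0.09714472]
```

View pics/s1.png

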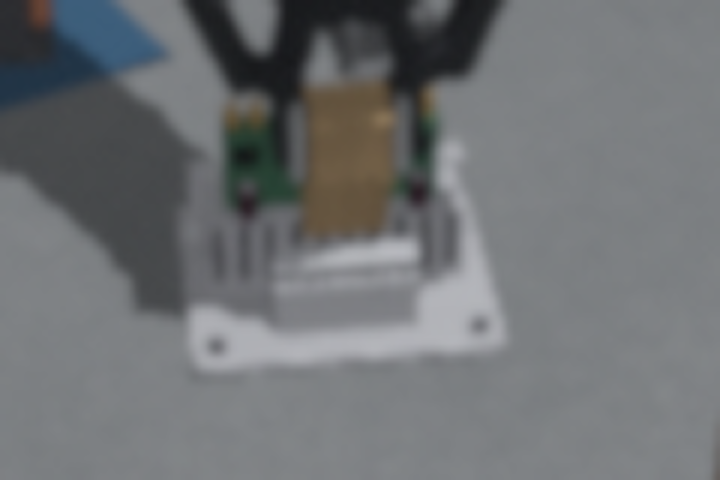

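Force rose to 28 N at z 148, so the wedge tip is touching something early. I'll back off and look.

{"fn": "step_arm", "kwargs": {"deltas": [{"grip": 0.028,"tx": 0,"ty": 0,"tz": -0.012,"wx": 0,"wy": 0,"wz": 0},{"grip": 0.028,"tx": 0,"ty": 0,"tz": -0.008,"wx": 0,"wy": 0,"wz": 0},{"grip": 0.028,"tx": 0,"ty": 0,"tz": 0,"wx": 0,"wy": 0,"wz": 0},{"grip": 0.028,"tx": 0,"ty": 0,"tz": 0,"wx": 0,"wy": 0,"wz": 0}]}}

```text
time_s: 29.42
eef_pos: [0.5672, -0.0033, 0.1618]
ee_rot: [-1.914, 2.489, -0.0]
ft_force: [-0.5, 0.4, -0.1]
grip_width: 0.0334
```

```bash
python3 - <<'E'
from h import *
o,im=wshot('w21'); plan(.5674,-.0031,.137,-104.7); print(infix(o['eef_pos'][None]),o['ft_force'],o['torque'])
save('w21z',cv2.resize(im[100:330,170:370],None,fx=3,fy=2.5,interpolation=cv2.INTER_CUBIC))
t=camera('top'); save('t2',cv2.resize(t[140:235,200:310],None,fx=6,fy=6,interpolation=cv2.INTER_CUBIC))
im=camera('side'); save('s2',cv2.resize(im[150:230,190:310],None,fx=6,fy=6,interpolation=cv2.INTER_CUBIC))
E
```

```text
w21 [567.2  -3.3 161.8] [-104.88    0.11] [-0.47  0.42 -0.08]
t 29.47 pos [566.8  -3.4 161.1] th [-1.0489e+02  3.0000e-02] total p mm [-0.4 -0.5 24.1] rot [ 0.02  0.03 -0.19]
N 1 row t [-0.0004 -0.0005  0.0241] w [ 0.02  0.03 -0.19]
[[ -0.07792387 -22.77841112]] [-0.46925607  0.41834992 -0.08232219] [-0.05548425  0.0803016   0.02063916]
```

View pics/w21z.png

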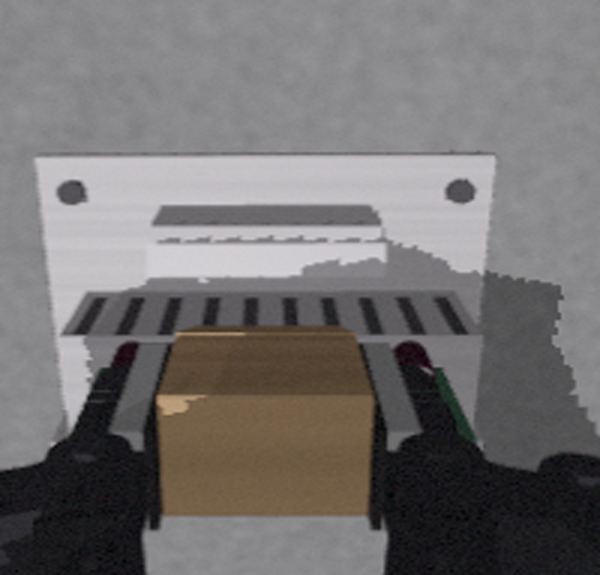

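View pics/t2.png

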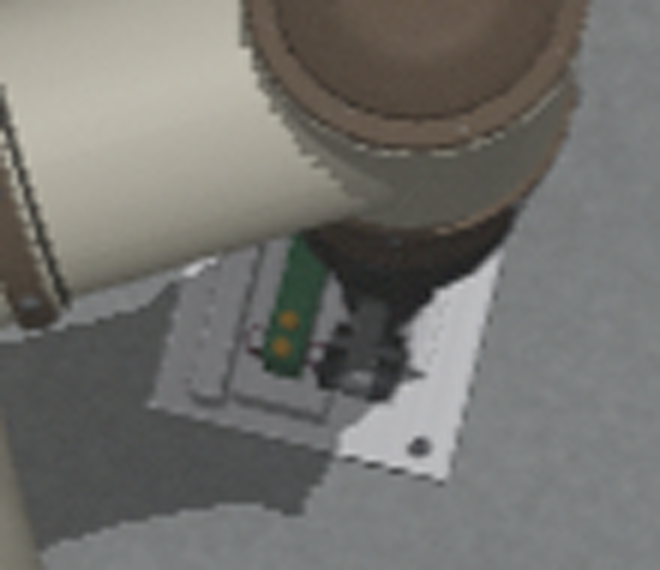

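View pics/s2.png

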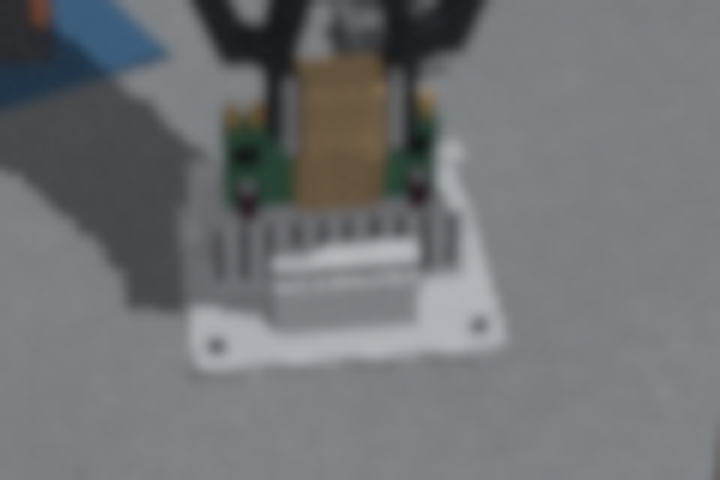

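```bash
python3 - <<'E'
from h import *
o,im=wload('w21'); f=lambda u,v:((u+.5)/3-.5+170,(v+.5)/2.5-.5+100)
tz=o['eef_pos'][2]
for up in (0,.0035):
  tip=tz-.1115+up
  print('tip edge',infix(onplane('wrist',[f(180,328),f(350,328)],tip,o)),'headbot',infix(onplane('wrist',[f(172,334),f(358,334)],tip+.04,o)),'headtop f/b',infix(onplane('wrist',[f(158,394),f(375,394),f(160,516),f(374,516)],tip+.07,o)))
print('block edge',infix(onplane('wrist',[f(64,334),f(480,334)],.041,o)),'block bottom',infix(onplane('wrist',[f(100,291),f(457,291)],.006,o)))
print('wall top inner',infix(onplane('wrist',[f(147,277),f(386,275)],.041,o)),'outer',infix(onplane('wrist',[f(155,227),f(380,227)],.041,o)))
o,im=wload('w18'); tz=o['eef_pos'][2]; g=lambda u,v:((u+.5)/3-.5+150,(v+.5)/2.5-.5+150)
A=R.from_rotvec(o['ee_rot']).as_matrix()
for nm,uv,h in [('tip',[g(265,190),g(400,190)],0),('hb',[g(240,205),g(415,205)],.04),('ht',[g(218,271),g(432,271)],.07),('hb2',[g(224,385),g(428,385)],.07)]:
  print(nm,np.round(((onplane('wrist',uv,tz-.1115+h,o)-o['eef_pos'])@A)*1000,1).tolist())
E
```

```text
tip edge [[ 20.75436337 -15.7962613 ]
 [-20.88341401 -15.71174156]] headbot [[ 17.63631199 -34.1545645 ]
 [-18.00478221 -34.08295404]] headtop f/b [[ 16.46525792 -36.88625467]
 [-17.41676668 -36.8244668 ]
 [ 17.4696345   -8.5639799 ]
 [-18.45975629  -8.51424976]]
tip edge [[ 20.34226726 -17.53629464]
 [-20.49316886 -17.45340357]] headbot [[ 17.18488439 -35.93235208]
 [-17.57546024 -35.86251124]] headtop f/b [[ 15.92923098 -39.05615241]
 [-16.89050621 -38.99630175]
 [ 16.9021178  -11.62185279]
 [-17.90079546 -11.57368181]]
block edge [[ 52.00092639  -9.10516269]
 [-55.64876516  -8.88028549]] block bottom [[ 49.39474785  -8.49227356]
 [-57.39529255  -8.25330308]]
wall top inner [[ 29.5112028  -28.17304973]
 [-30.39589252 -28.68915893]] outer [[ 26.76651365 -43.99283262]
 [-28.24548742 -43.86323959]]
tip [[-2.7, -14.4, 111.6], [-2.6, 18.4, 111.4]]
hb [[12.4, -16.1, 71.6], [12.5, 17.4, 71.4]]
ht [[13.6, -16.6, 41.6], [13.8, 16.9, 41.3]]
hb2 [[-12.8, -16.7, 41.6], [-12.6, 17.4, 41.4]]
```

Diagnosis: the wedge slipped about 3.5 mm up and tilted about 5.8° in the jaws, tip toward the module, because its tip caught the block's top edge. I'll counter-tilt the tool about the jaw axis (wy +5.8°) and measure again.

{"fn": "step_arm", "kwargs": {"force": 45, "deltas": [{"grip": 0.028,"tx": 0,"ty": 0,"tz": -0.01,"wx": 0,"wy": 0,"wz": 0},{"grip": 0.028,"tx": 0,"ty": 0,"tz": -0.005,"wx": 0,"wy": 2.9,"wz": 0},{"grip": 0.028,"tx": 0,"ty": 0,"tz": 0,"wx": 0,"wy": 2.9,"wz": 0},{"grip": 0.028,"tx": 0,"ty": 0,"tz": 0,"wx": 0,"wy": 0,"wz": 0},{"grip": 0.028,"tx": 0,"ty": 0,"tz": 0,"wx": 0,"wy": 0,"wz": 0},{"grip": 0.028,"tx": 0,"ty": 0,"tz": 0,"wx": 0,"wy": 0,"wz": 0}]}}

```text
time_s: 30.07
eef_pos: [0.5668, -0.0035, 0.1762]
ee_rot: [1.866, -2.426, 0.093]
ft_force: [-0.8, 1.4, -0.3]
grip_width: 0.0331
```

```bash
python3 - <<'E'
from h import *
o,im=wshot('w22'); print(infix(o['eef_pos'][None]), R.from_rotvec(o['ee_rot']).as_matrix()[:,2])
save('w22z',cv2.resize(im[110:320,170:370],None,fx=4,fy=2.8,interpolation=cv2.INTER_CUBIC))
im=camera('side'); save('s3',cv2.resize(im[150:230,190:310],None,fx=6,fy=6,interpolation=cv2.INTER_CUBIC)); np.save('s3.npy',im)
E
```

```text
w22 [566.8  -3.5 176.2] [-104.89    5.72] [-0.81  1.38 -0.33]
[[ -0.43151707 -23.03687816]] [-0.02621211 -0.09621699 -0.99501518]
```

View pics/w22z.png

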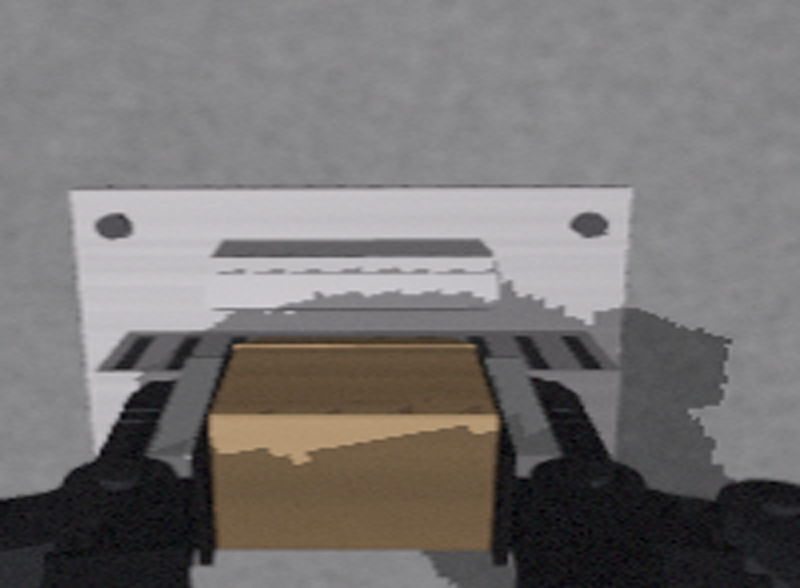

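View pics/s3.png

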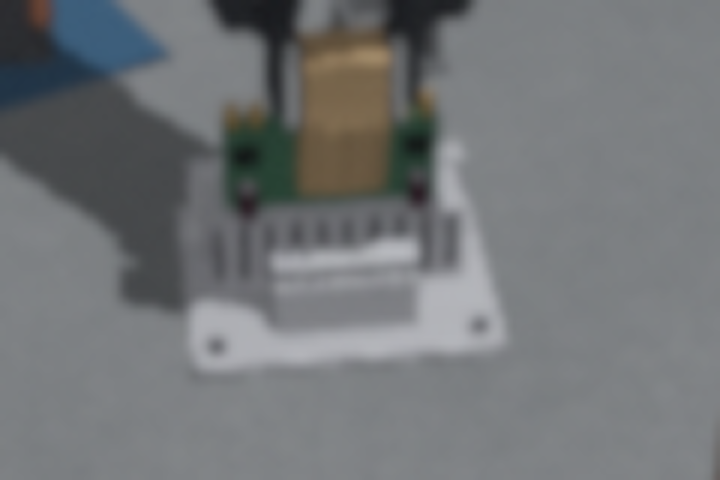

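I'll solve the wedge's pose in the hand from its corner pixels.

```bash
python3 - <<'E'
from h import *
for n in ('w22','w18'):
    o,im=wload(n); save(n+'q',cv2.resize(im[215:315,212:307],None,fx=7,fy=5.8,interpolation=cv2.INTER_CUBIC))
E
```

View pics/w22q.png

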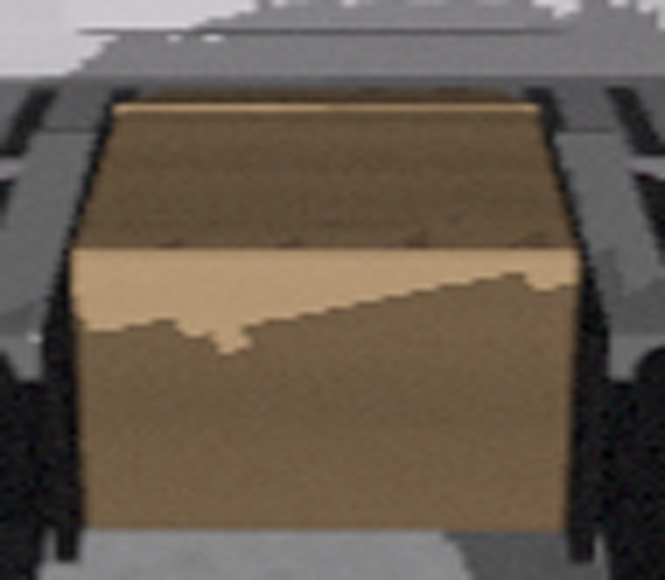

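View pics/w18q.png

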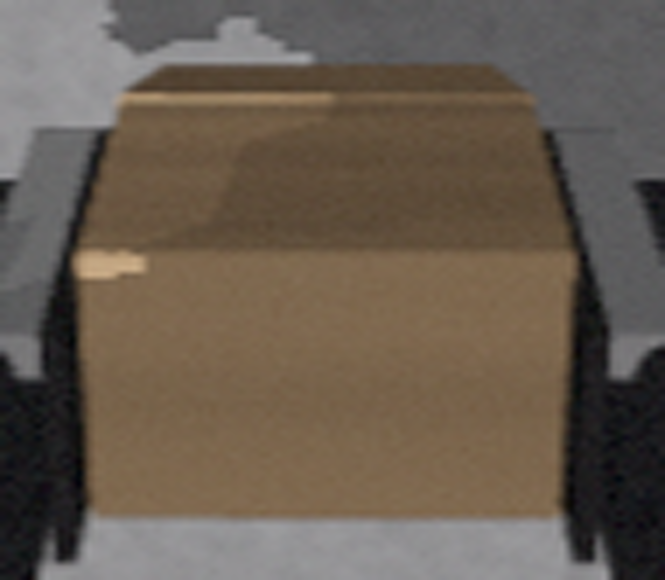

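```bash
cat > pnp.py <<'E'
from h import *
obj=np.array([[17,-20.4,70],[-17,-20.4,70],[-17,6,70],[17,6,70],[17,-20.4,40],[-17,-20.4,40],[17,-6,0],[-17,-6,0]],float)/1000
def pose(n,px,sc,off):
    o,_=wload(n); c=calibration('wrist')
    uv=(np.array(px,float)+.5)/np.array(sc)-.5+np.array(off)
    K=np.array([[c['fx'],0,c['cx']],[0,c['fy'],c['cy']],[0,0,1]])
    m=len(px)
    ok,rv,tv=cv2.solvePnP(obj[:m],uv,K,np.array([c['k1'],0,0,0.]),flags=cv2.SOLVEPNP_ITERATIVE)
    Rm,_=cv2.Rodrigues(rv); F=np.diag([1,-1,-1.])
    pr,_=cv2.projectPoints(obj[:m],rv,tv,K,np.array([c['k1'],0,0,0.])); print('reproj',np.round(pr.reshape(-1,2)-uv,1).tolist())
    T=np.eye(4);T[:3,:3]=F@Rm;T[:3,3]=F@tv[:,0]
    W=np.eye(4);W[:3,:3]=R.from_rotvec(o['ee_rot']).as_matrix();W[:3,3]=o['eef_pos']
    Tt=np.array(c['T_tool_cam'])@T; Tw=W@Tt
    print('tool: origin',np.round(Tt[:3,3]*1000,1),'headc',np.round((Tt@[0,-.0072,.055,1])[:3]*1000,1))
    zf=Tw[:3,2]; a=np.radians(-14.7); ex=np.array([np.cos(a),np.sin(a),0]);ey=np.array([-np.sin(a),np.cos(a),0])
    print('world origin fix',infix(Tw[None,:3,3]),Tw[2,3]*1000,'z-axis lean (deg) ex,ey',np.degrees(np.arcsin([zf@ex,zf@ey])),'yaw',np.degrees(np.arctan2(Tw[1,0],Tw[0,0])))
    return Tt,Tw
if __name__=='__main__':
    for m in (8,6):
        pose('w22',[(72,248),(578,250),(568,528),(83,528),(112,107),(542,107),(150,91),(505,91)][:m],(7,5.8),(212,215))
        pose('w18',[(76,250),(575,252),(562,517),(92,517),(118,98),(535,98),(165,66),(495,66)][:m],(7,5.8),(212,215))
E
python3 pnp.py
```

```text
reproj [[-0.4, -0.1], [0.5, -0.4], [0.0, 0.7], [-0.0, 0.5], [0.9, -0.4], [-1.0, -0.3], [1.9, -0.1], [-1.9, -0.0]]
tool: origin [-11.2   0.4 108.8] headc [ 0.4  0.2 54.5]
world origin fix [[ -0.92144389 -22.77105007]] 66.81566366041149 z-axis lean (deg) ex,ey [0.22850797 1.1943898 ] yaw -14.865575024513184
reproj [[-0.1, 0.2], [0.1, -0.1], [-0.0, 0.2], [-0.1, 0.2], [0.6, -0.3], [-0.3, -0.3], [0.4, 0.1], [-0.5, 0.1]]
tool: origin [ -9.5   0.6 112.6] headc [-0.8  0.3 57.8]
world origin fix [[ 46.05965334 193.63000985]] 114.13341414705415 z-axis lean (deg) ex,ey [ 0.19400851 -1.73848939] yaw -6.878763503479754
reproj [[-0.2, -0.0], [0.3, -0.2], [-0.2, 0.4], [0.2, 0.3], [1.0, -0.3], [-1.0, -0.2]]
tool: origin [-11.4   0.5 109.4] headc [-0.   0.3 55.1]
world origin fix [[ -1.02227252 -22.59423848]] 66.17278322945938 z-axis lean (deg) ex,ey [0.31475722 1.33247753] yaw -14.828422058708028
reproj [[0.0, 0.1], [0.1, -0.2], [-0.1, 0.2], [-0.1, 0.2], [0.6, -0.2], [-0.5, -0.2]]
tool: origin [ -9.8   0.5 112.7] headc [-0.9  0.3 57.9]
world origin fix [[ 46.19999376 193.98766154]] 114.01678642742274 z-axis lean (deg) ex,ey [ 0.06709975 -1.96430196] yaw -6.970347432677032
```

PnP: the wedge leaned 1.8° from the start, which put its tip 3 mm too close to the module; that explains the contact. It now needs -1.2° of tilt and a +3.7 mm shift in fixture y.

{"fn": "step_arm", "kwargs": {"deltas": [{"grip": 0.028,"tx": -0.0035,"ty": 0,"tz": 0.008,"wx": 0,"wy": -1.2,"wz": 0},{"grip": 0.028,"tx": 0,"ty": 0,"tz": 0.005,"wx": 0,"wy": 0,"wz": 0},{"grip": 0.028,"tx": 0,"ty": 0,"tz": 0,"wx": 0,"wy": 0,"wz": 0},{"grip": 0.028,"tx": 0,"ty": 0,"tz": 0,"wx": 0,"wy": 0,"wz": 0},{"grip": 0.028,"tx": 0,"ty": 0,"tz": 0,"wx": 0,"wy": 0,"wz": 0}]}}

```text
time_s: 30.58
eef_pos: [0.5676, -0.0014, 0.1629]
ee_rot: [1.876, -2.439, 0.075]
ft_force: [0.3, -0.7, -1.3]
grip_width: 0.0339
```

```bash
python3 - <<'E'
from h import *
o,im=wshot('w23'); print(infix(o['eef_pos'][None]), R.from_rotvec(o['ee_rot']).as_matrix()[:,2])
save('w23q',cv2.resize(im[215:315,212:307],None,fx=7,fy=5.8,interpolation=cv2.INTER_CUBIC))
# predicted wedge pose assuming fixed in hand
import pnp
Tt,_=pnp.pose('w22',[(72,248),(578,250),(568,528),(83,528),(112,107),(542,107),(150,91),(505,91)],(7,5.8),(212,215))
W=np.eye(4);W[:3,:3]=R.from_rotvec(o['ee_rot']).as_matrix();W[:3,3]=o['eef_pos']
Tw=W@Tt; print(infix(Tw[None,:3,3]),Tw[2,3], Tw[:3,2])
a=np.radians(-14.7)
def go(dy,dz): print('tool delta', (W[:3,:3].T@np.array([-np.sin(a)*dy,np.cos(a)*dy,dz])).round(4))
y,z=infix(Tw[None,:3,3])[0,1],Tw[2,3]
go((-16.8-y)/1000,.038-z)
E
```

```text
w23 [567.6  -1.4 162.9] [-104.88    4.59] [ 0.35 -0.69 -1.31]
[[ -0.19813845 -20.86559682]] [-0.02068883 -0.07727972 -0.99679477]
reproj [[-0.4, -0.1], [0.5, -0.4], [0.0, 0.7], [-0.0, 0.5], [0.9, -0.4], [-1.0, -0.3], [1.9, -0.1], [-1.9, -0.0]]
tool: origin [-11.2   0.4 108.8] headc [ 0.3  0.2 54.5]
world origin fix [[ -0.92301662 -22.76600145]] 66.81429934515118 z-axis lean (deg) ex,ey [0.22869724 1.19441105] yaw -14.864799737094344
[[ -0.63250969 -18.4295473 ]] 0.053573916973478464 [3.61775371e-03 1.33979994e-04 9.99993447e-01]
tool delta [-0.0029  0.      0.0154]
```

View pics/w23q.png

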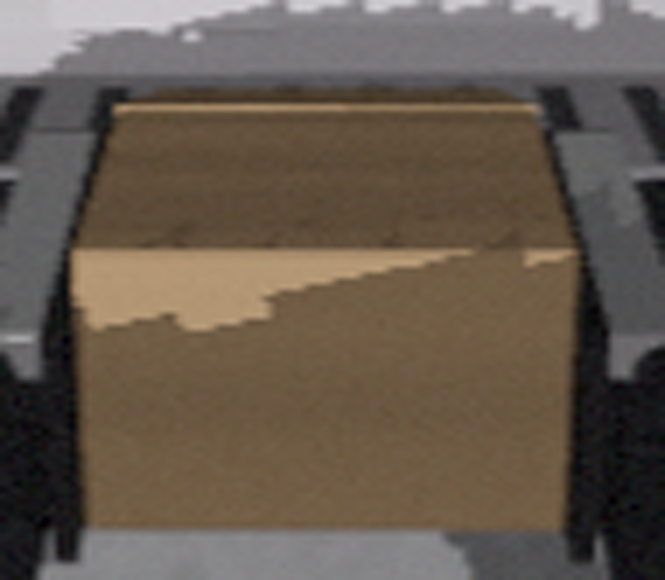

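{"fn": "step_arm", "kwargs": {"deltas": [{"grip": 0.028,"tx": -0.003,"ty": 0,"tz": 0.006,"wx": 0,"wy": 0,"wz": 0},{"grip": 0.028,"tx": 0,"ty": 0,"tz": 0.006,"wx": 0,"wy": 0,"wz": 0},{"grip": 0.028,"tx": 0,"ty": 0,"tz": 0.003,"wx": 0,"wy": 0,"wz": 0},{"grip": 0.028,"tx": 0,"ty": 0,"tz": 0,"wx": 0,"wy": 0,"wz": 0},{"grip": 0.028,"tx": 0,"ty": 0,"tz": 0,"wx": 0,"wy": 0,"wz": 0}]}}

```text
time_s: 31.05
eef_pos: [0.5679, 0.0004, 0.1474]
ee_rot: [1.875, -2.439, 0.075]
ft_force: [-0.1, 0.2, -0.2]
grip_width: 0.0334
```

```bash
cat > pw.py <<'E'
from h import *
import io,contextlib,pnp,sys
with contextlib.redirect_stdout(io.StringIO()):
    Tt,_=pnp.pose('w22',[(72,248),(578,250),(568,528),(83,528),(112,107),(542,107),(150,91),(505,91)],(7,5.8),(212,215))
o=get_obs()
W=np.eye(4);W[:3,:3]=R.from_rotvec(o['ee_rot']).as_matrix();W[:3,3]=o['eef_pos']
Tw=W@Tt; f=infix(Tw[None,:3,3])[0]; print('wedge origin fix',np.round(f,1),'z',round(Tw[2,3]*1000,1),'axis',Tw[:3,2].round(3),'F',o['ft_force'].round(1),'tq',o['torque'].round(2))
a=np.radians(-14.7)
dy,dz=(float(sys.argv[1])-f[1])/1000,float(sys.argv[2])/1000-Tw[2,3]
print('tool delta', (W[:3,:3].T@np.array([-np.sin(a)*dy,np.cos(a)*dy,dz])).round(4))
E
python3 pw.py -16.5 29
```

```text
wedge origin fix [ -0.9 -16.7] z 38.1 axis [0.004 0.    1.   ] F [-0.1  0.2 -0.2] tq [ 0.16 -0.05 -0.01]
tool delta [-0.0009 -0.      0.009 ]
```

No contact now at z 38, which is past the block's top edge. Continuing down.

{"fn": "step_arm", "kwargs": {"deltas": [{"grip": 0.028,"tx": -0.0003,"ty": 0,"tz": 0.003,"wx": 0,"wy": 0,"wz": 0},{"grip": 0.028,"tx": -0.0003,"ty": 0,"tz": 0.003,"wx": 0,"wy": 0,"wz": 0},{"grip": 0.028,"tx": -0.0003,"ty": 0,"tz": 0.003,"wx": 0,"wy": 0,"wz": 0},{"grip": 0.028,"tx": 0,"ty": 0,"tz": 0,"wx": 0,"wy": 0,"wz": 0},{"grip": 0.028,"tx": 0,"ty": 0,"tz": 0,"wx": 0,"wy": 0,"wz": 0}]}}

```text
time_s: 31.47
eef_pos: [0.568, 0.0005, 0.1386]
ee_rot: [1.876, -2.439, 0.075]
ft_force: [-0.7, -0.1, -0.7]
grip_width: 0.0334
```

```bash
python3 pw.py -16.2 26
```

```text
wedge origin fix [ -0.8 -16.5] z 29.2 axis [0.004 0.    1.   ] F [-0.7 -0.1 -0.7] tq [ 0.12 -0.06  0.01]
tool delta [-0.0005 -0.      0.0032]
```

{"fn": "step_arm", "kwargs": {"deltas": [{"grip": 0.028,"tx": -0.0002,"ty": 0,"tz": 0.0015,"wx": 0,"wy": 0,"wz": 0},{"grip": 0.028,"tx": -0.0002,"ty": 0,"tz": 0.0015,"wx": 0,"wy": 0,"wz": 0},{"grip": 0.028,"tx": 0,"ty": 0,"tz": 0,"wx": 0,"wy": 0,"wz": 0},{"grip": 0.028,"tx": 0,"ty": 0,"tz": 0,"wx": 0,"wy": 0,"wz": 0}]}}

```text
time_s: 31.8
eef_pos: [0.5681, 0.0007, 0.1357]
ee_rot: [1.876, -2.439, 0.075]
ft_force: [0.1, -1.1, -0.5]
grip_width: 0.0333
```

```bash
python3 pw.py -16 24
```

```text
wedge origin fix [ -0.7 -16.2] z 26.4 axis [0.004 0.    1.   ] F [ 0.1 -1.1 -0.5] tq [ 0.23 -0.09  0.05]
tool delta [-0.0004  0.      0.0024]
```

Light contact only. Letting go in the mouth.

{"fn": "step_arm", "kwargs": {"force": 25, "deltas": [{"grip": 0.052,"tx": 0,"ty": 0,"tz": 0,"wx": 0,"wy": 0,"wz": 0},{"grip": 0.052,"tx": 0,"ty": 0,"tz": 0,"wx": 0,"wy": 0,"wz": 0},{"grip": 0.052,"tx": 0,"ty": 0,"tz": 0,"wx": 0,"wy": 0,"wz": 0},{"grip": 0.052,"tx": 0,"ty": 0,"tz": 0,"wx": 0,"wy": 0,"wz": 0},{"grip": 0.052,"tx": 0,"ty": 0,"tz": -0.015,"wx": 0,"wy": 0,"wz": 0},{"grip": 0.052,"tx": 0,"ty": 0,"tz": -0.03,"wx": 0,"wy": 0,"wz": 0},{"grip": 0.052,"tx": 0,"ty": 0,"tz": -0.03,"wx": 0,"wy": -2.3,"wz": 0},{"grip": 0.052,"tx": 0,"ty": 0,"tz": 0,"wx": 0,"wy": -2.3,"wz": 0},{"grip": 0.052,"tx": 0,"ty": 0,"tz": 0,"wx": 0,"wy": 0,"wz": 0},{"grip": 0.052,"tx": 0,"ty": 0,"tz": 0,"wx": 0,"wy": 0,"wz": 0}]}}

```text
time_s: 32.63
eef_pos: [0.5693, 0.0062, 0.2106]
ee_rot: [1.914, -2.491, -0.0]
ft_force: [-0.4, 0.6, -0.9]
grip_width: 0.0523
```

```bash
python3 - <<'E'
from h import *
o,im=wshot('w24'); print(infix(o['eef_pos'][None]))
save('w24z',cv2.resize(im[100:300,150:370],None,fx=3.5,fy=3,interpolation=cv2.INTER_CUBIC))
im=camera('side'); save('s4',cv2.resize(im[150:230,190:310],None,fx=6,fy=6,interpolation=cv2.INTER_CUBIC))
E
```

```text
w24 [569.3   6.2 210.6] [-1.0494e+02  1.0000e-02] [-0.42  0.65 -0.92]
[[ -0.49563616 -13.09710985]]
```

View pics/w24z.png

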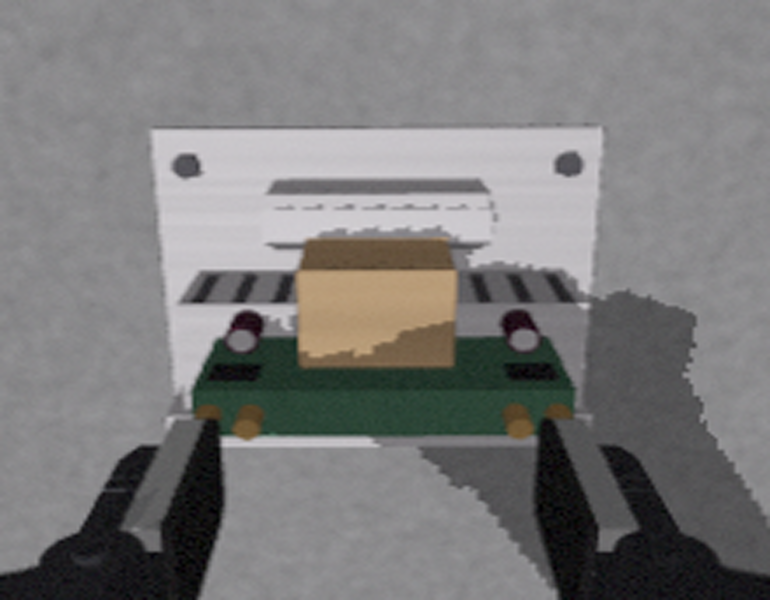

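View pics/s4.png

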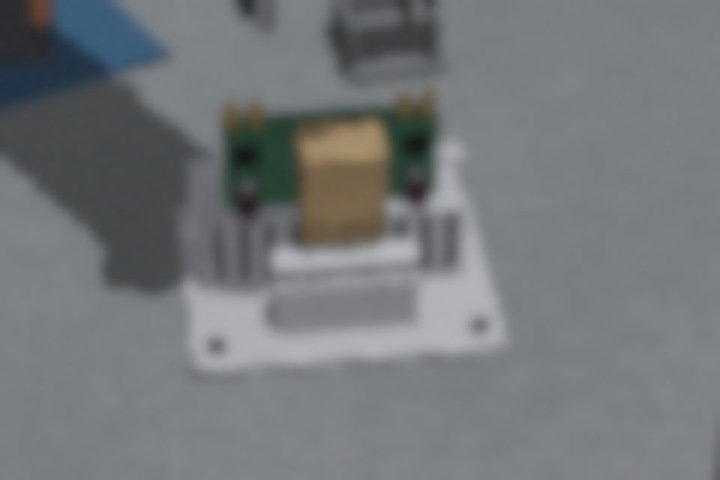

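```bash
python3 - <<'E'
from h import *
import pnp
T,Tw=pnp.pose('w24',[(298,270),(457,269),(455,367),(300,367),(306,239),(449,239)],(3.5,3),(150,100))
h=Tw@[0,-.0072,.07,1]; print('head top centre',h[:3],infix(h[None,:2]))
o=get_obs()
plan(h[0],h[1],.18,-104.7)
E
```

```text
reproj [[-0.2, -0.2], [0.1, 0.0], [-0.1, 0.1], [0.2, 0.2], [0.4, -0.0], [-0.4, -0.1]]
tool: origin [ -0.5  -0.3 193.2] headc [  7.8  -0.3 138.3]
world origin fix [[ -0.19403869 -12.64805588]] 17.399416100532918 z-axis lean (deg) ex,ey [-0.08989664 -1.09565989] yaw -14.84699105551197
head top centre [ 0.5674125  -0.00171005  0.08724883] [[ -0.32212681 -21.18523526]]
t 32.73 pos [568.9   6.3 209.3] th [-104.89    0.17] total p mm [ 8.1 -0.7 29.3] rot [ 0.14 -0.1  -0.19]
N 1 row t [ 0.0081 -0.0007  0.0293] w [ 0.14 -0.1  -0.19]
```

The wedge has settled in the mouth at z about 17, leaning 1°. Closing the fingers to press on its top.

{"fn": "step_arm", "kwargs": {"deltas": [{"grip": 0.0,"tx": 0.007,"ty": -0.0005,"tz": 0.01,"wx": 0,"wy": 0,"wz": 0},{"grip": 0.0,"tx": 0,"ty": 0,"tz": 0.01,"wx": 0,"wy": 0,"wz": 0},{"grip": 0.0,"tx": 0,"ty": 0,"tz": 0,"wx": 0,"wy": 0,"wz": 0},{"grip": 0.0,"tx": 0,"ty": 0,"tz": 0,"wx": 0,"wy": 0,"wz": 0},{"grip": 0.0,"tx": 0,"ty": 0,"tz": 0,"wx": 0,"wy": 0,"wz": 0},{"grip": 0.0,"tx": 0,"ty": 0,"tz": 0,"wx": 0,"wy": 0,"wz": 0},{"grip": 0.0,"tx": 0,"ty": 0,"tz": 0,"wx": 0,"wy": 0,"wz": 0}]}}

```text
time_s: 33.32
eef_pos: [0.5686, -0.0003, 0.1908]
ee_rot: [-1.915, 2.49, -0.0]
ft_force: [-0.3, 0.4, 0.7]
grip_width: 0.0002
```

```bash
python3 - <<'E'
from h import *
o,im=wshot('w25'); print(infix(o['eef_pos'][None]),o['grip_width'])
plan(.5677,-.0006,.165,-104.7)
E
```

```text
w25 [ 5.686e+02 -3.000e-01  1.908e+02] [-1.0487e+02  5.0000e-02] [-0.26  0.38  0.68]
[[  0.43342423 -19.47829675]] 0.0001841817445808091
t 33.37 pos [ 5.686e+02 -3.000e-01  1.909e+02] th [-1.0487e+02  6.0000e-02] total p mm [ 0.6  0.8 25.9] rot [-0.04  0.04 -0.17]
N 1 row t [0.0006 0.0008 0.0259] w [-0.04  0.04 -0.17]
```

View pics/w25.png

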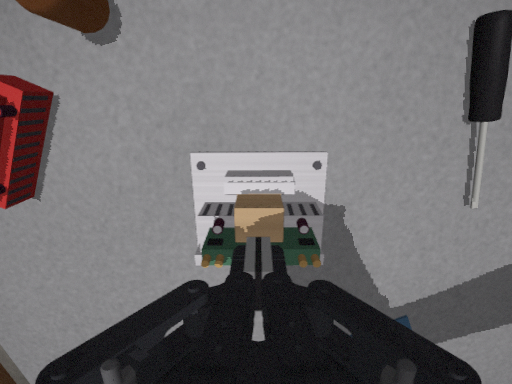

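w25: the closed fingers are over the wedge head (260,217). Pressing down in small steps.

{"fn": "step_arm", "kwargs": {"deltas": [{"grip": 0.0,"tx": 0.0005,"ty": 0.0005,"tz": 0.012,"wx": 0,"wy": 0,"wz": 0},{"grip": 0.0,"tx": 0,"ty": 0,"tz": 0.01,"wx": 0,"wy": 0,"wz": 0},{"grip": 0.0,"tx": 0,"ty": 0,"tz": 0.003,"wx": 0,"wy": 0,"wz": 0},{"grip": 0.0,"tx": 0,"ty": 0,"tz": 0,"wx": 0,"wy": 0,"wz": 0},{"grip": 0.0,"tx": 0,"ty": 0,"tz": 0,"wx": 0,"wy": 0,"wz": 0}]}}

```text
time_s: 33.78
eef_pos: [0.5678, -0.0007, 0.1655]
ee_rot: [1.915, -2.49, -0.0]
ft_force: [0.1, -0.2, 0.3]
grip_width: 0.0
```

{"fn": "step_arm", "kwargs": {"deltas": [{"grip": 0.0,"tx": 0,"ty": 0,"tz": 0.002,"wx": 0,"wy": 0,"wz": 0},{"grip": 0.0,"tx": 0,"ty": 0,"tz": 0.002,"wx": 0,"wy": 0,"wz": 0},{"grip": 0.0,"tx": 0,"ty": 0,"tz": 0.002,"wx": 0,"wy": 0,"wz": 0},{"grip": 0.0,"tx": 0,"ty": 0,"tz": 0,"wx": 0,"wy": 0,"wz": 0}]}}

```text
time_s: 34.12
eef_pos: [0.5684, -0.0004, 0.16]
ee_rot: [-1.914, 2.488, -0.001]
ft_force: [1.1, -0.4, 2.1]
grip_width: 0.0003
```

{"fn": "step_arm", "kwargs": {"deltas": [{"grip": 0.0,"tx": 0,"ty": 0,"tz": 0.001,"wx": 0,"wy": 0,"wz": 0},{"grip": 0.0,"tx": 0,"ty": 0,"tz": 0.001,"wx": 0,"wy": 0,"wz": 0},{"grip": 0.0,"tx": 0,"ty": 0,"tz": 0,"wx": 0,"wy": 0,"wz": 0}]}}

```text
time_s: 34.37
eef_pos: [0.5685, -0.0004, 0.1583]
ee_rot: [-1.914, 2.488, -0.001]
ft_force: [0.2, 1.3, 4.2]
grip_width: 0.0001
```

{"fn": "step_arm", "kwargs": {"deltas": [{"grip": 0.0,"tx": 0,"ty": 0,"tz": 0.001,"wx": 0,"wy": 0,"wz": 0},{"grip": 0.0,"tx": 0,"ty": 0,"tz": 0.001,"wx": 0,"wy": 0,"wz": 0},{"grip": 0.0,"tx": 0,"ty": 0,"tz": 0,"wx": 0,"wy": 0,"wz": 0}]}}

```text
time_s: 34.62
eef_pos: [0.5687, -0.0002, 0.1565]
ee_rot: [-1.914, 2.487, -0.001]
ft_force: [1.5, 1.9, 6.9]
grip_width: 0.0005
```

It's sliding down as the force builds. Continuing.

{"fn": "step_arm", "kwargs": {"deltas": [{"grip": 0.0,"tx": 0,"ty": 0,"tz": 0.001,"wx": 0,"wy": 0,"wz": 0},{"grip": 0.0,"tx": 0,"ty": 0,"tz": 0.001,"wx": 0,"wy": 0,"wz": 0},{"grip": 0.0,"tx": 0,"ty": 0,"tz": 0,"wx": 0,"wy": 0,"wz": 0}]}}

```text
time_s: 34.87
eef_pos: [0.5694, 0.0003, 0.1555]
ee_rot: [-1.913, 2.485, -0.003]
ft_force: [0.7, 6.0, 9.8]
grip_width: -0.0001
```

{"fn": "step_arm", "kwargs": {"deltas": [{"grip": 0.0,"tx": 0,"ty": 0,"tz": 0.001,"wx": 0,"wy": 0,"wz": 0},{"grip": 0.0,"tx": 0,"ty": 0,"tz": 0.001,"wx": 0,"wy": 0,"wz": 0},{"grip": 0.0,"tx": 0,"ty": 0,"tz": 0,"wx": 0,"wy": 0,"wz": 0}]}}

```text
time_s: 35.12
eef_pos: [0.57, 0.0007, 0.1548]
ee_rot: [-1.913, 2.483, -0.004]
ft_force: [-1.4, 5.6, 15.5]
grip_width: -0.0001
```

{"fn": "step_arm", "kwargs": {"deltas": [{"grip": 0.0,"tx": 0,"ty": 0,"tz": 0.001,"wx": 0,"wy": 0,"wz": 0},{"grip": 0.0,"tx": 0,"ty": 0,"tz": 0,"wx": 0,"wy": 0,"wz": 0},{"grip": 0.0,"tx": 0,"ty": 0,"tz": 0,"wx": 0,"wy": 0,"wz": 0},{"grip": 0.0,"tx": 0,"ty": 0,"tz": 0,"wx": 0,"wy": 0,"wz": 0}]}}

```text
time_s: 35.45
eef_pos: [0.5702, 0.0008, 0.1545]
ee_rot: [-1.913, 2.482, -0.005]
ft_force: [-2.3, 6.5, 18.5]
grip_width: 0.0003
```

18.5 N with the tip at 81.5 mm, which matches the tight height of 81.6. Rising to check.

{"fn": "step_arm", "kwargs": {"deltas": [{"grip": 0.0,"tx": 0,"ty": 0,"tz": 0.0004,"wx": 0,"wy": 0,"wz": 0},{"grip": 0.0,"tx": 0,"ty": 0,"tz": 0,"wx": 0,"wy": 0,"wz": 0},{"grip": 0.0,"tx": 0,"ty": 0,"tz": -0.01,"wx": 0,"wy": 0,"wz": 0},{"grip": 0.0,"tx": 0,"ty": 0,"tz": -0.03,"wx": 0,"wy": 0,"wz": 0},{"grip": 0.03,"tx": 0,"ty": 0,"tz": -0.03,"wx": 0,"wy": 0,"wz": 0},{"grip": 0.06,"tx": -0.02,"ty": 0,"tz": -0.02,"wx": 0,"wy": 0,"wz": 0},{"grip": 0.06,"tx": -0.02,"ty": 0,"tz": 0,"wx": 0,"wy": 0,"wz": 0},{"grip": 0.06,"tx": 0,"ty": 0,"tz": 0,"wx": 0,"wy": 0,"wz": 0},{"grip": 0.06,"tx": 0,"ty": 0,"tz": 0,"wx": 0,"wy": 0,"wz": 0},{"grip": 0.06,"tx": 0,"ty": 0,"tz": 0,"wx": 0,"wy": 0,"wz": 0}]}}

```text
time_s: 36.28
eef_pos: [0.5769, 0.0374, 0.2388]
ee_rot: [1.913, -2.488, -0.003]
ft_force: [0.2, 0.2, -0.4]
grip_width: 0.0603
```

```bash
python3 - <<'E'
from h import *
o,im=wshot('w26'); print(infix(o['eef_pos'][None]))
save('w26z',cv2.resize(im[60:260,160:360],None,fx=4,fy=3,interpolation=cv2.INTER_CUBIC))
E
```

```text
w26 [576.9  37.4 238.8] [-104.9    0.2] [ 0.24  0.22 -0.45]
[[-1.03828812 19.02767958]]
```

View pics/w26z.png

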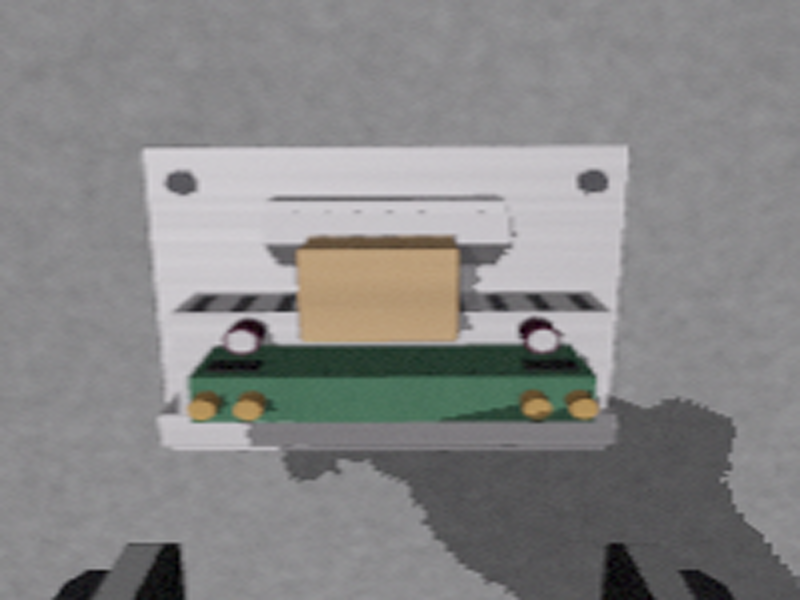

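```bash
python3 - <<'E'
from h import *
import pnp
o,im=wload('w26')
g=lambda L:(np.array(L)+.5)/np.array([4,3])-.5+[160,60]
print('conn tops',np.round(infix(onplane('wrist',g([(204,405),(249,404),(538,402),(582,404)]),.088,o)),1).tolist())
print('wedge top',np.round(infix(onplane('wrist',g([(298,248),(460,249),(458,341),(302,340)]),.0816,o)),1).tolist())
print('plate',np.round(infix(onplane('wrist',g([(143,148),(629,146)]),.006,o)),1).tolist())
print('block front edge',np.round(infix(onplane('wrist',g([(178,311),(608,311)]),.041,o)),1).tolist())
pnp.pose('w26',[(298,248),(460,249),(458,341),(302,340),(306,236),(456,236)],(4,3),(160,60))
plan(.4957,.2641,.238,-16.4)
E
```

```text
conn tops [[38.7, 10.8], [29.1, 10.5], [-32.5, 10.2], [-41.9, 10.8]]
wedge top [[17.8, -32.5], [-15.6, -32.1], [-15.6, -6.1], [17.8, -6.5]]
plate [[64.3, -57.4], [-64.6, -57.7]]
block front edge [[51.8, -6.3], [-55.4, -5.9]]
reproj [[-0.0, 0.1], [0.2, -0.2], [0.1, -0.0], [-0.3, 0.2], [0.6, -0.1], [-0.6, -0.0]]
tool: origin [ 29.6  -2.8 229.4] headc [ 37.5  -2.8 174.5]
world origin fix [[  0.94021892 -10.93429423]] 9.385221948978034 z-axis lean (deg) ex,ey [ 0.22205294 -0.58611385] yaw -15.040657315427902
t 36.33 pos [577.1  37.2 238.9] th [-104.92    0.18] total p mm [-198.3  137.     1. ] rot [ 1.900e-01  7.000e-02 -8.852e+01]
N 13 row t [-0.0204 -0.0022  0.0001] w [ 0.01  0.01 -6.81]
```

The module is home against the straight wall: block front edge at y -6.1 (expected -6), wedge faces at -6.3 and -32.3 (expected -6 and -32.4). Now the transformer goes back.

{"fn": "step_arm", "kwargs": {"force": 60, "deltas": [{"grip": 0.07,"tx": -0.0204,"ty": -0.0022,"tz": 0,"wx": 0,"wy": 0,"wz": -6.81},{"grip": 0.07,"tx": -0.0204,"ty": -0.0022,"tz": 0,"wx": 0,"wy": 0,"wz": -6.81},{"grip": 0.07,"tx": -0.0204,"ty": -0.0022,"tz": 0,"wx": 0,"wy": 0,"wz": -6.81},{"grip": 0.07,"tx": -0.0204,"ty": -0.0022,"tz": 0,"wx": 0,"wy": 0,"wz": -6.81},{"grip": 0.07,"tx": -0.0204,"ty": -0.0022,"tz": 0,"wx": 0,"wy": 0,"wz": -6.81},{"grip": 0.07,"tx": -0.0204,"ty": -0.0022,"tz": 0,"wx": 0,"wy": 0,"wz": -6.81},{"grip": 0.07,"tx": -0.0204,"ty": -0.0022,"tz": 0,"wx": 0,"wy": 0,"wz": -6.81},{"grip": 0.07,"tx": -0.0204,"ty": -0.0022,"tz": 0,"wx": 0,"wy": 0,"wz": -6.81},{"grip": 0.07,"tx": -0.0204,"ty": -0.0022,"tz": 0,"wx": 0,"wy": 0,"wz": -6.81},{"grip": 0.07,"tx": -0.0204,"ty": -0.0022,"tz": 0,"wx": 0,"wy": 0,"wz": -6.81},{"grip": 0.07,"tx": -0.0204,"ty": -0.0022,"tz": 0,"wx": 0,"wy": 0,"wz": -6.81},{"grip": 0.07,"tx": -0.0204,"ty": -0.0022,"tz": 0,"wx": 0,"wy": 0,"wz": -6.81}]}}

```text
time_s: 37.33
eef_pos: [0.5135, 0.2545, 0.2391]
ee_rot: [3.078, -0.623, -0.002]
ft_force: [-0.4, -1.1, 0.3]
grip_width: 0.07
```

{"fn": "step_arm", "kwargs": {"deltas": [{"grip": 0.07,"tx": -0.0204,"ty": -0.0022,"tz": 0,"wx": 0,"wy": 0,"wz": -6.8},{"grip": 0.07,"tx": 0,"ty": 0,"tz": 0,"wx": 0,"wy": 0,"wz": 0},{"grip": 0.07,"tx": 0,"ty": 0,"tz": 0,"wx": 0,"wy": 0,"wz": 0},{"grip": 0.07,"tx": 0,"ty": 0,"tz": 0,"wx": 0,"wy": 0,"wz": 0}]}}

```text
time_s: 37.67
eef_pos: [0.4965, 0.2641, 0.2399]
ee_rot: [3.109, -0.45, -0.0]
ft_force: [0.2, -0.9, 0.9]
grip_width: 0.0702
```

```bash
python3 - <<'E'
from h import *
o,im=wshot('w27'); plan(.4934,.2625,.101,-16.4)
save('w27z',cv2.resize(im[60:310,120:400],None,fx=2.5,fy=2.4,interpolation=cv2.INTER_NEAREST))
E
```

```text
w27 [496.5 264.1 239.9] [-16.47   0.03] [ 0.18 -0.86  0.88]
t 37.72 pos [496.7 264.  239.9] th [-16.48   0.02] total p mm [ -2.7   2.4 138.9] rot [ 0.02  0.01 -0.08]
N 4 row t [-0.0007  0.0006  0.0347] w [ 0.    0.   -0.02]
```

View pics/w27z.png

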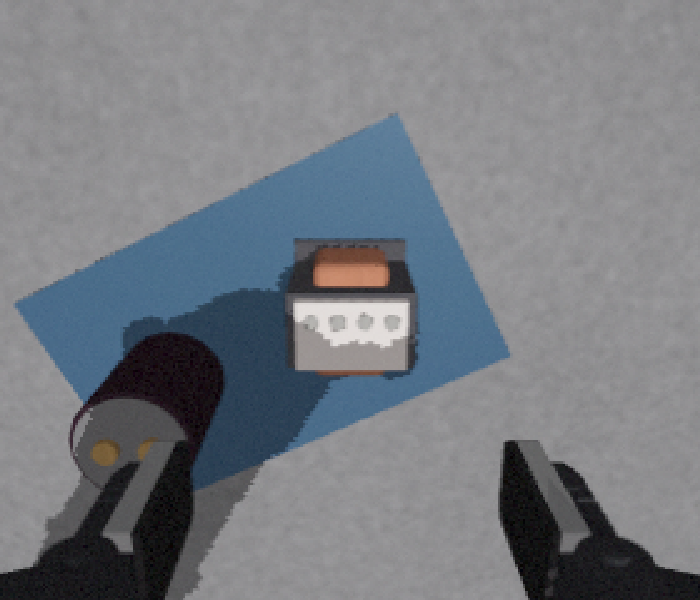

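```bash
python3 - <<'E'
from h import *
o,im=wload('w27')
P=onplane('wrist',(np.array([(295,302),(410,302),(408,370),(297,370)])+.5)/[2.5,2.4]-.5+[120,60],.069,o); print(P*1000,P.mean(0)); d=P[0]-P[1];print(np.degrees(np.arctan2(d[1],d[0]))-90)
E
```

```text
[[511.07521852 279.01989674  69.        ]
 [499.07132327 238.44315865  69.        ]
 [471.98274384 246.34716569  69.        ]
 [483.9966521  286.93003409  69.        ]] [0.49153148 0.26268506 0.069     ]
-16.479900004069364
```

{"fn": "step_arm", "kwargs": {"deltas": [{"grip": 0.07,"tx": -0.004,"ty": 0.0025,"tz": 0.015,"wx": 0,"wy": 0,"wz": 0},{"grip": 0.07,"tx": 0,"ty": 0,"tz": 0.03,"wx": 0,"wy": 0,"wz": 0},{"grip": 0.07,"tx": 0,"ty": 0,"tz": 0.035,"wx": 0,"wy": 0,"wz": 0},{"grip": 0.07,"tx": 0,"ty": 0,"tz": 0.03,"wx": 0,"wy": 0,"wz": 0},{"grip": 0.07,"tx": 0,"ty": 0,"tz": 0.02,"wx": 0,"wy": 0,"wz": 0},{"grip": 0.07,"tx": 0,"ty": 0,"tz": 0.009,"wx": 0,"wy": 0,"wz": 0},{"grip": 0.07,"tx": 0,"ty": 0,"tz": 0,"wx": 0,"wy": 0,"wz": 0},{"grip": 0.07,"tx": 0,"ty": 0,"tz": 0,"wx": 0,"wy": 0,"wz": 0}]}}

```text
time_s: 38.38
eef_pos: [0.4926, 0.2634, 0.1015]
ee_rot: [-3.109, 0.448, -0.001]
ft_force: [0.7, -0.3, 0.6]
grip_width: 0.0703
```

```bash
python3 - <<'E'
from h import *
plan(.4923,.2626,.101,-16.4)
E
```

```text
t 38.38 pos [492.6 263.4 101.5] th [-16.41   0.04] total p mm [-0.   0.9  0.5] rot [-0.03 -0.03 -0.01]
N 1 row t [-0.      0.0009  0.0005] w [-0.03 -0.03 -0.01]
```

{"fn": "step_arm", "kwargs": {"deltas": [{"grip": 0.045,"tx": 0,"ty": 0,"tz": 0,"wx": 0,"wy": 0,"wz": 0},{"grip": 0.045,"tx": 0,"ty": 0,"tz": 0,"wx": 0,"wy": 0,"wz": 0},{"grip": 0.045,"tx": 0,"ty": 0,"tz": 0,"wx": 0,"wy": 0,"wz": 0},{"grip": 0.045,"tx": 0,"ty": 0,"tz": 0,"wx": 0,"wy": 0,"wz": 0},{"grip": 0.045,"tx": 0,"ty": 0,"tz": 0,"wx": 0,"wy": 0,"wz": 0}]}}

```text
time_s: 38.8
eef_pos: [0.4926, 0.2641, 0.1032]
ee_rot: [-3.107, 0.446, -0.004]
ft_force: [0.2, -1.4, 7.2]
grip_width: 0.049
```

```bash
python3 - <<'E'
from h import *
plan(.4923,.2626,.101,-16.4); print(get_obs()['torque'],get_obs()['ft_force'])
E
```

```text
t 38.8 pos [492.6 264.1 103.2] th [-16.33   0.22] total p mm [0.1 1.6 2.2] rot [-0.18 -0.13  0.07]
N 1 row t [0.0001 0.0016 0.0022] w [-0.18 -0.13  0.07]
[-0.40541512  0.0544596  -0.0816107 ] [ 0.24564625 -1.4496615   7.2199115 ]
```

{"fn": "step_arm", "kwargs": {"deltas": [{"grip": 0.045,"tx": 0,"ty": 0,"tz": -0.015,"wx": 0,"wy": 0,"wz": 0},{"grip": 0.045,"tx": 0,"ty": 0,"tz": -0.03,"wx": 0,"wy": 0,"wz": 0},{"grip": 0.045,"tx": 0,"ty": 0,"tz": -0.035,"wx": 0,"wy": 0,"wz": 0},{"grip": 0.045,"tx": 0,"ty": 0,"tz": -0.025,"wx": 0,"wy": 0,"wz": 0},{"grip": 0.045,"tx": 0,"ty": 0,"tz": 0,"wx": 0,"wy": 0,"wz": 0},{"grip": 0.045,"tx": 0,"ty": 0,"tz": 0,"wx": 0,"wy": 0,"wz": 0}]}}

```text
time_s: 39.3
eef_pos: [0.4912, 0.2636, 0.2069]
ee_rot: [-3.107, 0.448, -0.001]
ft_force: [-0.1, 1.1, -5.3]
grip_width: 0.0489
```

```bash
python3 - <<'E'
from h import *
plan(.4663,-.3247,.205,-16.2)
E
```

```text
t 39.3 pos [491.2 263.6 206.9] th [-16.41   0.16] total p mm [1.422e+02 5.714e+02 2.000e-01] rot [-0.16  0.   -0.21]
N 15 row t [0.0094 0.0381 0.0001] w [-0.01  0.   -0.01]
```

{"fn": "step_arm", "kwargs": {"deltas": [{"grip": 0.045,"tx": 0.005,"ty": 0.019,"tz": 0,"wx": 0,"wy": 0,"wz": 0},{"grip": 0.045,"tx": 0.0094,"ty": 0.038,"tz": 0,"wx": 0,"wy": 0,"wz": 0},{"grip": 0.045,"tx": 0.0094,"ty": 0.038,"tz": 0,"wx": 0,"wy": 0,"wz": 0},{"grip": 0.045,"tx": 0.0094,"ty": 0.038,"tz": 0,"wx": 0,"wy": 0,"wz": 0},{"grip": 0.045,"tx": 0.0094,"ty": 0.038,"tz": 0,"wx": 0,"wy": 0,"wz": 0},{"grip": 0.045,"tx": 0.0094,"ty": 0.038,"tz": 0,"wx": 0,"wy": 0,"wz": 0},{"grip": 0.045,"tx": 0.0094,"ty": 0.038,"tz": 0,"wx": 0,"wy": 0,"wz": 0},{"grip": 0.045,"tx": 0.0094,"ty": 0.038,"tz": 0,"wx": 0,"wy": 0,"wz": 0},{"grip": 0.045,"tx": 0.0094,"ty": 0.038,"tz": 0,"wx": 0,"wy": 0,"wz": 0},{"grip": 0.045,"tx": 0.0094,"ty": 0.038,"tz": 0,"wx": 0,"wy": 0,"wz": 0},{"grip": 0.045,"tx": 0.0094,"ty": 0.038,"tz": 0,"wx": 0,"wy": 0,"wz": 0},{"grip": 0.045,"tx": 0.0094,"ty": 0.038,"tz": 0,"wx": 0,"wy": 0,"wz": 0}]}}

```text
time_s: 40.3
eef_pos: [0.4704, -0.1878, 0.2034]
ee_rot: [-3.108, 0.448, 0.009]
ft_force: [0.5, 0.5, -4.4]
grip_width: 0.049
```

{"fn": "step_arm", "kwargs": {"deltas": [{"grip": 0.045,"tx": 0.0094,"ty": 0.038,"tz": 0,"wx": 0,"wy": 0,"wz": 0},{"grip": 0.045,"tx": 0.0094,"ty": 0.038,"tz": 0,"wx": 0,"wy": 0,"wz": 0},{"grip": 0.045,"tx": 0.0094,"ty": 0.038,"tz": 0,"wx": 0,"wy": 0,"wz": 0},{"grip": 0.045,"tx": 0.005,"ty": 0.0205,"tz": 0,"wx": 0,"wy": 0,"wz": 0},{"grip": 0.045,"tx": 0,"ty": 0,"tz": 0,"wx": 0,"wy": 0,"wz": 0},{"grip": 0.045,"tx": 0,"ty": 0,"tz": 0,"wx": 0,"wy": 0,"wz": 0},{"grip": 0.045,"tx": 0,"ty": 0,"tz": 0,"wx": 0,"wy": 0,"wz": 0}]}}

```text
time_s: 40.88
eef_pos: [0.4652, -0.324, 0.2036]
ee_rot: [-3.107, 0.448, 0.007]
ft_force: [0.3, 0.3, -4.5]
grip_width: 0.0491
```

```bash
python3 - <<'E'
from h import *
wshot('w28');plan(.4663,-.3247,.1065,-16.2)
E
```

```text
w28 [ 465.2 -324.   203.6] [-16.42   0.3 ] [ 0.3   0.31 -4.48]
t 40.93 pos [ 465.7 -323.7  204.3] th [-16.36   0.23] total p mm [ 1.2  0.9 97.8] rot [-0.08  0.21 -0.16]
N 3 row t [0.0004 0.0003 0.0326] w [-0.03  0.07 -0.05]
```

View pics/w28.png

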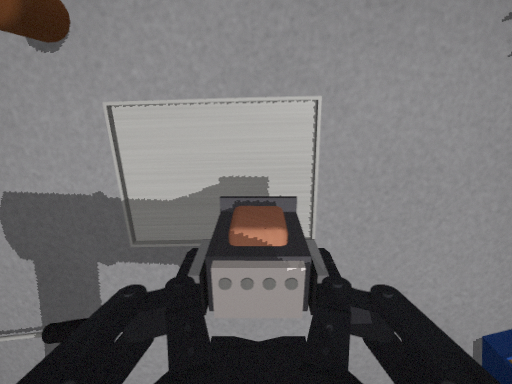

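The tray is empty and the transformer hangs upright over its place. Lowering.

{"fn": "step_arm", "kwargs": {"deltas": [{"grip": 0.045,"tx": 0.001,"ty": 0.001,"tz": 0.02,"wx": 0,"wy": 0.2,"wz": 0},{"grip": 0.045,"tx": 0,"ty": 0,"tz": 0.03,"wx": 0,"wy": 0,"wz": 0},{"grip": 0.045,"tx": 0,"ty": 0,"tz": 0.03,"wx": 0,"wy": 0,"wz": 0},{"grip": 0.045,"tx": 0,"ty": 0,"tz": 0.016,"wx": 0,"wy": 0,"wz": 0},{"grip": 0.045,"tx": 0,"ty": 0,"tz": 0.001,"wx": 0,"wy": 0,"wz": 0},{"grip": 0.045,"tx": 0,"ty": 0,"tz": 0,"wx": 0,"wy": 0,"wz": 0},{"grip": 0.045,"tx": 0,"ty": 0,"tz": 0,"wx": 0,"wy": 0,"wz": 0}]}}

```text
time_s: 41.52
eef_pos: [0.4687, -0.3257, 0.1102]
ee_rot: [3.109, -0.444, 0.009]
ft_force: [0.2, -0.5, -4.2]
grip_width: 0.0492
```

```bash
python3 - <<'E'
from h import *
plan(.4663,-.3247,.1025,-16.2); print(get_obs()['ft_force'])
E
```

```text
t 41.52 pos [ 468.7 -325.7  110.2] th [-16.25   0.33] total p mm [-2.6 -0.3  7.7] rot [ 0.01 -0.33 -0.05]
N 1 row t [-0.0026 -0.0003  0.0077] w [ 0.01 -0.33 -0.05]
[ 0.21375733 -0.52812881 -4.23117439]
```

{"fn": "step_arm", "kwargs": {"deltas": [{"grip": 0.045,"tx": -0.0024,"ty": -0.0003,"tz": 0.002,"wx": 0,"wy": -0.3,"wz": 0},{"grip": 0.045,"tx": 0,"ty": 0,"tz": 0.002,"wx": 0,"wy": 0,"wz": 0},{"grip": 0.045,"tx": 0,"ty": 0,"tz": 0.001,"wx": 0,"wy": 0,"wz": 0},{"grip": 0.045,"tx": 0,"ty": 0,"tz": 0,"wx": 0,"wy": 0,"wz": 0},{"grip": 0.045,"tx": 0,"ty": 0,"tz": 0,"wx": 0,"wy": 0,"wz": 0}]}}

```text
time_s: 41.93
eef_pos: [0.4654, -0.3252, 0.1044]
ee_rot: [-3.109, 0.447, 0.002]
ft_force: [-0.0, 1.1, -4.0]
grip_width: 0.049
```

```bash
python3 - <<'E'
from h import *
plan(.4663,-.3247,.1025,-16.2); print(get_obs()['ft_force'])
E
```

```text
t 41.93 pos [ 465.4 -325.2  104.4] th [-16.37   0.06] total p mm [ 0.8 -0.7  1.9] rot [-0.02  0.06 -0.17]
N 1 row t [ 0.0008 -0.0007  0.0019] w [-0.02  0.06 -0.17]
[-0.02647518  1.06114514 -3.99445197]
```

{"fn": "step_arm", "kwargs": {"deltas": [{"grip": 0.045,"tx": 0.0007,"ty": -0.0005,"tz": 0.001,"wx": 0,"wy": 0,"wz": 0},{"grip": 0.045,"tx": 0,"ty": 0,"tz": 0.001,"wx": 0,"wy": 0,"wz": 0},{"grip": 0.045,"tx": 0,"ty": 0,"tz": 0.001,"wx": 0,"wy": 0,"wz": 0},{"grip": 0.045,"tx": 0,"ty": 0,"tz": 0,"wx": 0,"wy": 0,"wz": 0},{"grip": 0.045,"tx": 0,"ty": 0,"tz": 0,"wx": 0,"wy": 0,"wz": 0}]}}

```text
time_s: 42.35
eef_pos: [0.4663, -0.3249, 0.1032]
ee_rot: [3.11, -0.446, -0.001]
ft_force: [-4.0, 2.7, 8.8]
grip_width: 0.0489
```

Touchdown. Releasing, then on to the can.

{"fn": "step_arm", "kwargs": {"deltas": [{"grip": 0.07,"tx": 0,"ty": 0,"tz": 0,"wx": 0,"wy": 0,"wz": 0},{"grip": 0.07,"tx": 0,"ty": 0,"tz": 0,"wx": 0,"wy": 0,"wz": 0},{"grip": 0.07,"tx": 0,"ty": 0,"tz": 0,"wx": 0,"wy": 0,"wz": 0},{"grip": 0.07,"tx": 0,"ty": 0,"tz": -0.02,"wx": 0,"wy": 0,"wz": 0},{"grip": 0.07,"tx": 0,"ty": 0,"tz": -0.04,"wx": 0,"wy": 0,"wz": 0},{"grip": 0.07,"tx": 0,"ty": 0,"tz": -0.04,"wx": 0,"wy": 0,"wz": 0},{"grip": 0.07,"tx": 0,"ty": 0,"tz": -0.02,"wx": 0,"wy": 0,"wz": 0},{"grip": 0.07,"tx": 0,"ty": 0,"tz": 0,"wx": 0,"wy": 0,"wz": 0},{"grip": 0.07,"tx": 0,"ty": 0,"tz": 0,"wx": 0,"wy": 0,"wz": 0}]}}

```text
time_s: 43.1
eef_pos: [0.4669, -0.3251, 0.2225]
ee_rot: [-3.11, 0.447, -0.003]
ft_force: [0.3, -0.1, -1.1]
grip_width: 0.0703
```

```bash
python3 - <<'E'
from h import *
o,im=wshot('w29');plan(.4733,.358,.22,-15)
save('w29z',cv2.resize(im[60:260,150:400],None,fx=3,fy=3,interpolation=cv2.INTER_NEAREST))
E
```

```text
w29 [ 466.9 -325.1  222.5] [-16.37   0.12] [ 0.31 -0.05 -1.12]
t 43.15 pos [ 466.1 -324.7  220.8] th [-16.38   0.1 ] total p mm [-185.6 -657.     1.7] rot [-0.05  0.09 -1.38]
N 18 row t [-0.0099 -0.0366  0.0001] w [-0.    0.01 -0.08]
```

View pics/w29z.png

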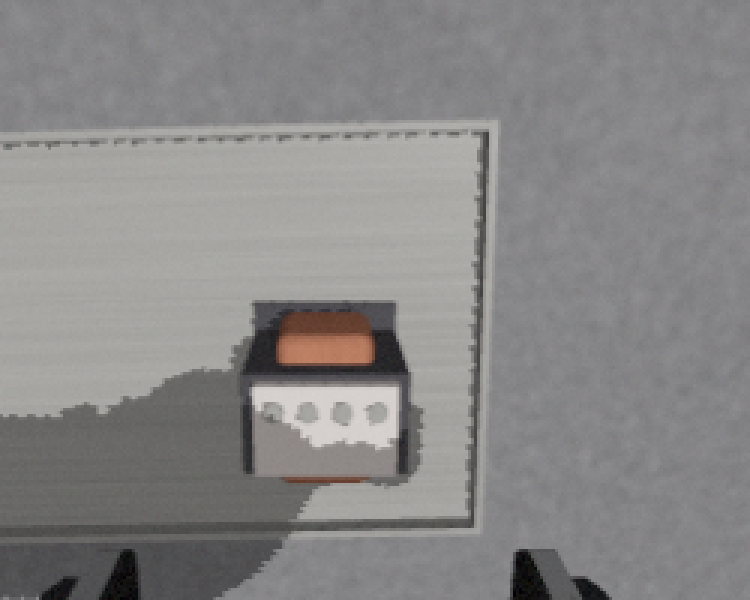

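```bash
python3 - <<'E'
from h import *
o,im=wload('w29')
uv=(np.array([(250,384),(402,386),(400,475),(252,475)])+.5)/3-.5+[150,60]
P=onplane('wrist',uv,.069,o); print(P.mean(0)); d=P[0]-P[1];print(np.degrees(np.arctan2(d[1],d[0]))-90)
E
```

```text
[ 0.4659902  -0.32521218  0.069     ]
-17.153018437412726
```

{"fn": "step_arm", "kwargs": {"force": 40, "deltas": [{"grip": 0.07,"tx": -0.005,"ty": -0.019,"tz": 0,"wx": 0,"wy": 0,"wz": 0},{"grip": 0.07,"tx": -0.0103,"ty": -0.0365,"tz": 0,"wx": 0,"wy": 0,"wz": -0.1},{"grip": 0.07,"tx": -0.0103,"ty": -0.0365,"tz": 0,"wx": 0,"wy": 0,"wz": -0.1},{"grip": 0.07,"tx": -0.0103,"ty": -0.0365,"tz": 0,"wx": 0,"wy": 0,"wz": -0.1},{"grip": 0.07,"tx": -0.0103,"ty": -0.0365,"tz": 0,"wx": 0,"wy": 0,"wz": -0.1},{"grip": 0.07,"tx": -0.0103,"ty": -0.0365,"tz": 0,"wx": 0,"wy": 0,"wz": -0.1},{"grip": 0.07,"tx": -0.0103,"ty": -0.0365,"tz": 0,"wx": 0,"wy": 0,"wz": -0.1},{"grip": 0.07,"tx": -0.0103,"ty": -0.0365,"tz": 0,"wx": 0,"wy": 0,"wz": -0.1},{"grip": 0.07,"tx": -0.0103,"ty": -0.0365,"tz": 0,"wx": 0,"wy": 0,"wz": -0.1},{"grip": 0.07,"tx": -0.0103,"ty": -0.0365,"tz": 0,"wx": 0,"wy": 0,"wz": -0.1},{"grip": 0.07,"tx": -0.0103,"ty": -0.0365,"tz": 0,"wx": 0,"wy": 0,"wz": -0.1},{"grip": 0.07,"tx": -0.0103,"ty": -0.0365,"tz": 0,"wx": 0,"wy": 0,"wz": -0.1}]}}

```text
time_s: 44.15
eef_pos: [0.4665, 0.1134, 0.2197]
ee_rot: [3.112, -0.417, -0.007]
ft_force: [0.9, -0.1, -0.7]
grip_width: 0.0696
```

{"fn": "step_arm", "kwargs": {"deltas": [{"grip": 0.07,"tx": -0.0103,"ty": -0.0365,"tz": 0,"wx": 0,"wy": 0,"wz": -0.1},{"grip": 0.07,"tx": -0.0103,"ty": -0.0365,"tz": 0,"wx": 0,"wy": 0,"wz": -0.1},{"grip": 0.07,"tx": -0.0103,"ty": -0.0365,"tz": 0,"wx": 0,"wy": 0,"wz": -0.1},{"grip": 0.07,"tx": -0.0103,"ty": -0.0365,"tz": 0,"wx": 0,"wy": 0,"wz": 0},{"grip": 0.07,"tx": -0.0103,"ty": -0.0365,"tz": 0,"wx": 0,"wy": 0,"wz": 0},{"grip": 0.07,"tx": -0.01,"ty": -0.0365,"tz": 0,"wx": 0,"wy": 0,"wz": 0},{"grip": 0.07,"tx": -0.005,"ty": -0.017,"tz": 0,"wx": 0,"wy": 0,"wz": 0},{"grip": 0.07,"tx": 0,"ty": 0,"tz": 0,"wx": 0,"wy": 0,"wz": 0},{"grip": 0.07,"tx": 0,"ty": 0,"tz": 0,"wx": 0,"wy": 0,"wz": 0},{"grip": 0.07,"tx": 0,"ty": 0,"tz": 0,"wx": 0,"wy": 0,"wz": 0}]}}

```text
time_s: 44.98
eef_pos: [0.4641, 0.356, 0.2199]
ee_rot: [3.112, -0.409, -0.006]
ft_force: [0.7, -0.2, 0.3]
grip_width: 0.0703
```

```bash
python3 - <<'E'
from h import *
o,im=wshot('w30');plan(.4733,.358,.107,-15)
save('w30z',cv2.resize(im[60:310,120:400],None,fx=2.5,fy=2.4,interpolation=cv2.INTER_NEAREST))
E
```

```text
w30 [464.1 356.  219.9] [-14.99   0.26] [ 0.73 -0.22  0.35]
t 45.03 pos [464.4 355.7 220.5] th [-15.02   0.21] total p mm [  8.4  -4.7 113.4] rot [ 0.12  0.17 -0.02]
N 3 row t [ 0.0028 -0.0015  0.0378] w [ 0.04  0.06 -0.01]
```

View pics/w30z.png

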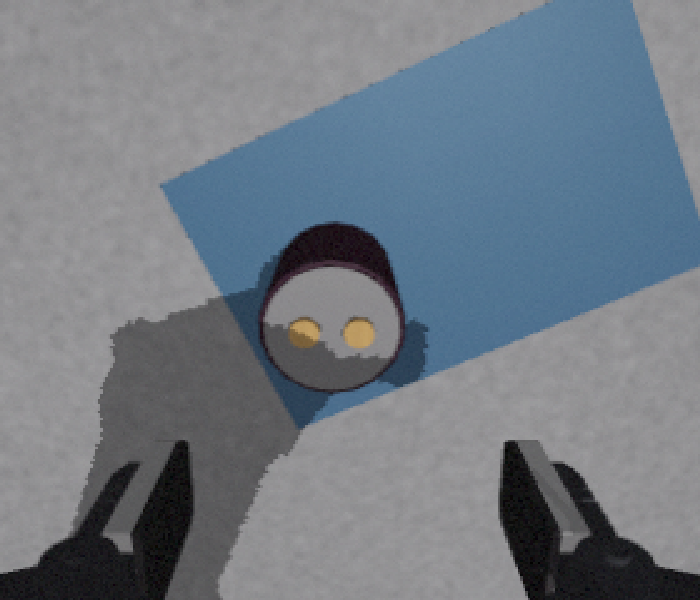

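The transformer is back within 1 mm of its start. Now the can's position.

```bash
python3 - <<'E'
from h import *
o,im=wload('w30')
g=lambda L:(np.array(L)+.5)/[2.5,2.4]-.5+[120,60]
P=onplane('wrist',g([(304,332),(359,333)]),.080,o); print(P,P.mean(0)); print('disc',onplane('wrist',g([(333,329)]),.075,o))
c=P.mean(0); plan(c[0],c[1],.106,-15)
E
```

```text
[[0.47534178 0.36654354 0.08      ]
 [0.4703434  0.34934267 0.08      ]] [0.47284259 0.35794311 0.08      ]
disc [[0.47224534 0.35767498 0.075     ]]
t 45.03 pos [464.4 355.7 220.5] th [-15.02   0.21] total p mm [  7.9  -4.6 114.4] rot [ 0.12  0.17 -0.02]
N 3 row t [ 0.0026 -0.0015  0.0382] w [ 0.04  0.06 -0.01]
```

{"fn": "step_arm", "kwargs": {"deltas": [{"grip": 0.066,"tx": 0.008,"ty": -0.0045,"tz": 0.01,"wx": 0.1,"wy": 0.2,"wz": 0},{"grip": 0.066,"tx": 0,"ty": 0,"tz": 0.025,"wx": 0,"wy": 0,"wz": 0},{"grip": 0.066,"tx": 0,"ty": 0,"tz": 0.03,"wx": 0,"wy": 0,"wz": 0},{"grip": 0.066,"tx": 0,"ty": 0,"tz": 0.03,"wx": 0,"wy": 0,"wz": 0},{"grip": 0.066,"tx": 0,"ty": 0,"tz": 0.019,"wx": 0,"wy": 0,"wz": 0},{"grip": 0.066,"tx": 0,"ty": 0,"tz": 0,"wx": 0,"wy": 0,"wz": 0},{"grip": 0.066,"tx": 0,"ty": 0,"tz": 0,"wx": 0,"wy": 0,"wz": 0}]}}

```text
time_s: 45.62
eef_pos: [0.4741, 0.3584, 0.1065]
ee_rot: [3.114, -0.41, 0.002]
ft_force: [-0.0, -0.0, 0.7]
grip_width: 0.066
```

{"fn": "step_arm", "kwargs": {"deltas": [{"grip": 0.045,"tx": 0,"ty": 0,"tz": 0,"wx": 0,"wy": 0,"wz": 0},{"grip": 0.045,"tx": 0,"ty": 0,"tz": 0,"wx": 0,"wy": 0,"wz": 0},{"grip": 0.045,"tx": 0,"ty": 0,"tz": 0,"wx": 0,"wy": 0,"wz": 0},{"grip": 0.045,"tx": 0,"ty": 0,"tz": 0,"wx": 0,"wy": 0,"wz": 0}]}}

```text
time_s: 45.95
eef_pos: [0.4745, 0.3601, 0.1094]
ee_rot: [-3.11, 0.408, -0.007]
ft_force: [0.8, -0.6, 4.3]
grip_width: 0.0492
```

```bash
python3 - <<'E'
from h import *
o=get_obs(); print(o['ft_force'],o['grip_width']); plan(.4728,.3579,.106,-15)
E
```

```text
[ 0.77695713 -0.64767791  4.28652823] 0.04918392490013733
t 45.95 pos [474.5 360.1 109.4] th [-14.94   0.36] total p mm [-1.1  2.6  3.3] rot [-0.29 -0.21  0.06]
N 1 row t [-0.0011  0.0026  0.0033] w [-0.29 -0.21  0.06]
```

{"fn": "step_arm", "kwargs": {"deltas": [{"grip": 0.045,"tx": 0,"ty": 0,"tz": -0.015,"wx": 0,"wy": 0,"wz": 0},{"grip": 0.045,"tx": 0,"ty": 0,"tz": -0.03,"wx": 0,"wy": 0,"wz": 0},{"grip": 0.045,"tx": 0,"ty": 0,"tz": -0.035,"wx": 0,"wy": 0,"wz": 0},{"grip": 0.045,"tx": 0,"ty": 0,"tz": -0.025,"wx": 0,"wy": 0,"wz": 0},{"grip": 0.045,"tx": 0,"ty": 0,"tz": 0,"wx": 0,"wy": 0,"wz": 0},{"grip": 0.045,"tx": 0,"ty": 0,"tz": 0,"wx": 0,"wy": 0,"wz": 0}]}}

```text
time_s: 46.45
eef_pos: [0.4736, 0.3598, 0.2144]
ee_rot: [-3.109, 0.409, -0.006]
ft_force: [-0.5, -1.3, -3.2]
grip_width: 0.0493
```

```bash
python3 - <<'E'
from h import *
o=get_obs(); print(o['ft_force'],o['grip_width']); plan(.4888,-.2455,.21,-15)
E
```

```text
[-0.4748863 -1.2891315 -3.1926851] 0.04929466031876898
t 46.45 pos [473.6 359.8 214.4] th [-14.98   0.4 ] total p mm [171.2 580.8   1.2] rot [-0.36 -0.16  0.02]
N 16 row t [0.0107 0.0363 0.0002] w [-0.02 -0.01  0.  ]
```

{"fn": "step_arm", "kwargs": {"deltas": [{"grip": 0.045,"tx": 0.0055,"ty": 0.018,"tz": 0,"wx": -0.2,"wy": -0.2,"wz": 0},{"grip": 0.045,"tx": 0.0108,"ty": 0.0363,"tz": 0,"wx": 0,"wy": 0,"wz": 0},{"grip": 0.045,"tx": 0.0108,"ty": 0.0363,"tz": 0,"wx": 0,"wy": 0,"wz": 0},{"grip": 0.045,"tx": 0.0108,"ty": 0.0363,"tz": 0,"wx": 0,"wy": 0,"wz": 0},{"grip": 0.045,"tx": 0.0108,"ty": 0.0363,"tz": 0,"wx": 0,"wy": 0,"wz": 0},{"grip": 0.045,"tx": 0.0108,"ty": 0.0363,"tz": 0,"wx": 0,"wy": 0,"wz": 0},{"grip": 0.045,"tx": 0.0108,"ty": 0.0363,"tz": 0,"wx": 0,"wy": 0,"wz": 0},{"grip": 0.045,"tx": 0.0108,"ty": 0.0363,"tz": 0,"wx": 0,"wy": 0,"wz": 0},{"grip": 0.045,"tx": 0.0108,"ty": 0.0363,"tz": 0,"wx": 0,"wy": 0,"wz": 0},{"grip": 0.045,"tx": 0.0108,"ty": 0.0363,"tz": 0,"wx": 0,"wy": 0,"wz": 0},{"grip": 0.045,"tx": 0.0108,"ty": 0.0363,"tz": 0,"wx": 0,"wy": 0,"wz": 0},{"grip": 0.045,"tx": 0.0108,"ty": 0.0363,"tz": 0,"wx": 0,"wy": 0,"wz": 0}]}}

```text
time_s: 47.45
eef_pos: [0.484, -0.078, 0.2112]
ee_rot: [3.113, -0.409, -0.009]
ft_force: [0.9, 0.5, -3.0]
grip_width: 0.0491
```

{"fn": "step_arm", "kwargs": {"deltas": [{"grip": 0.045,"tx": 0.0108,"ty": 0.0363,"tz": 0,"wx": 0,"wy": 0,"wz": 0},{"grip": 0.045,"tx": 0.0108,"ty": 0.0363,"tz": 0,"wx": 0,"wy": 0,"wz": 0},{"grip": 0.045,"tx": 0.0108,"ty": 0.0363,"tz": 0,"wx": 0,"wy": 0,"wz": 0},{"grip": 0.045,"tx": 0.0108,"ty": 0.0363,"tz": 0,"wx": 0,"wy": 0,"wz": 0},{"grip": 0.045,"tx": 0.0055,"ty": 0.018,"tz": 0,"wx": 0,"wy": 0,"wz": 0},{"grip": 0.045,"tx": 0,"ty": 0,"tz": 0,"wx": 0,"wy": 0,"wz": 0},{"grip": 0.045,"tx": 0,"ty": 0,"tz": 0,"wx": 0,"wy": 0,"wz": 0},{"grip": 0.045,"tx": 0,"ty": 0,"tz": 0,"wx": 0,"wy": 0,"wz": 0}]}}

```text
time_s: 48.12
eef_pos: [0.4896, -0.2457, 0.2116]
ee_rot: [3.114, -0.41, -0.008]
ft_force: [-0.3, -0.0, -2.0]
grip_width: 0.0495
```

```bash
python3 - <<'E'
from h import *
o,im=wshot('w31');plan(.49,-.2458,.113,-15)
E
```

```text
w31 [ 489.6 -245.7  211.6] [-15.     0.29] [-0.3  -0.01 -1.97]
t 48.17 pos [ 490.  -245.3  212. ] th [-14.94   0.24] total p mm [ 0.5  0.4 99. ] rot [0.06 0.23 0.06]
N 3 row t [0.0001 0.0001 0.033 ] w [0.02 0.08 0.02]
```

View pics/w31.png

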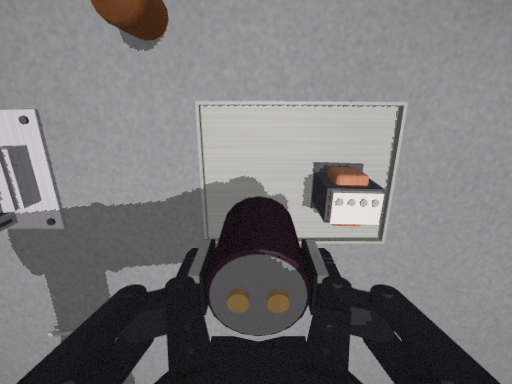

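w31: the can is upright in the jaws and the transformer stands in the tray at (355,205). Lowering.

{"fn": "step_arm", "kwargs": {"deltas": [{"grip": 0.045,"tx": 0,"ty": 0.0005,"tz": 0.015,"wx": 0,"wy": 0.2,"wz": 0},{"grip": 0.045,"tx": 0,"ty": 0,"tz": 0.03,"wx": 0,"wy": 0,"wz": 0},{"grip": 0.045,"tx": 0,"ty": 0,"tz": 0.03,"wx": 0,"wy": 0,"wz": 0},{"grip": 0.045,"tx": 0,"ty": 0,"tz": 0.017,"wx": 0,"wy": 0,"wz": 0},{"grip": 0.045,"tx": 0,"ty": 0,"tz": 0.002,"wx": 0,"wy": 0,"wz": 0},{"grip": 0.045,"tx": 0,"ty": 0,"tz": 0,"wx": 0,"wy": 0,"wz": 0},{"grip": 0.045,"tx": 0,"ty": 0,"tz": 0,"wx": 0,"wy": 0,"wz": 0}]}}

```text
time_s: 48.75
eef_pos: [0.4917, -0.2463, 0.1201]
ee_rot: [3.113, -0.406, 0.006]
ft_force: [1.0, -0.3, -1.3]
grip_width: 0.0491
```

```bash
python3 - <<'E'
from h import *
plan(.49,-.2458,.1085,-15); print(get_obs()['ft_force'])
E
```

```text
t 48.75 pos [ 491.7 -246.3  120.1] th [-14.86   0.23] total p mm [-1.8 -0.  11.6] rot [ 0.09 -0.22  0.14]
N 1 row t [-0.0018 -0.      0.0116] w [ 0.09 -0.22  0.14]
[ 1.01552892 -0.29790449 -1.32394473]
```

{"fn": "step_arm", "kwargs": {"deltas": [{"grip": 0.045,"tx": -0.0018,"ty": 0,"tz": 0.004,"wx": 0,"wy": -0.2,"wz": 0},{"grip": 0.045,"tx": 0,"ty": 0,"tz": 0.003,"wx": 0,"wy": 0,"wz": 0},{"grip": 0.045,"tx": 0,"ty": 0,"tz": 0.002,"wx": 0,"wy": 0,"wz": 0},{"grip": 0.045,"tx": 0,"ty": 0,"tz": 0,"wx": 0,"wy": 0,"wz": 0},{"grip": 0.045,"tx": 0,"ty": 0,"tz": 0,"wx": 0,"wy": 0,"wz": 0}]}}

```text
time_s: 49.17
eef_pos: [0.489, -0.2463, 0.1102]
ee_rot: [3.114, -0.409, -0.002]
ft_force: [-0.0, 0.0, -1.9]
grip_width: 0.0489
```

{"fn": "step_arm", "kwargs": {"deltas": [{"grip": 0.045,"tx": 0,"ty": 0,"tz": 0.001,"wx": 0,"wy": 0,"wz": 0},{"grip": 0.045,"tx": 0,"ty": 0,"tz": 0.001,"wx": 0,"wy": 0,"wz": 0},{"grip": 0.045,"tx": 0,"ty": 0,"tz": 0,"wx": 0,"wy": 0,"wz": 0},{"grip": 0.045,"tx": 0,"ty": 0,"tz": 0,"wx": 0,"wy": 0,"wz": 0}]}}

```text
time_s: 49.5
eef_pos: [0.4893, -0.2464, 0.1094]
ee_rot: [3.113, -0.408, -0.001]
ft_force: [-3.2, 0.7, 5.6]
grip_width: 0.0493
```

```bash
python3 - <<'E'
from h import *
plan(.49,-.2458,.1085,-15); print(get_obs()['ft_force'])
E
```

```text
t 49.5 pos [ 489.3 -246.4  109.4] th [-14.93   0.1 ] total p mm [ 0.5 -0.8  0.9] rot [0.09 0.04 0.07]
N 1 row t [ 0.0005 -0.0008  0.0009] w [0.09 0.04 0.07]
[-3.19084759  0.71465763  5.60735797]
```

Touchdown within 1 mm of the spot. Releasing and retreating.

{"fn": "step_arm", "kwargs": {"deltas": [{"grip": 0.064,"tx": 0,"ty": 0,"tz": 0,"wx": 0,"wy": 0,"wz": 0},{"grip": 0.064,"tx": 0,"ty": 0,"tz": 0,"wx": 0,"wy": 0,"wz": 0},{"grip": 0.064,"tx": 0,"ty": 0,"tz": 0,"wx": 0,"wy": 0,"wz": 0},{"grip": 0.064,"tx": 0,"ty": 0,"tz": -0.02,"wx": 0,"wy": 0,"wz": 0},{"grip": 0.064,"tx": 0,"ty": 0,"tz": -0.04,"wx": 0,"wy": 0,"wz": 0},{"grip": 0.064,"tx": 0,"ty": 0,"tz": -0.04,"wx": 0,"wy": 0,"wz": 0},{"grip": 0.064,"tx": -0.01,"ty": 0.01,"tz": -0.04,"wx": 0,"wy": 0,"wz": 0},{"grip": 0.064,"tx": -0.01,"ty": 0.01,"tz": -0.03,"wx": 0,"wy": 0,"wz": 0},{"grip": 0.064,"tx": 0,"ty": 0,"tz": 0,"wx": 0,"wy": 0,"wz": 0},{"grip": 0.064,"tx": 0,"ty": 0,"tz": 0,"wx": 0,"wy": 0,"wz": 0},{"grip": 0.064,"tx": 0,"ty": 0,"tz": 0,"wx": 0,"wy": 0,"wz": 0}]}}

```text
time_s: 50.42
eef_pos: [0.4646, -0.26, 0.2768]
ee_rot: [3.114, -0.41, -0.004]
ft_force: [-0.6, 0.5, -0.6]
grip_width: 0.0638
```

```bash
python3 - <<'E'
from h import *
o,im=wshot('w32')
save('w32z',cv2.resize(im[60:260,120:400],None,fx=2.8,fy=2.8,interpolation=cv2.INTER_NEAREST))
im=camera('side'); save('s5',im)
t=camera('top'); save('t5',cv2.resize(t[110:290,150:460],None,fx=2.5,fy=2.5,interpolation=cv2.INTER_CUBIC))
E
```

```text
w32 [ 464.6 -260.   276.8] [-15.     0.15] [-0.61  0.54 -0.57]
```

View pics/w32z.png

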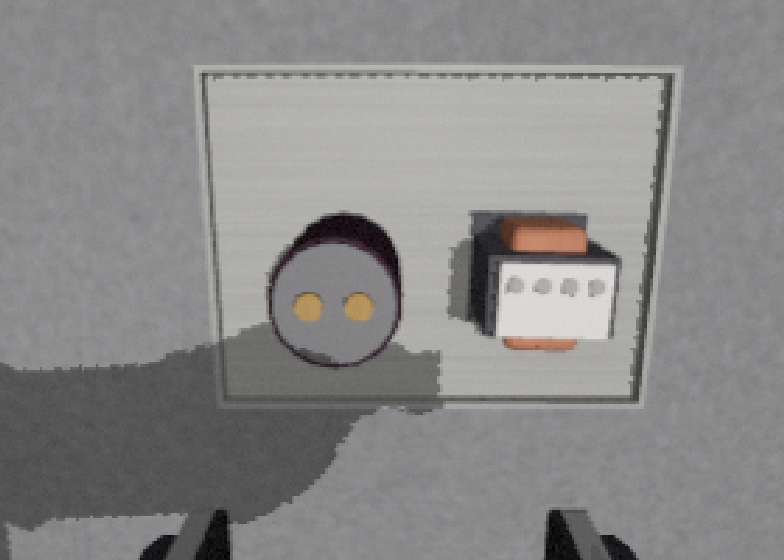

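View pics/s5.png

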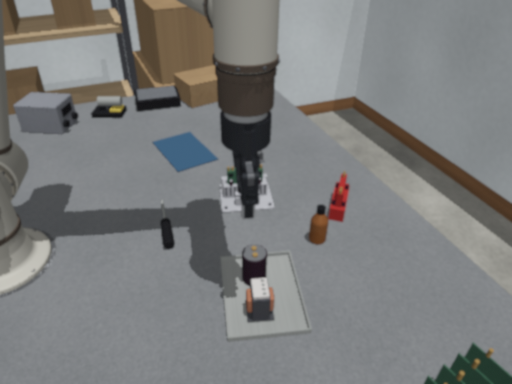

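View pics/t5.png

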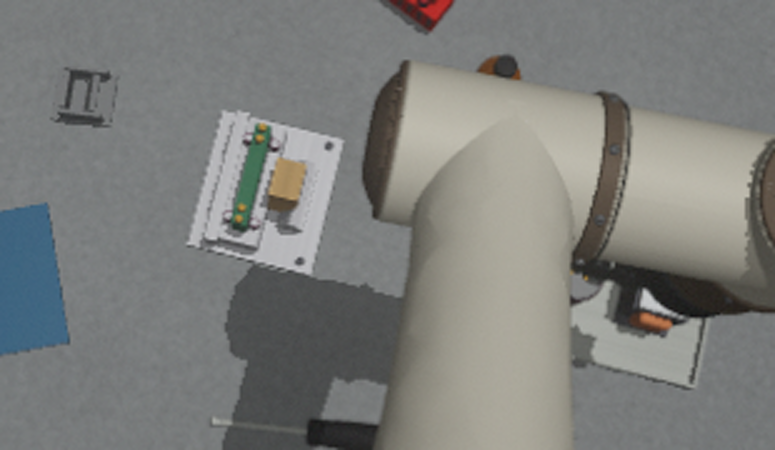

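```bash
python3 - <<'E'
from h import *
o,im=wload('w32'); g=lambda L:(np.array(L)+.5)/2.8-.5+[120,60]
P=onplane('wrist',g([(307,307),(358,307)]),.080,o); print('cap',P.mean(0)*1000,'start 488.9,-245.1')
P=onplane('wrist',g([(499,263),(616,265),(612,338),(497,335)]),.069,o); d=P[0]-P[1]; print('trafo',P.mean(0)*1000,np.degrees(np.arctan2(d[1],d[0]))-90,'start 465.7,-324.5 -16')
# module in fixed top view: green centroid + wedge
t=camera('top'); m=cv2.inRange(cv2.cvtColor(t,cv2.COLOR_RGB2HSV),(60,90,30),(90,255,255)); m[:,:200]=0;m[:,300:]=0
ys,xs=np.nonzero(m); print('module green top',len(xs),infix(onplane('top',[(xs.mean(),ys.mean())],.079)))
E
```

```text
cap [ 487.33578383 -246.19765243   80.        ] start 488.9,-245.1
trafo [ 465.78707992 -325.50181502   69.        ] -15.869554539230023 start 465.7,-324.5 -16
module green top 175 [[-1.75835764 13.06346882]]
```

```bash
python3 -c "
from h import *
print(close_job())"
```

```text
the job is handed in; nothing more can be done
None
```

The job is done in the order asked and handed in at about 50 s. I set the capacitor and transformer aside upright on the mat, stood the module in the fixture, wedged it, then put both back in the tray. Nothing was knocked over, and I did not touch the bottle, the screwdriver or the red look-alike.

**One hitch:** on the first try the wedge leaned in the jaws and its tip caught the top edge of the module's block at about 28 N. I backed off, corrected its tilt and position, and inserted it without contact.

**Last checks:**
- **Wedge:** I pressed it to 18.5 N; its top stood at 81.5 mm, against 81.6 mm when tight.
- **Module:** the block's front edge is at y = -6.1 mm in the fixture (expected -6), so it is home against the straight wall. Two other readings of its position, from the brass connectors and the fixed top camera, gave y of about 10.6 and 13.1 mm against the expected 12. They disagree by 1–1.5 mm in opposite directions, and I trusted the block edge.
- **Transformer:** upright, about 1 mm from where it started.
- **Capacitor:** upright, about 2 mm from where it started.

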